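Fit and screw down slide-on cupboard hinges

TASK

Fit every loose cupboard hinge lying on the worktop to the white cupboard stile, one on each mounting plate (any plate will do): slide its forked arm in from the plate's open front end, under the head of the brass clamp screw, fully home against the stop. Then tighten each fitted hinge's clamp screw clockwise with the screwdriver until it is tight on the arm - use only the screwdriver on the screws, not the fingers - and stand the screwdriver back upright in its hole in the wooden block. Leave the roll of tape, the tin and the tape measure where they are.

Things in the scene. Friction and masses are not known exactly. Their poses are not given: they have to be found in the camera images.
- hinge_1_mid (a point): Loose steel slide-on cup hinge, opened flat, 88 mm long, underside down; may be absent. Point: middle of its round cup, 7 mm above the underside. Grasp the cup on its flats, across y (36 mm wide, 14 mm high, flats 22 mm long). x runs from the cup along the arm to its open fork end, z up. 90 g. All hinges alike. Cup to x = 17 mm, link block 11 mm high to x = 34.
- hinge_2_mid (a point): Loose steel slide-on cup hinge, opened flat, 88 mm long, underside down; may be absent. Point: middle of its round cup, 7 mm above the underside. Grasp the cup on its flats, across y (36 mm wide, 14 mm high, flats 22 mm long). x runs from the cup along the arm to its open fork end, z up. 90 g. Flat arm 20 mm wide, 4 mm thick, level with the underside.
- hinge_3_mid (a point): Loose steel slide-on cup hinge, opened flat, 88 mm long, underside down; may be absent. Point: middle of its round cup, 7 mm above the underside. Grasp the cup on its flats, across y (36 mm wide, 14 mm high, flats 22 mm long). x runs from the cup along the arm to its open fork end, z up. 90 g. Fork slot 10 mm wide, from x = 42; prongs to 66, thin noses to 71 mm.
- stile: White cupboard stile (frame post) lying flat and fixed, 66 x 300 x 18 mm, front edge at x = -31 mm; origin under it, below the row of screws; x away from its open front. On it 3 steel mounting plates 100 mm apart, each a track along x, open at the front: cheeks 5 mm high and 23 mm apart, flared at the mouth; a stop wall at the rear; over it a clamp screw whose 5 mm shank goes into the fork slot.
- seat_1 (a point): Where a hinge's middle point stands when fully home on plate 1: 31 mm above the worktop. x = sliding-in direction, z up. The arm slides on the plate's top, 7 mm below this point. Cheeks from x = 17 to 75 mm, screw axis at 46, stop wall at 71, met by the noses. Gap under the undriven screw head 7 mm (arm: 4 mm); a driven screw bars the way, and the head bars entry from above.
- seat_2 (a point): Where a hinge's middle point stands when fully home on plate 2: 31 mm above the worktop. x = sliding-in direction, z up. The arm slides on the plate's top, 7 mm below this point. Cheeks from x = 17 to 75 mm, screw axis at 46, stop wall at 71, met by the noses. Gap under the undriven screw head 7 mm (arm: 4 mm); a driven screw bars the way, and the head bars entry from above.
- seat_3 (a point): Where a hinge's middle point stands when fully home on plate 3: 31 mm above the worktop. x = sliding-in direction, z up. The arm slides on the plate's top, 7 mm below this point. Cheeks from x = 17 to 75 mm, screw axis at 46, stop wall at 71, met by the noses. Gap under the undriven screw head 7 mm (arm: 4 mm); a driven screw bars the way, and the head bars entry from above.
- screw_1_head (a point): Centre of the top of the brass clamp screw on plate 1, upright. Head 20 mm across, 6.5 mm high; cross recess 4.5 mm deep, slots 6.4 mm wide and 13 mm long along the point's x and y (they turn with the screw). 37.7 mm above the worktop undriven, sinks 0.55 mm per rad. Not to be handled with the fingers.
- screw_2_head (a point): Centre of the top of the brass clamp screw on plate 2, upright. Head 20 mm across, 6.5 mm high; cross recess 4.5 mm deep, slots 6.4 mm wide and 13 mm long along the point's x and y (they turn with the screw). 37.7 mm above the worktop undriven, sinks 0.55 mm per rad. Not to be handled with the fingers.
- screw_3_head (a point): Centre of the top of the brass clamp screw on plate 3, upright. Head 20 mm across, 6.5 mm high; cross recess 4.5 mm deep, slots 6.4 mm wide and 13 mm long along the point's x and y (they turn with the screw). 37.7 mm above the worktop undriven, sinks 0.55 mm per rad. Not to be handled with the fingers.
- screw_1 (a joint): Angle of clamp screw 1, rad; grows clockwise seen from above. Starts at 0 to 0.4; bears on the arm of a hinge that is home at about 5.8, end stop 6.4; tight above 5.5, almost one turn, so several strokes with reseating. Friction about 0.06 N m; it stays where it is left.
- screw_2 (a joint): Angle of clamp screw 2, rad; grows clockwise seen from above. Starts at 0 to 0.4; bears on the arm of a hinge that is home at about 5.8, end stop 6.4; tight above 5.5, almost one turn, so several strokes with reseating. Friction about 0.06 N m; it stays where it is left.
- screw_3 (a joint): Angle of clamp screw 3, rad; grows clockwise seen from above. Starts at 0 to 0.4; bears on the arm of a hinge that is home at about 5.8, end stop 6.4; tight above 5.5, almost one turn, so several strokes with reseating. Friction about 0.06 N m; it stays where it is left.
- driver_grip (a point): Cross-head screwdriver standing upright in the block. Point to grip: in the orange handle, 27 x 27 mm square (flats across x and y), from 35 mm below the point to 32 above (top end). z up along the tool. Shoulder (underside of handle's collar) 41 mm below the point; 10 mm shaft below. 160 g.
- driver_tip (a point): End of the screwdriver's bit, 126 mm below the handle's grip point. Cross bit 12 mm long, wings 12 mm across and 2.4 mm thick along the point's x and y: it enters a screw's recess at any quarter turn within about 0.25 rad; when seated it has up to 0.34 rad of play each way.
- block_hole (a point): Middle of the mouth of the screwdriver's hole, 16 mm square and right through, in the top of a fixed wooden tool block (80 x 110 mm in plan), 95 mm above the worktop; z up. The screwdriver hangs in it by its shoulder, its grip point 41 mm above the mouth.
- tape: Roll of dark tape lying flat, 57 mm across, 19 mm high, a bystander; origin at the centre of its underside.
- tin: Food tin, 75 mm across, 58 mm high, a bystander; origin at the centre of its underside.
- tape_measure: Tape measure, 66 mm high, a bystander; origin at the centre of its underside.

How it is judged:
By the outcome, as a careful person would: the job done as asked, in the order asked, and still so for the second after the job is handed in, with the robot touching nothing.
Of hinge_1, hinge_2, hinge_3 only 2 to 3 are there at a start; the rules pass over those that are not, and their reading is None.
At some moment in a run one of hinge_1, hinge_2, hinge_3 may be knocked a few centimetres aside while the robot is not near it.
It also fails if it takes over 210 s, if anything falls off the work surface, if the arm or the gripper's body presses on something with over 40 N, if the wrist force passes 120 N, or if a joint passes its speed limit or range.

ROBOT

A 6-joint arm with a two-finger parallel gripper is mounted at the origin on a cart in front of the work surface, level with it; the furniture and walls round the work are solid. World frame = base frame: x ahead of the robot, y to its left, z up, the work surface at z = 0. Lengths are in m, angles in rad, forces in N, time in s.
With the tool pointing down it reaches from about 0.3 to 0.775 m from the base axis. Payload 14.6 kg.
Tool frame: the origin (TCP) lies on the mounting face of the last link; the fingertips stand 199 mm ahead of it and the grasp point (between the pads) lies 180 mm ahead of it; z points along the fingers, y is the line along which they close (so a half turn about z gives the same grasp; the last joint's range is limited). The gripper opens to 94 mm and grips with 3 to 60 N. Pads are 16 mm wide; open, the fingers measure 119 mm over their backs; the gripper's body (75 mm by 177 mm) begins 78 mm behind the grasp point.
Start: joints at [1.257, 0.3, 1.521, -0, 1.321, -0.067], TCP at [0.134, 0.533, 0.405] pointing down, gripper open.
Joint ranges: [-3.03, 3.03], [-0.79, 2.21], [0.23, 2.52], [-1.04, 4.18], [0, 3.07], [-2.55, 2.55]. Speed limits (rad/s): [2.22, 2.22, 2.57, 3.14, 3.14, 3.14].

INTERFACE

Orientations are given as [roll, pitch, yaw] about the fixed x, y, z axes, in that order (R = Rz(yaw) Ry(pitch) Rx(roll)).
In Python, from station import get_obs, camera, hand_in gives the robot as it stands.
- The arm moves only by the tool apply_moves, never from a script. Its argument "increments" is a list of rows, each an object of numbers: "tx", "ty", "tz": the shift along the tool's x, y, z as a fraction of full scale; "ax", "ay", "az": the turn, a rotation vector about the tool's x, y, z as a fraction of full scale. In form: [{"tx": .., "ty": .., "tz": .., "ax": .., "ay": .., "az": ..}, ...]. A call has 1 to 12 rows; each row shifts and turns the commanded pose from where the row before left it, along the tool's axes as they then stand; what a row does not reach is not made up. Full scale, the value 1, is 30 mm for a shift and 5 degrees for a turn. A row lasts 1/8 s, in which the tool goes at most 62.5 mm and 10.7 degrees, less where a joint would pass 70% of its speed; a pose out of reach is approached as far as the arm can. A call with a number of a shift or a turn outside -1 to 1 is refused whole. A call with a gripper value outside its range is refused whole. "jaw" is the closure, from 0 (fully open) to 1 (shut), set as the call begins (left out, the last holds). The fingers move at their own pace and stop on an object; "force" is the grip in N (left out, the last holds). Time passes only in rows, so rows that do not move let the fingers close. It gives the time, the measured TCP pose, the force, the opening and the grip force at its end, in the units of the state.
- get_obs(): the state, without advancing time (a new reading comes with each control period).
- camera(name): name is "scene" or "top" or "wrist"; returns a dict with "pixels" (480x640x3 uint8, red, green, blue), "camera_matrix" (3x3 intrinsics, pixels), "R" (3x3) and "t" (3): a world point X has camera coordinates R X + t; the wrist camera has in their place "T_tool_cam" (4x4, takes a point from camera to tool coordinates, whose origin is the TCP and whose axes are the flange's). Camera axes: x right, y down, z forward; pixel columns grow to the right and rows downward; lengths in m; the calibration is good to about 2 mm. A picture is of the moment at which its call begins: read the wrist's pose just before it. There is no depth.
- hand_in(): hands the job in; it is judged then, once.
The state is a dict: "time_s": time; "qpos": joint angles; "joint_vel": joint speeds; "tau": joint torques, N m; "ee_pos": TCP position; "eef_rot": TCP orientation; "force": force on the tool from outside, world axes, zero at the start; "moment": the same for the moment, N m; "grip_width": finger opening in m; "grip_force": force on a finger pad.
Only numpy, scipy, OpenCV 4.12 (cv2) and the standard library are available. Lean on these libraries where they do the work, as an engineer would, in place of code of your own. Each camera call takes 0.05 s, during which the arm holds its last target. There are 200 camera calls.

## Working session

There is one attempt and no reset: what is moved stays moved. The work goes in short steps, Python scripts to look and compute and a tool call to move; the robot and the scene stay as the last step left them, time stands still between calls to the robot, and variables do not carry over. Pictures are saved under pics/ and viewed, at most 14 in all, crops included, and the job is handed in when it is done.

Besides the shell and the picture viewer there is one more tool, called after "Request:" as name([rows], argument=value, ...), one row to a line, values as JSON. apply_moves: Moves the arm, as the interface text tells. Its arguments: {"type":"object","properties":{"increments":{"type":"array"},"jaw":{"type":"number"},"force":{"type":"number"}},"required":["increments"]}

```bash
mkdir -p pics; ls; python3 - <<'E'
from station import get_obs, camera
import cv2, numpy as np
o=get_obs(); print({k:np.round(v,3).tolist() for k,v in o.items()})
for n in("top","scene"):
    c=camera(n); cv2.imwrite(f"pics/{n}0.png",c["pixels"][:,:,::-1]); print(n,c["camera_matrix"],c["R"],c["t"])
c=camera("wrist"); print(c["T_tool_cam"],c["camera_matrix"])
E
```

```text
pics
{'time_s': 0.0, 'qpos': [1.257, 0.3, 1.522, -0.0, 1.321, -0.067], 'joint_vel': [0.001, -0.0, -0.001, 0.0, -0.001, -0.0], 'tau': [-0.001, -53.181, -35.273, 0.071, 0.024, -0.0], 'ee_pos': [0.134, 0.533, 0.404], 'eef_rot': [-3.141, -0.0, 2.895], 'force': [-0.397, -0.268, 0.127], 'moment': [0.017, -0.005, -0.011], 'grip_force': 0.0, 'grip_width': 0.094}
top [[571.02217979   0.         326.10330964]
 [  0.         571.02217979 241.5292647 ]
 [  0.           0.           1.        ]] [[ 0.0134496  -0.99990553 -0.00283493]
 [-0.98928177 -0.01289432 -0.14544868]
 [ 0.14539838  0.00476077 -0.98936174]] [-0.08762466  0.56955931  1.47540407]
scene [[577.54888415   0.         315.79285945]
 [  0.         577.54888415 246.55920339]
 [  0.           0.           1.        ]] [[-0.46747492 -0.88360785 -0.0265397 ]
 [-0.3855144   0.23079033 -0.89337253]
 [ 0.79551609 -0.40739782 -0.44853224]] [0.20129165 0.3264322  1.24412661]
[[-2.87620416e-04 -9.63154764e-01 -2.68947610e-01  7.80332341e-02]
 [ 9.99999917e-01 -1.99563299e-04 -3.54753290e-04  3.22355044e-04]
 [ 2.88010249e-04 -2.68947690e-01  9.63154742e-01  1.91063428e-02]
 [ 0.00000000e+00  0.00000000e+00  0.00000000e+00  1.00000000e+00]] [[399.22443005   0.         320.26415235]
 [  0.         399.22443005 236.07738072]
 [  0.           0.           1.        ]]
```

View pics/top0.png

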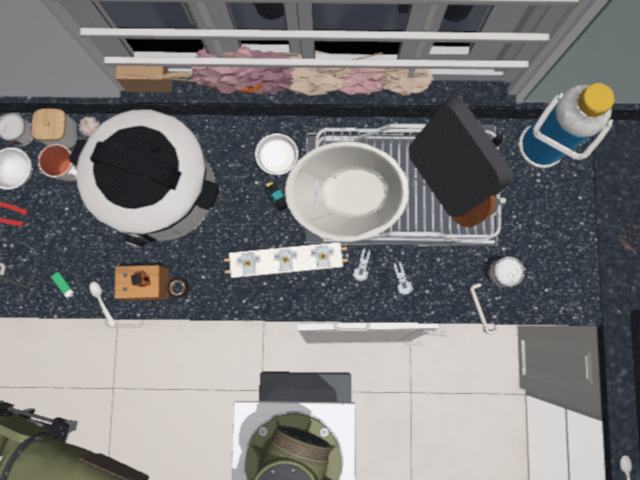

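View pics/scene0.png

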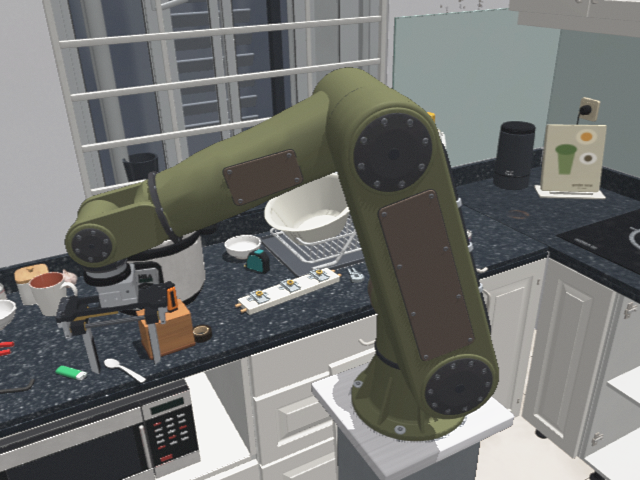

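The top view shows the stile at about (286,260), hinges at (362,265) and (403,278), the driver and block at (145,282), the tape roll at (177,288), and the tape measure at (276,195). I'll take a closer look.

```bash
cat > h.py <<'E'
import numpy as np, cv2
from station import get_obs, camera
from scipy.spatial.transform import Rotation as Ro
def ray(c,uv,z,T=None):
    """pixel -> world point on plane height z; T = tool pose (4x4) for the wrist"""
    d=np.linalg.inv(c["camera_matrix"])@np.array([uv[0],uv[1],1.])
    if T is None: R=c["R"].T; o=-R@c["t"]
    else:
        M=T@c["T_tool_cam"]; R=M[:3,:3]; o=M[:3,3]
    d=R@d; return o+d*(z-o[2])/d[2]
def proj(c,X,T=None):
    X=np.asarray(X,float)
    if T is None: p=c["R"]@X+c["t"]
    else: p=(np.linalg.inv(T@c["T_tool_cam"])@np.r_[X,1])[:3]
    p=c["camera_matrix"]@p; return p[:2]/p[2]
def pose(o=None):
    o=o or get_obs(); T=np.eye(4); T[:3,:3]=Ro.from_euler("xyz",o["eef_rot"]).as_matrix(); T[:3,3]=o["ee_pos"]; return T
def wrist(name):
    T=pose(); c=camera("wrist"); cv2.imwrite(f"pics/{name}.png",c["pixels"][:,:,::-1]); np.savez(f"pics/{name}.npz",T=T,**c); return T,c
def crop(c,x0,y0,x1,y1,s,name):
    cv2.imwrite(f"pics/{name}.png",cv2.resize(c["pixels"][y0:y1,x0:x1,::-1],None,fx=s,fy=s,interpolation=cv2.INTER_CUBIC))
E
python3 - <<'E'
from h import *
c=camera("top"); np.savez("pics/top.npz",**c)
crop(c,210,225,430,315,3.6,"topc")
for n,uv,z in [("h1",(361,273),.0),("h2",(404,287),0),("p1",(247,263),.03),("p2",(285,259),.03),("p3",(322,255),.03),("drv",(140,280),.17),("tape",(177,288),.02),("hole",(150,283),.095)]:
    print(n,ray(c,uv,z).round(3))
E
```

```text
h1 [ 0.492 -0.176  0.   ]
h2 [ 0.456 -0.292  0.   ]
p1 [0.512 0.13  0.03 ]
p2 [0.524 0.029 0.03 ]
p3 [ 0.536 -0.07   0.03 ]
drv [0.452 0.366 0.17 ]
tape [0.444 0.316 0.02 ]
hole [0.451 0.365 0.095]
```

View pics/topc.png

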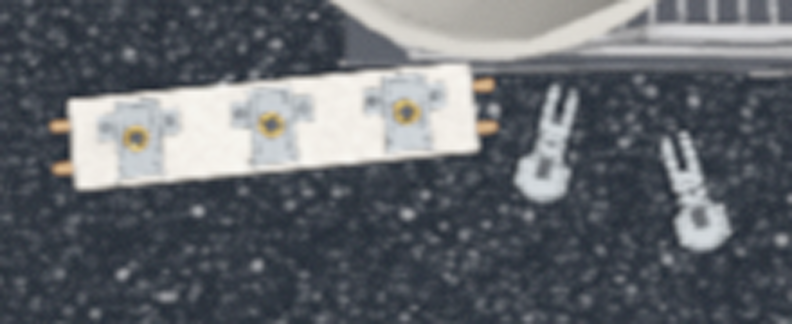

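Request:
apply_moves([
  {"tx": -0.88, "ty": -0.96},
  {"tx": -0.88, "ty": -0.96},
  {"tx": -0.88, "ty": -0.96},
  {"tx": -0.88, "ty": -0.96},
  {"tx": -0.88, "ty": -0.96},
  {"tx": -0.88, "ty": -0.96},
  {"tx": -0.88, "ty": -0.96},
  {"tx": -0.88, "ty": -0.96},
  {"tx": -0.88, "ty": -0.96},
  {"tx": -0.88, "ty": -0.96},
  {"tx": -0.88, "ty": -0.96},
  {"tx": -0.88, "ty": -0.96},
])

```text
schema error: expected keys tx, ty, tz, ax, ay, az
```

Request:
apply_moves([
  {"tx": -0.88, "ty": -0.96},
  {"tx": -0.88, "ty": -0.96},
  {"tx": -0.88, "ty": -0.96},
  {"tx": -0.88, "ty": -0.96},
  {"tx": -0.88, "ty": -0.96},
  {"az": -1},
  {"az": -1},
  {"az": -1},
  {"az": -1},
  {},
  {},
])

```text
schema error: expected keys tx, ty, tz, ax, ay, az
```

```bash
python3 - <<'E'
from h import *
T,c=wrist("w1"); print(T.round(3), get_obs()["qpos"])
E
```

```text
[[-0.97   0.244 -0.     0.134]
 [ 0.244  0.97  -0.001  0.533]
 [ 0.    -0.001 -1.     0.404]
 [ 0.     0.     0.     1.   ]] [ 1.25738892e+00  3.00159678e-01  1.52123221e+00  1.72118049e-05
  1.32072125e+00 -6.66017674e-02]
```

View pics/w1.png

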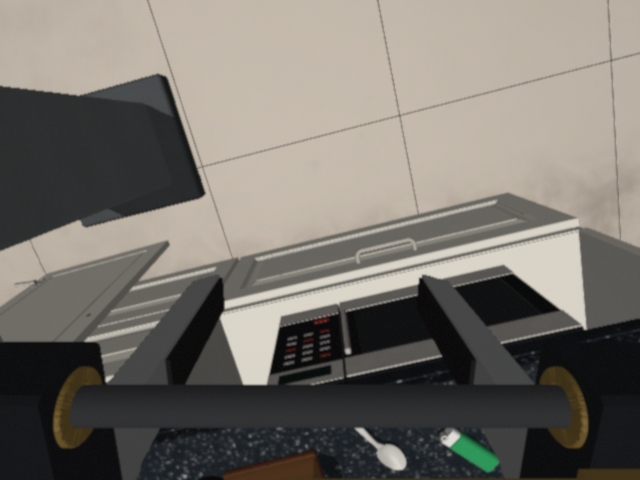

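Request:
apply_moves([
  {"tx": -0.785, "ty": -0.98, "tz": 0, "ax": 0, "ay": 0, "az": 0},
  {"tx": -0.785, "ty": -0.98, "tz": 0, "ax": 0, "ay": 0, "az": 0},
  {"tx": -0.785, "ty": -0.98, "tz": 0, "ax": 0, "ay": 0, "az": 0},
  {"tx": -0.785, "ty": -0.98, "tz": 0, "ax": 0, "ay": 0, "az": 0},
  {"tx": -0.785, "ty": -0.98, "tz": 0, "ax": 0, "ay": 0, "az": 0},
  {"tx": -0.785, "ty": -0.98, "tz": 0, "ax": 0, "ay": 0, "az": 0},
  {"tx": -0.785, "ty": -0.98, "tz": 0, "ax": 0, "ay": 0, "az": 0},
  {"tx": -0.785, "ty": -0.98, "tz": 0, "ax": 0, "ay": 0, "az": 0},
  {"tx": -0.785, "ty": -0.98, "tz": 0, "ax": 0, "ay": 0, "az": 0},
  {"tx": -0.785, "ty": -0.98, "tz": 0, "ax": 0, "ay": 0, "az": 0},
  {"tx": -0.785, "ty": -0.98, "tz": 0, "ax": 0, "ay": 0, "az": 0},
  {"tx": -0.785, "ty": -0.98, "tz": 0, "ax": 0, "ay": 0, "az": 0},
])

```text
time_s: 1.75
ee_pos: [0.3224, 0.121, 0.4048]
eef_rot: [3.141, 0.0, 2.895]
force: [-0.1, -0.4, -0.4]
grip_width: 0.0939
grip_force: 0.0
```

Request:
apply_moves([
  {"tx": -0.785, "ty": -0.98, "tz": 0, "ax": 0, "ay": 0, "az": 0},
  {"tx": -0.785, "ty": -0.98, "tz": 0, "ax": 0, "ay": 0, "az": 0},
  {"tx": -0.785, "ty": -0.98, "tz": 0, "ax": 0, "ay": 0, "az": 0},
  {"tx": -0.785, "ty": -0.98, "tz": 0, "ax": 0, "ay": 0, "az": 0},
  {"tx": -0.785, "ty": -0.98, "tz": 0, "ax": 0, "ay": 0, "az": 0},
  {"tx": 0, "ty": 0, "tz": 0, "ax": 0, "ay": 0, "az": 1},
  {"tx": 0, "ty": 0, "tz": 0, "ax": 0, "ay": 0, "az": 1},
  {"tx": 0, "ty": 0, "tz": 0, "ax": 0, "ay": 0, "az": 1},
  {"tx": 0, "ty": 0, "tz": 0, "ax": 0, "ay": 0, "az": 1},
  {"tx": 0, "ty": 0, "tz": 0, "ax": 0, "ay": 0, "az": 1},
  {"tx": 0, "ty": 0, "tz": 0, "ax": 0, "ay": 0, "az": 1},
  {"tx": 0, "ty": 0, "tz": 0, "ax": 0, "ay": 0, "az": 1},
])

```text
time_s: 3.25
ee_pos: [0.4004, -0.0491, 0.4047]
eef_rot: [3.142, 0.0, 2.281]
force: [-0.5, 0.3, 0.3]
grip_width: 0.0942
grip_force: 0.0
```

Request:
apply_moves([
  {"tx": 0, "ty": 0, "tz": 0, "ax": 0, "ay": 0, "az": 1},
  {"tx": 0, "ty": 0, "tz": 0, "ax": 0, "ay": 0, "az": 1},
  {"tx": 0, "ty": 0, "tz": 0, "ax": 0, "ay": 0, "az": 1},
  {"tx": 0, "ty": 0, "tz": 0, "ax": 0, "ay": 0, "az": 1},
  {"tx": 0, "ty": 0, "tz": 0, "ax": 0, "ay": 0, "az": 1},
  {"tx": 0, "ty": 0, "tz": 0, "ax": 0, "ay": 0, "az": 1},
  {"tx": 0, "ty": 0, "tz": 0, "ax": 0, "ay": 0, "az": 1},
  {"tx": 0, "ty": 0, "tz": 0, "ax": 0, "ay": 0, "az": 1},
  {"tx": 0, "ty": 0, "tz": 0, "ax": 0, "ay": 0, "az": 1},
  {"tx": 0, "ty": 0, "tz": 0, "ax": 0, "ay": 0, "az": 1},
  {"tx": 0, "ty": 0, "tz": 0, "ax": 0, "ay": 0, "az": 1},
  {"tx": 0, "ty": 0, "tz": 0, "ax": 0, "ay": 0, "az": 1},
])

```text
time_s: 4.75
ee_pos: [0.4004, -0.0491, 0.4046]
eef_rot: [-3.142, -0.0, 1.234]
force: [1.0, -0.4, 0.6]
grip_width: 0.0938
grip_force: 0.0
```

Request:
apply_moves([
  {"tx": 0, "ty": 0, "tz": 0, "ax": 0, "ay": 0, "az": 1},
  {"tx": 0, "ty": 0, "tz": 0, "ax": 0, "ay": 0, "az": 1},
  {"tx": 0, "ty": 0, "tz": 0, "ax": 0, "ay": 0, "az": 1},
  {"tx": 0, "ty": 0, "tz": 0, "ax": 0, "ay": 0, "az": 1},
  {"tx": 0, "ty": 0, "tz": 0, "ax": 0, "ay": 0, "az": 1},
  {"tx": 0, "ty": 0, "tz": 0, "ax": 0, "ay": 0, "az": 1},
  {"tx": 0, "ty": 0, "tz": 0, "ax": 0, "ay": 0, "az": 1},
  {"tx": 0, "ty": 0, "tz": 0, "ax": 0, "ay": 0, "az": 1},
  {"tx": 0, "ty": 0, "tz": 0, "ax": 0, "ay": 0, "az": 1},
  {"tx": 0, "ty": 0, "tz": 0, "ax": 0, "ay": 0, "az": 1},
  {"tx": 0, "ty": 0, "tz": 0, "ax": 0, "ay": 0, "az": 1},
  {"tx": 0, "ty": 0, "tz": 0, "ax": 0, "ay": 0, "az": 1},
])

```text
time_s: 6.25
ee_pos: [0.4004, -0.0491, 0.4046]
eef_rot: [-3.142, 0.0, 0.187]
force: [0.3, 0.1, 0.4]
grip_width: 0.0941
grip_force: 0.0
```

```bash
python3 - <<'E'
from h import *
T,c=wrist("w2"); o=get_obs(); print(T.round(3), o["qpos"],o["time_s"])
E
```

```text
[[ 0.983  0.186 -0.     0.4  ]
 [ 0.186 -0.983  0.    -0.049]
 [-0.    -0.    -1.     0.405]
 [ 0.     0.     0.     1.   ]] [-2.12912173e-01 -3.43527896e-02  1.89973112e+00 -2.77304223e-05
  1.27618628e+00  1.17546233e+00] 6.3
```

View pics/w2.png

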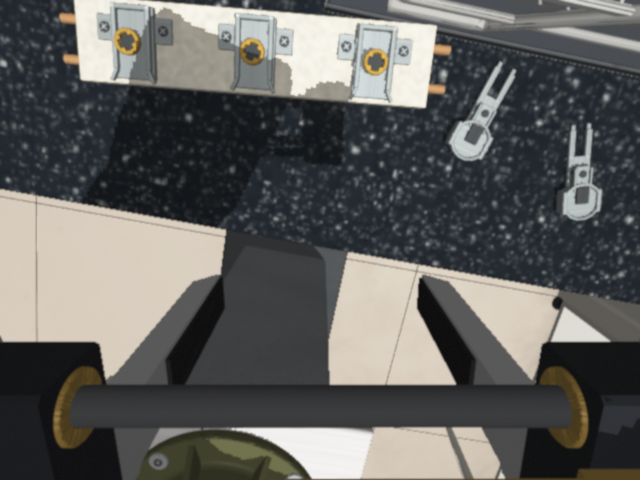

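The wrist view shows three plates (brass screws at about (127,41), (252,50), (375,60)) and two hinges (cups at about (470,140) and (580,200)). Next I'll measure them.

```bash
cat >> h.py <<'E'
def hinges(c,T,roi,z=.005):
    """hinge (mid xy, yaw) in roi x0,y0,x1,y1 from the bright blobs"""
    x0,y0,x1,y1=roi; g=cv2.cvtColor(c["pixels"],cv2.COLOR_RGB2GRAY)[y0:y1,x0:x1]
    m=cv2.morphologyEx((g>105).astype(np.uint8),cv2.MORPH_CLOSE,np.ones((5,5)))
    out=[]
    for k in cv2.findContours(m,cv2.RETR_EXTERNAL,cv2.CHAIN_APPROX_NONE)[0]:
        if cv2.contourArea(k)<500: continue
        P=np.array([ray(c,p[0]+[x0,y0],z,T)[:2] for p in k])
        r=cv2.minAreaRect((P*1e4).astype(np.float32)); b=cv2.boxPoints(r)/1e4
        e=b[1]-b[0] if np.linalg.norm(b[1]-b[0])>np.linalg.norm(b[2]-b[1]) else b[2]-b[1]
        e/=np.linalg.norm(e); e=e if e[0]>0 else -e; ctr=np.array(r[0])/1e4; L=max(r[1])/1e4
        out.append((ctr.round(4),np.array(r[1])/1e4,round(float(np.arctan2(e[1],e[0])),3),"mid",(ctr-e*(L/2-.017)).round(4)))
    return out
def screws(c,T,z=.0377):
    h=cv2.cvtColor(c["pixels"],cv2.COLOR_RGB2HSV); m=cv2.inRange(h,(12,110,110),(35,255,255)); m[300:]=0
    out=[]
    for k in cv2.findContours(m,cv2.RETR_EXTERNAL,cv2.CHAIN_APPROX_NONE)[0]:
        if cv2.contourArea(k)<60: continue
        p,r=cv2.minEnclosingCircle(k); out.append((np.round(p,1),round(r,1),ray(c,p,z,T)[:2].round(4)))
    return out
def to(xy,z,yaw):
    """units to write (rows of full scale): shift in present tool axes, then az"""
    T=pose(); d=T[:3,:3].T@(np.r_[xy,z]-T[:3,3])/.03
    y=get_obs()["eef_rot"][2]; a=-((yaw-y+np.pi)%(2*np.pi)-np.pi)/np.radians(5)
    return "shift %s az %.2f"%(d.round(3),a)
E
python3 - <<'E'
from h import *
d=dict(np.load("pics/w2.npz")); T=d["T"]
for h in hinges(d,T,(445,50,620,225)): print(h)
for s in screws(d,T): print(s)
crop(d,90,10,410,90,2.5,"sc")
E
```

```text
(array([ 0.4802, -0.2876]), array([0.0916397 , 0.03734199]), 0.309, 'mid', array([ 0.4527, -0.2963]))
(array([ 0.5143, -0.1809]), array([0.03732355, 0.08763831]), -0.278, 'mid', array([ 0.4885, -0.1735]))
(array([436.5,  89. ]), 7.8, array([ 0.5229, -0.1229]))
(array([70.5, 59.5]), 7.4, array([0.49  , 0.1725]))
(array([375.4,  61.7]), 12.6, array([ 0.5338, -0.0691]))
(array([442.4,  49.9]), 8.1, array([ 0.5523, -0.1198]))
(array([251.7,  50.7]), 12.6, array([0.5234, 0.0301]))
(array([124.9,  41.2]), 13.7, array([0.5116, 0.1302]))
(array([66.5, 18.5]), 7.9, array([0.5195, 0.1761]))
```

View pics/sc.png

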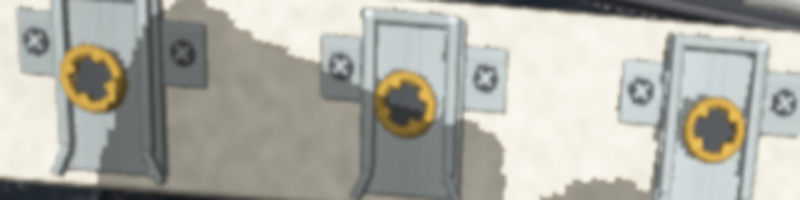

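```bash
python3 - <<'E'
from h import *
print(to([.489,-.172],.29,-.265))
E
```

```text
shift [2.16  4.563 3.822] az 5.13
```

Request:
apply_moves([
  {"tx": 0.43, "ty": 0.91, "tz": 0.76, "ax": 0, "ay": 0, "az": 0},
  {"tx": 0.43, "ty": 0.91, "tz": 0.76, "ax": 0, "ay": 0, "az": 0},
  {"tx": 0.43, "ty": 0.91, "tz": 0.76, "ax": 0, "ay": 0, "az": 0},
  {"tx": 0.43, "ty": 0.91, "tz": 0.76, "ax": 0, "ay": 0, "az": 0},
  {"tx": 0.44, "ty": 0.92, "tz": 0.78, "ax": 0, "ay": 0, "az": 0},
  {"tx": 0, "ty": 0, "tz": 0, "ax": 0, "ay": 0, "az": 1},
  {"tx": 0, "ty": 0, "tz": 0, "ax": 0, "ay": 0, "az": 1},
  {"tx": 0, "ty": 0, "tz": 0, "ax": 0, "ay": 0, "az": 1},
  {"tx": 0, "ty": 0, "tz": 0, "ax": 0, "ay": 0, "az": 1},
  {"tx": 0, "ty": 0, "tz": 0, "ax": 0, "ay": 0, "az": 1},
  {"tx": 0, "ty": 0, "tz": 0, "ax": 0, "ay": 0, "az": 0.13},
  {"tx": 0, "ty": 0, "tz": 0, "ax": 0, "ay": 0, "az": 0},
])

```text
time_s: 7.8
ee_pos: [0.4899, -0.1713, 0.29]
eef_rot: [3.142, 0.0, -0.256]
force: [1.4, 0.5, 0.2]
grip_width: 0.0939
grip_force: 0.0
```

```bash
python3 - <<'E'
from h import *
T,c=wrist("w3"); print(T[:3,3].round(4), get_obs()["eef_rot"])
print(proj(c,[.489,-.172,.007],T))
E
```

```text
[ 0.4899 -0.1713  0.29  ] [-3.14157257e+00  4.43651920e-05 -2.56172220e-01]
[321.9910587  243.88048228]
```

View pics/w3.png

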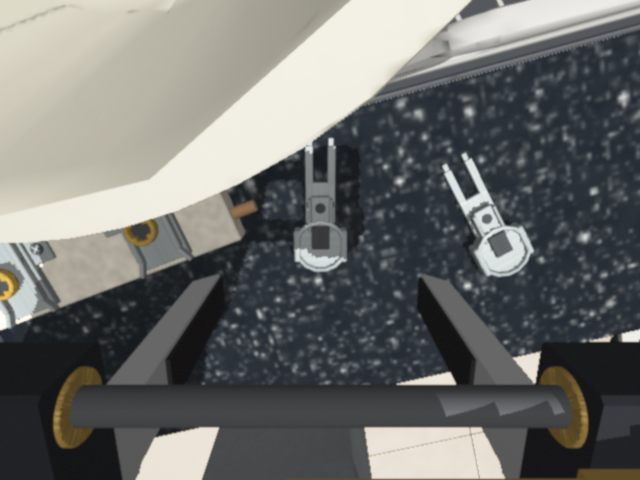

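```bash
python3 - <<'E'
from h import *
d=dict(np.load("pics/w3.npz")); T=d["T"]
g=cv2.cvtColor(d["pixels"],cv2.COLOR_RGB2GRAY)
def rowspan(v,u0,u1,t): 
    w=np.where(g[v,u0:u1]>t)[0]+u0; return w.min(),w.max()
for v in (150,165,180,235,245,255,265): print(v,rowspan(v,285,360,70))
w=np.where(g[215:290,320]>75)[0]+215; print(w.min(),w.max())
a=(ray(d,(308,143),.004,T)+ray(d,(331,141),.004,T))/2
b=ray(d,(321,247),.014,T); f=ray(d,(321,272),.007,T)
print(a,b,f,np.arctan2(*(a-b)[1::-1]),np.linalg.norm((a-b)[:2]),np.linalg.norm((a-f)[:2]))
t=dict(np.load("pics/top.npz"))
for uv in [(345,240),(310,232),(385,233)]:
    for z in (.1,.15,.2): print(uv,z,ray(t,uv,z).round(3))
for uv in [(150,180),(240,170),(400,75)]:
    for z in (.1,.15,.2): print(uv,z,ray(d,uv,z,T).round(3))
E
```

```text
150 (np.int64(285), np.int64(335))
165 (np.int64(288), np.int64(335))
180 (np.int64(305), np.int64(335))
235 (np.int64(293), np.int64(346))
245 (np.int64(294), np.int64(346))
255 (np.int64(294), np.int64(359))
265 (np.int64(297), np.int64(339))
215 289
[ 0.55561137 -0.18769585  0.004     ] [ 0.48910357 -0.17130443  0.014     ] [ 0.46914808 -0.16610348  0.007     ] -0.24164281262722273 0.06849793257518198 0.08911863209868451
(345, 240) 0.1 [ 0.567 -0.129  0.1  ]
(345, 240) 0.15 [ 0.559 -0.127  0.15 ]
(345, 240) 0.2 [ 0.552 -0.126  0.2  ]
(310, 232) 0.1 [ 0.586 -0.039  0.1  ]
(310, 232) 0.15 [ 0.578 -0.04   0.15 ]
(310, 232) 0.2 [ 0.57  -0.042  0.2  ]
(385, 233) 0.1 [ 0.586 -0.231  0.1  ]
(385, 233) 0.15 [ 0.578 -0.226  0.15 ]
(385, 233) 0.2 [ 0.57  -0.221  0.2  ]
(150, 180) 0.1 [ 0.563 -0.115  0.1  ]
(150, 180) 0.15 [ 0.564 -0.137  0.15 ]
(150, 180) 0.2 [ 0.565 -0.159  0.2  ]
(240, 170) 0.1 [ 0.557 -0.153  0.1  ]
(240, 170) 0.15 [ 0.56  -0.164  0.15 ]
(240, 170) 0.2 [ 0.563 -0.175  0.2  ]
(400, 75) 0.1 [ 0.577 -0.227  0.1  ]
(400, 75) 0.15 [ 0.574 -0.216  0.15 ]
(400, 75) 0.2 [ 0.571 -0.206  0.2  ]
```

Request:
apply_moves([
  {"tx": -0.1, "ty": 0, "tz": 0.9, "ax": 0, "ay": 0, "az": 0},
  {"tx": 0, "ty": 0, "tz": 0.9, "ax": 0, "ay": 0, "az": 0},
  {"tx": 0, "ty": 0, "tz": 0.8, "ax": 0, "ay": 0, "az": 0},
  {"tx": 0, "ty": 0, "tz": 0.2, "ax": 0, "ay": 0, "az": 0},
  {"tx": 0, "ty": 0, "tz": 0.13, "ax": 0, "ay": 0, "az": 0},
  {"tx": 0, "ty": 0, "tz": 0, "ax": 0, "ay": 0, "az": 0},
])

```text
time_s: 8.6
ee_pos: [0.4858, -0.1705, 0.2012]
eef_rot: [3.141, 0.006, -0.255]
force: [-12.6, -2.8, 2.7]
grip_width: 0.0942
grip_force: 6.8
```

Request:
apply_moves([
  {"tx": 0, "ty": 0, "tz": 0, "ax": 0, "ay": 0, "az": 0},
  {"tx": 0, "ty": 0, "tz": 0, "ax": 0, "ay": 0, "az": 0},
  {"tx": 0, "ty": 0, "tz": 0, "ax": 0, "ay": 0, "az": 0},
  {"tx": 0, "ty": 0, "tz": 0, "ax": 0, "ay": 0, "az": 0},
  {"tx": 0, "ty": 0, "tz": 0, "ax": 0, "ay": 0, "az": 0},
  {"tx": 0, "ty": 0, "tz": 0, "ax": 0, "ay": 0, "az": 0},
  {"tx": 0, "ty": 0, "tz": 0, "ax": 0, "ay": 0, "az": 0},
], jaw=1, force=25)

```text
time_s: 9.48
ee_pos: [0.487, -0.1705, 0.2022]
eef_rot: [3.142, -0.0, -0.258]
force: [-0.0, -0.7, 0.7]
grip_width: 0.0358
grip_force: 25.0
```

Request:
apply_moves([
  {"tx": 0, "ty": 0, "tz": -0.5, "ax": 0, "ay": 0, "az": 0},
  {"tx": 0, "ty": 0, "tz": -0.8, "ax": 0, "ay": 0, "az": 0},
  {"tx": 0, "ty": 0, "tz": -0.8, "ax": 0, "ay": 0, "az": 0},
  {"tx": 0, "ty": 0, "tz": 0, "ax": 0, "ay": 0, "az": 0},
])

```text
time_s: 9.98
ee_pos: [0.4872, -0.1706, 0.2672]
eef_rot: [3.141, -0.004, -0.258]
force: [-0.2, 0.5, -0.9]
grip_width: 0.0359
grip_force: 25.0
```

```bash
python3 - <<'E'
from h import *
T,c=wrist("w4"); print(T[:3,3].round(4), get_obs()["eef_rot"])
S=np.array([[.5338,-.0691],[.5234,.0301],[.5116,.1302]]); y=.111; e=np.array([np.cos(y),np.sin(y)])
print("seats",S-.046*e,"staging",S-.106*e)
E
```

```text
[ 0.4872 -0.1706  0.2672] [ 3.14135260e+00 -1.51852330e-03 -2.58097607e-01]
seats [[ 0.48808309 -0.07419552]
 [ 0.47768309  0.02500448]
 [ 0.46588309  0.12510448]] staging [[ 0.42845234 -0.08084185]
 [ 0.41805234  0.01835815]
 [ 0.40625234  0.11845815]]
```

View pics/w4.png

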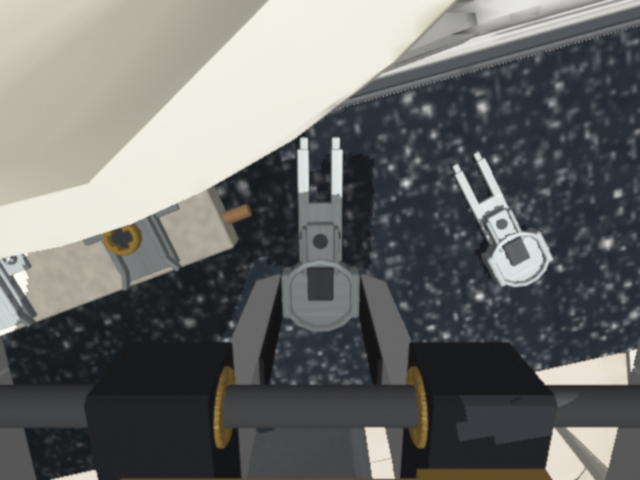

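```bash
python3 - <<'E'
from h import *
d=dict(np.load("pics/w4.npz")); T=d["T"]; Ti=np.linalg.inv(T)
def tool(uv,zt):
    M=d["T_tool_cam"]; r=M[:3,:3]@np.linalg.inv(d["camera_matrix"])@[*uv,1]; return M[:3,3]+r*(zt-M[2,3])/r[2]
print("nose",tool((304.5,139),.198),tool((337,139),.198),"cup c",tool((320,291),.188),"rear",tool((320,330),.190))
y=.111; e=np.array([np.cos(y),np.sin(y)]); S=np.array([.5116,.1302])
print(to(S-.116*e,.267,y))
E
```

```text
nose [ 0.07280355 -0.00714564  0.198     ] [0.07279933 0.00701429 0.198     ] cup c [ 0.00559028 -0.00042051  0.188     ] rear [-0.01535446 -0.00043095  0.19      ]
shift [-5.37  -8.506 -0.05 ] az -4.23
```

Request:
apply_moves([
  {"tx": -0.6, "ty": -0.945, "tz": 0, "ax": 0, "ay": 0, "az": 0},
  {"tx": -0.6, "ty": -0.945, "tz": 0, "ax": 0, "ay": 0, "az": 0},
  {"tx": -0.6, "ty": -0.945, "tz": 0, "ax": 0, "ay": 0, "az": 0},
  {"tx": -0.6, "ty": -0.945, "tz": 0, "ax": 0, "ay": 0, "az": 0},
  {"tx": -0.6, "ty": -0.945, "tz": 0, "ax": 0, "ay": 0, "az": 0},
  {"tx": -0.6, "ty": -0.945, "tz": 0, "ax": 0, "ay": 0, "az": 0},
  {"tx": -0.6, "ty": -0.945, "tz": 0, "ax": 0, "ay": 0, "az": 0},
  {"tx": -0.6, "ty": -0.945, "tz": 0, "ax": 0, "ay": 0, "az": 0},
  {"tx": -0.57, "ty": -0.945, "tz": 0, "ax": 0, "ay": 0, "az": 0},
  {"tx": 0, "ty": 0, "tz": 0, "ax": 0, "ay": 0, "az": -1},
  {"tx": 0, "ty": 0, "tz": 0, "ax": 0, "ay": 0, "az": -1},
  {"tx": 0, "ty": 0, "tz": 0, "ax": 0, "ay": 0, "az": -1},
])

```text
time_s: 11.52
ee_pos: [0.3961, 0.1174, 0.2643]
eef_rot: [3.141, 0.002, 0.007]
force: [0.2, -0.0, -0.9]
grip_width: 0.0358
grip_force: 25.0
```

Request:
apply_moves([
  {"tx": 0, "ty": 0, "tz": 0, "ax": 0, "ay": 0, "az": -1},
  {"tx": 0, "ty": 0, "tz": 0, "ax": 0, "ay": 0, "az": -0.23},
  {"tx": 0, "ty": 0, "tz": 0, "ax": 0, "ay": 0, "az": 0},
  {"tx": 0, "ty": 0, "tz": 0, "ax": 0, "ay": 0, "az": 0},
])

```text
time_s: 12.02
ee_pos: [0.3963, 0.1173, 0.265]
eef_rot: [3.142, 0.0, 0.11]
force: [-0.9, -0.1, -1.2]
grip_width: 0.0356
grip_force: 25.0
```

```bash
python3 - <<'E'
from h import *
T,c=wrist("w5"); print(T[:3,3].round(4), get_obs()["eef_rot"])
for s in screws(c,T): print(s)
E
```

```text
[0.3963 0.1173 0.265 ] [3.14158434e+00 2.01779082e-04 1.10095160e-01]
(array([214.,  79.]), 12.6, array([0.4902, 0.1799]))
(array([532.9,  43.6]), 23.6, array([0.5227, 0.0293]))
(array([321.3,  42.5]), 21.9, array([0.5121, 0.1297]))
(array([209.2,  16. ]), 14.5, array([0.5177, 0.1831]))
```

View pics/w5.png

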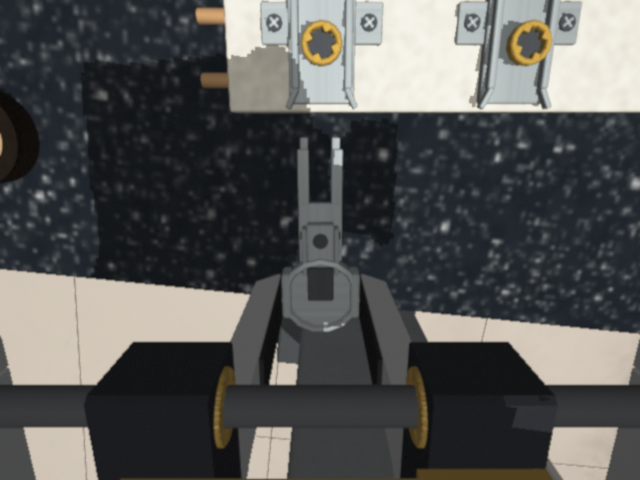

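Request:
apply_moves([
  {"tx": 0, "ty": 0.023, "tz": 0.65, "ax": 0, "ay": 0, "az": 0},
  {"tx": 0, "ty": 0, "tz": 0.6, "ax": 0, "ay": 0, "az": 0},
  {"tx": 0, "ty": 0, "tz": 0, "ax": 0, "ay": 0, "az": 0},
  {"tx": 0.3, "ty": 0, "tz": 0, "ax": 0, "ay": 0, "az": 0},
  {"tx": 0.3, "ty": 0, "tz": 0, "ax": 0, "ay": 0, "az": 0},
  {"tx": 0.3, "ty": 0, "tz": 0, "ax": 0, "ay": 0, "az": 0},
  {"tx": 0, "ty": 0, "tz": 0, "ax": 0, "ay": 0, "az": 0},
])

```text
time_s: 12.95
ee_pos: [0.4239, 0.1197, 0.2278]
eef_rot: [-3.142, -0.0, 0.111]
force: [-0.5, 0.4, -0.6]
grip_width: 0.0357
grip_force: 25.0
```

```bash
python3 - <<'E'
from h import *
T,c=wrist("w6"); crop(c,220,0,420,150,4,"w6c")
E
```

```text
(no output)
```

View pics/w6c.png

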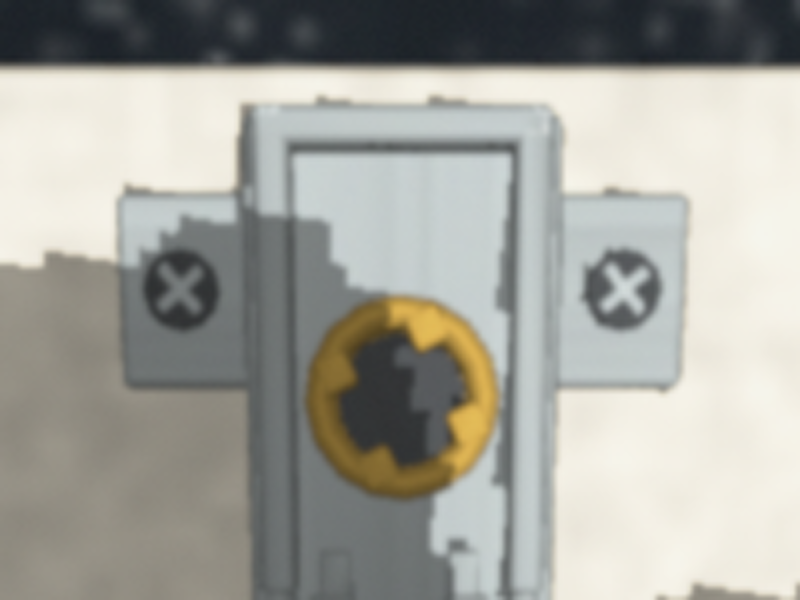

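Request:
apply_moves([
  {"tx": 0.3, "ty": 0, "tz": 0, "ax": 0, "ay": 0, "az": 0},
  {"tx": 0.3, "ty": 0, "tz": 0, "ax": 0, "ay": 0, "az": 0},
  {"tx": 0.3, "ty": 0, "tz": 0, "ax": 0, "ay": 0, "az": 0},
  {"tx": 0.2, "ty": 0, "tz": 0, "ax": 0, "ay": 0, "az": 0},
  {"tx": 0.1, "ty": 0, "tz": 0, "ax": 0, "ay": 0, "az": 0},
  {"tx": 0, "ty": 0, "tz": 0, "ax": 0, "ay": 0, "az": 0},
])

```text
time_s: 13.75
ee_pos: [0.4591, 0.1236, 0.2276]
eef_rot: [3.142, 0.0, 0.111]
force: [0.8, -0.7, -0.4]
grip_width: 0.0359
grip_force: 25.0
```

Request:
apply_moves([
  {"tx": 0.1, "ty": 0, "tz": 0, "ax": 0, "ay": 0, "az": 0},
  {"tx": 0.05, "ty": 0, "tz": 0, "ax": 0, "ay": 0, "az": 0},
  {"tx": 0.05, "ty": 0, "tz": 0, "ax": 0, "ay": 0, "az": 0},
  {"tx": 0, "ty": 0, "tz": 0, "ax": 0, "ay": 0, "az": 0},
])

```text
time_s: 14.25
ee_pos: [0.4643, 0.1242, 0.2274]
eef_rot: [3.141, 0.004, 0.111]
force: [-10.3, -1.3, 4.3]
grip_width: 0.0356
grip_force: 25.0
```

Request:
apply_moves([
  {"tx": 0, "ty": 0, "tz": 0.04, "ax": 0, "ay": 0, "az": 0},
  {"tx": 0.03, "ty": 0, "tz": 0, "ax": 0, "ay": 0, "az": 0},
  {"tx": 0, "ty": 0, "tz": 0, "ax": 0, "ay": 0, "az": 0},
])

```text
time_s: 14.62
ee_pos: [0.4648, 0.1243, 0.226]
eef_rot: [3.141, 0.006, 0.111]
force: [-16.0, -1.5, 9.9]
grip_width: 0.0359
grip_force: 25.0
```

Request:
apply_moves([
  {"tx": 0, "ty": 0, "tz": 0, "ax": 0, "ay": 0, "az": 0},
  {"tx": 0, "ty": 0, "tz": 0, "ax": 0, "ay": 0, "az": 0},
  {"tx": 0, "ty": 0, "tz": 0, "ax": 0, "ay": 0, "az": 0},
  {"tx": 0, "ty": 0, "tz": 0, "ax": 0, "ay": 0, "az": 0},
  {"tx": 0, "ty": 0, "tz": -0.5, "ax": 0, "ay": 0, "az": 0},
  {"tx": 0, "ty": 0, "tz": -1, "ax": 0, "ay": 0, "az": 0},
  {"tx": 0, "ty": 0, "tz": -1, "ax": 0, "ay": 0, "az": 0},
  {"tx": 0, "ty": 0, "tz": 0, "ax": 0, "ay": 0, "az": 0},
], jaw=0.2)

```text
time_s: 15.62
ee_pos: [0.4662, 0.1244, 0.3042]
eef_rot: [-3.141, -0.005, 0.111]
force: [0.3, -0.6, -0.4]
grip_width: 0.0751
grip_force: 0.0
```

```bash
python3 - <<'E'
from h import *
T,c=wrist("w7")
for s in screws(c,T): print(s)
t=camera("top"); crop(t,210,225,430,315,3.6,"t7"); np.savez("pics/t7.npz",**t)
a=c["pixels"][:,:,::-1]; b=cv2.resize(cv2.imread("pics/t7.png"),(640,262)); cv2.imwrite("pics/m7.png",cv2.resize(np.vstack([a[:330],b]),None,fx=1,fy=1))
print(to([.4527,-.2945],.29,.31))
E
```

```text
(array([235.5, 196. ]), 10.0, array([0.497 , 0.1816]))
(array([637.9, 181.5]), 14.5, array([ 0.5337, -0.066 ]))
(array([320.2, 180.6]), 15.5, array([0.5125, 0.1299]))
(array([480.8, 180. ]), 16.5, array([0.5238, 0.031 ]))
(array([233., 149.]), 10.4, array([0.5256, 0.1846]))
shift [-1.979 13.827  0.387] az -2.28
```

View pics/m7.png

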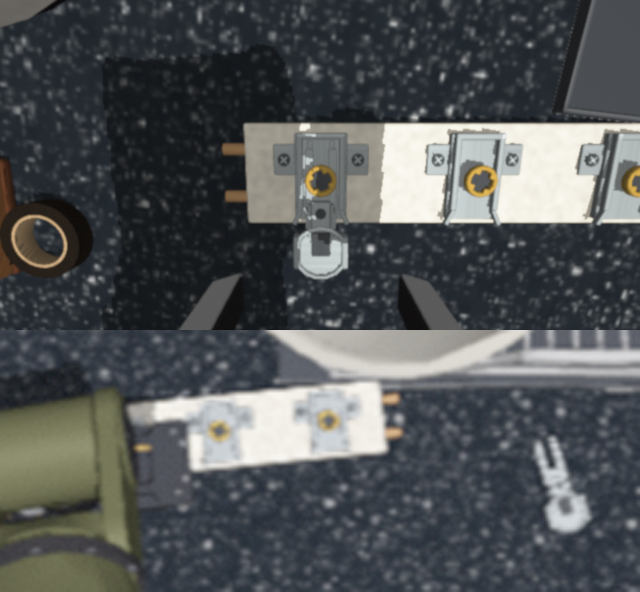

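Request:
apply_moves([
  {"tx": -0.14, "ty": 0.985, "tz": 0, "ax": 0, "ay": 0, "az": 0},
  {"tx": -0.14, "ty": 0.985, "tz": 0, "ax": 0, "ay": 0, "az": 0},
  {"tx": -0.14, "ty": 0.985, "tz": 0, "ax": 0, "ay": 0, "az": 0},
  {"tx": -0.14, "ty": 0.985, "tz": 0, "ax": 0, "ay": 0, "az": 0},
  {"tx": -0.14, "ty": 0.985, "tz": 0, "ax": 0, "ay": 0, "az": 0},
  {"tx": -0.14, "ty": 0.985, "tz": 0, "ax": 0, "ay": 0, "az": 0},
  {"tx": -0.14, "ty": 0.985, "tz": 0, "ax": 0, "ay": 0, "az": 0},
  {"tx": -0.14, "ty": 0.985, "tz": 0, "ax": 0, "ay": 0, "az": 0},
  {"tx": -0.14, "ty": 0.985, "tz": 0, "ax": 0, "ay": 0, "az": 0},
  {"tx": -0.14, "ty": 0.985, "tz": 0, "ax": 0, "ay": 0, "az": 0},
  {"tx": -0.14, "ty": 0.985, "tz": 0, "ax": 0, "ay": 0, "az": 0},
  {"tx": -0.14, "ty": 0.985, "tz": 0, "ax": 0, "ay": 0, "az": 0},
])

```text
time_s: 17.23
ee_pos: [0.4548, -0.2346, 0.3005]
eef_rot: [-3.14, 0.001, 0.111]
force: [0.3, -0.7, -0.2]
grip_width: 0.0754
grip_force: 0.0
```

Request:
apply_moves([
  {"tx": -0.14, "ty": 0.985, "tz": 0.2, "ax": 0, "ay": 0, "az": 0},
  {"tx": -0.14, "ty": 0.985, "tz": 0.2, "ax": 0, "ay": 0, "az": 0},
  {"tx": 0, "ty": 0, "tz": 0, "ax": 0, "ay": 0, "az": -1},
  {"tx": 0, "ty": 0, "tz": 0, "ax": 0, "ay": 0, "az": -1},
  {"tx": 0, "ty": 0, "tz": 0, "ax": 0, "ay": 0, "az": -0.28},
  {"tx": 0, "ty": 0, "tz": 0, "ax": 0, "ay": 0, "az": 0},
  {"tx": 0, "ty": 0, "tz": 0, "ax": 0, "ay": 0, "az": 0},
], jaw=0)

```text
time_s: 18.1
ee_pos: [0.4533, -0.2932, 0.2893]
eef_rot: [-3.141, 0.0, 0.309]
force: [0.0, 0.1, 0.1]
grip_width: 0.0941
grip_force: 0.0
```

```bash
python3 - <<'E'
from h import *
T,c=wrist("w8"); print(T[:3,3].round(4), get_obs()["eef_rot"])
print(proj(c,[.4527,-.2945,.007],T))
for h in hinges(c,T,(220,100,420,330),.004): print(h)
g=cv2.cvtColor(c["pixels"],cv2.COLOR_RGB2GRAY)
m=(cv2.medianBlur(g,5)>85).astype(np.uint8); m=m[100:330,230:410]
n,l,s,_=cv2.connectedComponentsWithStats(m)
for i in range(1,n):
    if s[i][4]>300:
        print(s[i])
        for v in range(0,230,12):
            w=np.where(l[v]==i)[0]
            if len(w): print(v+100,w.min()+230,w.max()+230,end="; ")
E
```

```text
[ 0.4533 -0.2932  0.2893] [-3.14151281e+00  8.75540218e-05  3.09178503e-01]
[321.93142646 244.65472265]
(array([ 0.4784, -0.2834]), array([0.09228416, 0.03766049]), 0.288, 'mid', array([ 0.4504, -0.2916]))
[  57   33   58  137 4363]
136 306 333; 148 304 335; 160 304 335; 172 303 334; 184 304 333; 196 304 333; 208 303 333; 220 302 332; 232 290 344; 244 290 344; 256 290 343; 268 310 324;
```

Request:
apply_moves([
  {"tx": 0.04, "ty": -0.065, "tz": 0.9, "ax": 0, "ay": 0, "az": 0.3},
  {"tx": 0, "ty": 0, "tz": 0.9, "ax": 0, "ay": 0, "az": 0},
  {"tx": 0, "ty": 0, "tz": 0.8, "ax": 0, "ay": 0, "az": 0},
  {"tx": 0, "ty": 0, "tz": 0.2, "ax": 0, "ay": 0, "az": 0},
  {"tx": 0, "ty": 0, "tz": 0.1, "ax": 0, "ay": 0, "az": 0},
  {"tx": 0, "ty": 0, "tz": 0, "ax": 0, "ay": 0, "az": 0},
  {"tx": 0, "ty": 0, "tz": 0, "ax": 0, "ay": 0, "az": 0},
])

```text
time_s: 19.02
ee_pos: [0.454, -0.2912, 0.2032]
eef_rot: [3.141, -0.001, 0.284]
force: [-0.1, -0.5, 0.2]
grip_width: 0.094
grip_force: 0.0
```

Request:
apply_moves([
  {"tx": 0, "ty": 0, "tz": 0, "ax": 0, "ay": 0, "az": 0},
  {"tx": 0, "ty": 0, "tz": 0, "ax": 0, "ay": 0, "az": 0},
  {"tx": 0, "ty": 0, "tz": 0, "ax": 0, "ay": 0, "az": 0},
  {"tx": 0, "ty": 0, "tz": 0, "ax": 0, "ay": 0, "az": 0},
  {"tx": 0, "ty": 0, "tz": 0, "ax": 0, "ay": 0, "az": 0},
  {"tx": 0, "ty": 0, "tz": 0, "ax": 0, "ay": 0, "az": 0},
  {"tx": 0, "ty": 0, "tz": 0, "ax": 0, "ay": 0, "az": 0},
], jaw=1, force=25)

```text
time_s: 19.9
ee_pos: [0.4539, -0.2911, 0.2024]
eef_rot: [3.142, 0.0, 0.284]
force: [0.9, 0.1, 0.6]
grip_width: 0.0354
grip_force: 25.0
```

Request:
apply_moves([
  {"tx": 0, "ty": 0, "tz": -0.5, "ax": 0, "ay": 0, "az": 0},
  {"tx": 0, "ty": 0, "tz": -0.8, "ax": 0, "ay": 0, "az": 0},
  {"tx": 0, "ty": 0, "tz": -0.8, "ax": 0, "ay": 0, "az": 0},
  {"tx": 0, "ty": 0, "tz": 0, "ax": 0, "ay": 0, "az": 0},
  {"tx": 0, "ty": 0, "tz": 0, "ax": 0, "ay": 0, "az": 0},
])

```text
time_s: 20.52
ee_pos: [0.4537, -0.2909, 0.265]
eef_rot: [-3.141, 0.0, 0.284]
force: [-0.6, 1.0, -1.2]
grip_width: 0.0357
grip_force: 25.0
```

```bash
cat >> h.py <<'E'
def held(c):
    """held hinge: blob rows in the wrist picture"""
    g=cv2.medianBlur(cv2.cvtColor(c["pixels"],cv2.COLOR_RGB2GRAY),5); m=(g>85).astype(np.uint8)
    for v in range(130,330,8):
        w=np.where(m[v,285:357])[0]+285
        print(v,(w.min(),w.max()) if len(w) else "",end="; ")
E
python3 - <<'E'
from h import *
T,c=wrist("w9"); print(T[:3,3].round(4), get_obs()["eef_rot"])
held(c); print(); held(dict(np.load("pics/w4.npz")))
y=.111; e=np.array([np.cos(y),np.sin(y)]); S=np.array([.5236,.0301])
print(to(S-.116*e,.267,y))
E
```

```text
[ 0.4537 -0.2909  0.265 ] [-3.14057784e+00  7.81905026e-04  2.83725744e-01]
130 ; 138 ; 146 (np.int64(300), np.int64(340)); 154 (np.int64(297), np.int64(351)); 162 (np.int64(297), np.int64(342)); 170 (np.int64(297), np.int64(342)); 178 (np.int64(298), np.int64(342)); 186 (np.int64(298), np.int64(342)); 194 (np.int64(298), np.int64(341)); 202 (np.int64(298), np.int64(341)); 210 (np.int64(299), np.int64(349)); 218 (np.int64(299), np.int64(341)); 226 (np.int64(299), np.int64(341)); 234 (np.int64(299), np.int64(341)); 242 (np.int64(299), np.int64(341)); 250 (np.int64(299), np.int64(341)); 258 (np.int64(299), np.int64(341)); 266 (np.int64(299), np.int64(342)); 274 (np.int64(285), np.int64(356)); 282 (np.int64(285), np.int64(356)); 290 (np.int64(285), np.int64(356)); 298 (np.int64(285), np.int64(356)); 306 (np.int64(285), np.int64(356)); 314 (np.int64(285), np.int64(356)); 322 (np.int64(290), np.int64(350)); 
130 (np.int64(285), np.int64(356)); 138 (np.int64(285), np.int64(339)); 146 (np.int64(299), np.int64(340)); 154 (np.int64(287), np.int64(342)); 162 (np.int64(297), np.int64(342)); 170 (np.int64(297), np.int64(342)); 178 (np.int64(297), np.int64(342)); 186 (np.int64(297), np.int64(342)); 194 (np.int64(298), np.int64(342)); 202 (np.int64(298), np.int64(341)); 210 (np.int64(299), np.int64(341)); 218 (np.int64(299), np.int64(341)); 226 (np.int64(299), np.int64(341)); 234 (np.int64(300), np.int64(340)); 242 (np.int64(299), np.int64(341)); 250 (np.int64(300), np.int64(341)); 258 (np.int64(300), np.int64(341)); 266 (np.int64(297), np.int64(343)); 274 (np.int64(285), np.int64(356)); 282 (np.int64(285), np.int64(356)); 290 (np.int64(285), np.int64(356)); 298 (np.int64(285), np.int64(356)); 306 (np.int64(285), np.int64(356)); 314 (np.int64(285), np.int64(356)); 322 (np.int64(294), np.int64(346)); shift [  1.425 -10.286  -0.069] az 1.98
```

Request:
apply_moves([
  {"tx": 0.13, "ty": -0.935, "tz": 0, "ax": 0, "ay": 0, "az": 0},
  {"tx": 0.13, "ty": -0.935, "tz": 0, "ax": 0, "ay": 0, "az": 0},
  {"tx": 0.13, "ty": -0.935, "tz": 0, "ax": 0, "ay": 0, "az": 0},
  {"tx": 0.13, "ty": -0.935, "tz": 0, "ax": 0, "ay": 0, "az": 0},
  {"tx": 0.13, "ty": -0.935, "tz": 0, "ax": 0, "ay": 0, "az": 0},
  {"tx": 0.13, "ty": -0.935, "tz": 0, "ax": 0, "ay": 0, "az": 0},
  {"tx": 0.13, "ty": -0.935, "tz": 0, "ax": 0, "ay": 0, "az": 0},
  {"tx": 0.13, "ty": -0.935, "tz": 0, "ax": 0, "ay": 0, "az": 0},
  {"tx": 0.13, "ty": -0.935, "tz": 0, "ax": 0, "ay": 0, "az": 0},
  {"tx": 0.13, "ty": -0.935, "tz": 0, "ax": 0, "ay": 0, "az": 0},
  {"tx": 0.13, "ty": -0.935, "tz": 0, "ax": 0, "ay": 0, "az": 0},
  {"tx": 0, "ty": 0, "tz": 0, "ax": 0, "ay": 0, "az": 1},
])

```text
time_s: 22.08
ee_pos: [0.4082, 0.0184, 0.2647]
eef_rot: [-3.141, 0.001, 0.197]
force: [-0.2, -0.3, -0.8]
grip_width: 0.0355
grip_force: 25.0
```

Request:
apply_moves([
  {"tx": 0, "ty": 0, "tz": 0, "ax": 0, "ay": 0, "az": 0.98},
  {"tx": 0, "ty": 0, "tz": 0, "ax": 0, "ay": 0, "az": 0},
  {"tx": 0, "ty": 0, "tz": 0, "ax": 0, "ay": 0, "az": 0},
])

```text
time_s: 22.45
ee_pos: [0.4086, 0.0171, 0.2651]
eef_rot: [-3.141, 0.001, 0.113]
force: [-0.4, -0.8, 0.0]
grip_width: 0.0356
grip_force: 25.0
```

```bash
cat >> h.py <<'E'
def slot(c,T,uv,r=.0075,z=.0377):
    """world angle (mod 90 deg) of the dark cross slots about a screw at pixel uv, rad"""
    g=cv2.cvtColor(c["pixels"],cv2.COLOR_RGB2HSV); p0=ray(c,uv,z,T); s=0; 
    for rr in (.0058,.0064,.007):
        for a in np.radians(np.arange(0,360,2)):
            u=proj(c,p0+[rr*np.cos(a),rr*np.sin(a),0],T)
            sat=float(cv2.getRectSubPix(g[:,:,1].copy(),(1,1),tuple(map(float,u)))[0,0])
            s+=(255-sat)*np.exp(4j*a)
    return round(np.angle(s)/4,3),round(abs(s)/540/255,3)
E
python3 - <<'E'
from h import *
T,c=wrist("w10"); print(T[:3,3].round(4), get_obs()["eef_rot"])
e=T[:2,0]
for p,r,w in screws(c,T): print(p,r,w,"tool",(T[:2,:2].T@(w-T[:2,3])).round(4),slot(c,T,p))
g=cv2.cvtColor(c["pixels"],cv2.COLOR_RGB2GRAY)
for v in (70,80,90,95): print(v,g[v,270:372:2].tolist())
d=dict(np.load("pics/w7.npz"))
for i in ((320.2,180.6),(480.8,180)): print(slot(d,d["T"],i))
crop(c,220,0,420,150,4,"w10c")
E
```

```text
[0.4086 0.0171 0.2651] [-3.14150946e+00  5.09368750e-04  1.12440823e-01]
[611.7  83.4] 12.1 [ 0.522  -0.1134] tool [0.098  0.1424] (np.float64(0.462), np.float64(0.021))
[28.  81.5] 12.3 [0.4909 0.1703] tool [ 0.099 -0.143] (np.float64(0.413), np.float64(0.003))
[529.5  46. ] 23.6 [ 0.5339 -0.0692] tool [0.1148 0.0998] (np.float64(0.008), np.float64(0.057))
[320.3  45. ] 22.1 [0.5231 0.0302] tool [ 1.153e-01 -1.000e-04] (np.float64(-0.218), np.float64(0.074))
[114.   41.1] 23.3 [0.5138 0.128 ] tool [ 0.117  -0.0984] (np.float64(0.463), np.float64(0.027))
[624.5  19. ] 13.0 [ 0.5503 -0.1106] tool [0.1265 0.1428] (np.float64(0.306), np.float64(0.019))
[16. 18.] 13.4 [0.5186 0.1735] tool [ 0.1269 -0.143 ] (np.float64(0.029), np.float64(0.012))
70 [232, 236, 170, 147, 151, 152, 159, 163, 147, 157, 155, 193, 204, 177, 184, 212, 210, 209, 208, 208, 208, 207, 205, 203, 203, 206, 206, 204, 207, 209, 208, 209, 210, 211, 211, 208, 138, 160, 203, 205, 169, 173, 231, 239, 239, 239, 240, 241, 241, 240, 239]
80 [151, 148, 145, 142, 143, 145, 148, 151, 148, 109, 99, 115, 123, 108, 106, 129, 128, 147, 203, 207, 207, 207, 205, 204, 204, 208, 207, 204, 207, 209, 207, 208, 210, 211, 210, 185, 117, 164, 204, 204, 177, 178, 233, 239, 240, 241, 242, 243, 243, 242, 241]
90 [145, 143, 142, 140, 139, 141, 145, 148, 147, 112, 110, 103, 106, 95, 117, 129, 127, 126, 126, 125, 132, 196, 205, 203, 205, 206, 207, 205, 206, 209, 208, 208, 211, 211, 210, 212, 182, 143, 176, 170, 186, 192, 236, 242, 243, 244, 244, 244, 244, 243, 242]
95 [146, 143, 139, 135, 137, 138, 142, 146, 148, 115, 108, 114, 108, 95, 125, 128, 127, 125, 125, 125, 131, 197, 205, 203, 205, 207, 207, 204, 206, 209, 208, 209, 211, 211, 211, 213, 187, 123, 182, 196, 184, 205, 240, 240, 242, 243, 244, 243, 242, 240, 239]
(np.float64(0.55), np.float64(0.063))
(np.float64(-0.176), np.float64(0.048))
```

View pics/w10c.png

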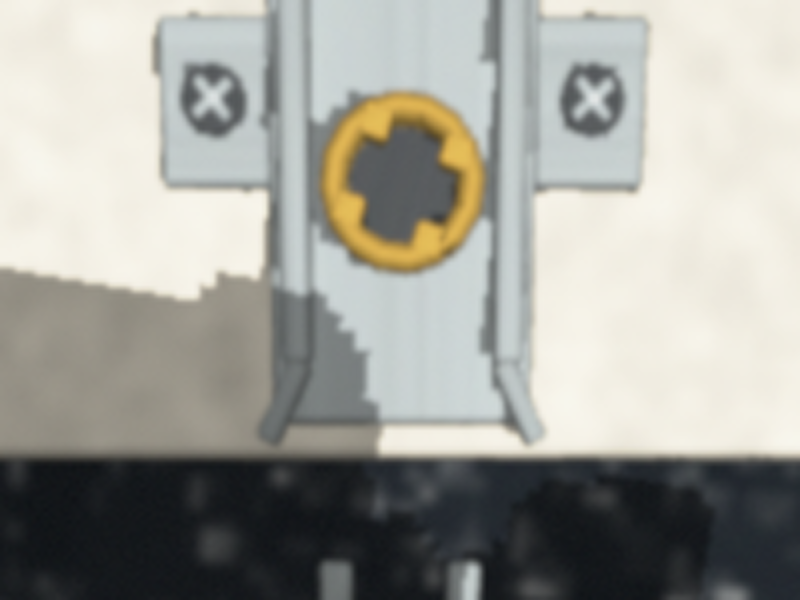

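Request:
apply_moves([
  {"tx": 0, "ty": 0.01, "tz": 0.65, "ax": 0, "ay": 0, "az": 0},
  {"tx": 0, "ty": 0, "tz": 0.6, "ax": 0, "ay": 0, "az": 0},
  {"tx": 0, "ty": 0, "tz": 0, "ax": 0, "ay": 0, "az": 0},
  {"tx": 0.3, "ty": 0, "tz": 0, "ax": 0, "ay": 0, "az": 0},
  {"tx": 0.3, "ty": 0, "tz": 0, "ax": 0, "ay": 0, "az": 0},
  {"tx": 0.3, "ty": 0, "tz": 0, "ax": 0, "ay": 0, "az": 0},
  {"tx": 0.3, "ty": 0, "tz": 0, "ax": 0, "ay": 0, "az": 0},
  {"tx": 0.3, "ty": 0, "tz": 0, "ax": 0, "ay": 0, "az": 0},
  {"tx": 0.3, "ty": 0, "tz": 0, "ax": 0, "ay": 0, "az": 0},
  {"tx": 0.2, "ty": 0, "tz": 0, "ax": 0, "ay": 0, "az": 0},
  {"tx": 0.1, "ty": 0, "tz": 0, "ax": 0, "ay": 0, "az": 0},
  {"tx": 0, "ty": 0, "tz": 0, "ax": 0, "ay": 0, "az": 0},
])

```text
time_s: 24.0
ee_pos: [0.4713, 0.0238, 0.2279]
eef_rot: [-3.142, 0.0, 0.111]
force: [0.5, 0.0, -0.9]
grip_width: 0.0359
grip_force: 25.0
```

Request:
apply_moves([
  {"tx": 0.1, "ty": 0, "tz": 0, "ax": 0, "ay": 0, "az": 0},
  {"tx": 0.05, "ty": 0, "tz": 0, "ax": 0, "ay": 0, "az": 0},
  {"tx": 0.05, "ty": 0, "tz": 0, "ax": 0, "ay": 0, "az": 0},
  {"tx": 0, "ty": 0, "tz": 0, "ax": 0, "ay": 0, "az": 0},
])

```text
time_s: 24.5
ee_pos: [0.4767, 0.0244, 0.2277]
eef_rot: [-3.141, 0.003, 0.111]
force: [-9.1, -1.4, 5.9]
grip_width: 0.0358
grip_force: 25.0
```

Request:
apply_moves([
  {"tx": 0, "ty": 0, "tz": 0.04, "ax": 0, "ay": 0, "az": 0},
  {"tx": 0.03, "ty": 0, "tz": 0, "ax": 0, "ay": 0, "az": 0},
  {"tx": 0, "ty": 0, "tz": 0, "ax": 0, "ay": 0, "az": 0},
])

```text
time_s: 24.88
ee_pos: [0.4771, 0.0245, 0.2263]
eef_rot: [-3.141, 0.005, 0.111]
force: [-14.8, -1.3, 8.9]
grip_width: 0.0357
grip_force: 25.0
```

Request:
apply_moves([
  {"tx": 0, "ty": 0, "tz": 0, "ax": 0, "ay": 0, "az": 0},
  {"tx": 0, "ty": 0, "tz": 0, "ax": 0, "ay": 0, "az": 0},
  {"tx": 0, "ty": 0, "tz": 0, "ax": 0, "ay": 0, "az": 0},
  {"tx": 0, "ty": 0, "tz": 0, "ax": 0, "ay": 0, "az": 0},
  {"tx": 0, "ty": 0, "tz": -0.5, "ax": 0, "ay": 0, "az": 0},
  {"tx": 0, "ty": 0, "tz": -1, "ax": 0, "ay": 0, "az": 0},
  {"tx": 0, "ty": 0, "tz": -1, "ax": 0, "ay": 0, "az": 0},
  {"tx": 0, "ty": 0, "tz": 0, "ax": 0, "ay": 0, "az": 0},
], jaw=0.2)

```text
time_s: 25.88
ee_pos: [0.4784, 0.0246, 0.3045]
eef_rot: [3.141, -0.005, 0.111]
force: [-0.5, -0.1, -0.6]
grip_width: 0.075
grip_force: 0.0
```

```bash
python3 - <<'E'
from h import *
T,c=wrist("w11"); t=camera("top"); np.savez("pics/t11.npz",**t)
for p,r,w in screws(c,T): print(p,r,w,"tool",(T[:2,:2].T@(w-T[:2,3])).round(4),slot(c,T,p))
# block from the top view: brown mask
h=cv2.cvtColor(t["pixels"],cv2.COLOR_RGB2HSV); m=cv2.inRange(h,(5,110,60),(20,255,255)); m[:262]=0; m[305:]=0; m[:,:105]=0; m[:,175:]=0
P=np.argwhere(m)[:,::-1]; k=max(cv2.findContours(cv2.morphologyEx(m,cv2.MORPH_CLOSE,np.ones((9,9))),0,1)[0],key=cv2.contourArea)
W=np.array([ray(t,q[0],.095)[:2] for q in k]); r=cv2.minAreaRect((W*1e4).astype(np.float32)); print(r)
# orange handle
for z in(.168,.13): pass
m2=cv2.inRange(h,(3,190,150),(16,255,255)); m2[:262]=0;m2[305:]=0;m2[:,:105]=0;m2[:,175:]=0
print(m2.sum()/255, np.argwhere(m2).mean(0) if m2.any() else "")
crop(t,100,255,200,310,7.5,"blk")
print(to([.42,.34],.42,np.pi))
E
```

```text
[ 88. 198.] 8.9 [0.4977 0.1735] tool [ 0.0357 -0.1459] (np.float64(-0.648), np.float64(0.012))
[479. 182.] 16.6 [ 0.5347 -0.0684] tool [0.0456 0.0987] (np.float64(0.06), np.float64(0.051))
[318.7 182.5] 15.6 [0.5234 0.0305] tool [ 0.0453 -0.0009] (np.float64(-0.232), np.float64(0.063))
[158.5 182.5] 16.3 [0.5124 0.1295] tool [ 0.0454 -0.1005] (np.float64(0.546), np.float64(0.051))
[557.4 151.8] 9.4 [ 0.5581 -0.112 ] tool [0.064  0.1446] (np.float64(0.32), np.float64(0.009))
((4530.9287109375, 3868.65771484375), (863.1830444335938, 1381.8448486328125), 0.7632096409797668)
8.0 [280.25 143.  ]
shift [ -0.754 -10.663  -3.937] az -34.73
```

View pics/blk.png

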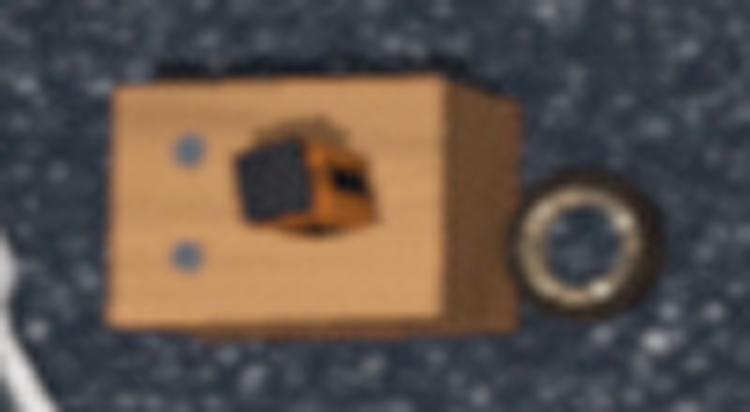

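Request:
apply_moves([
  {"tx": 0, "ty": -0.9, "tz": -1, "ax": 0, "ay": 0, "az": 0},
  {"tx": -0.07, "ty": -0.97, "tz": -1, "ax": 0, "ay": 0, "az": 0},
  {"tx": -0.07, "ty": -0.97, "tz": -1, "ax": 0, "ay": 0, "az": 0},
  {"tx": -0.07, "ty": -0.97, "tz": -0.9, "ax": 0, "ay": 0, "az": 0},
  {"tx": -0.07, "ty": -0.97, "tz": 0, "ax": 0, "ay": 0, "az": 0},
  {"tx": -0.07, "ty": -0.97, "tz": 0, "ax": 0, "ay": 0, "az": 0},
  {"tx": -0.07, "ty": -0.97, "tz": 0, "ax": 0, "ay": 0, "az": 0},
  {"tx": -0.07, "ty": -0.97, "tz": 0, "ax": 0, "ay": 0, "az": 0},
  {"tx": -0.07, "ty": -0.97, "tz": 0, "ax": 0, "ay": 0, "az": 0},
  {"tx": -0.1, "ty": -0.97, "tz": 0, "ax": 0, "ay": 0, "az": 0},
  {"tx": -0.1, "ty": -0.97, "tz": 0, "ax": 0, "ay": 0, "az": 0},
  {"tx": 0, "ty": 0, "tz": 0, "ax": 0, "ay": 0, "az": -1},
], jaw=0)

```text
time_s: 27.48
ee_pos: [0.4198, 0.3396, 0.4173]
eef_rot: [3.141, 0.002, 0.202]
force: [-0.6, -0.7, -0.3]
grip_width: 0.094
grip_force: 0.0
```

Request:
apply_moves([
  {"tx": 0, "ty": 0, "tz": 0, "ax": 0, "ay": 0, "az": -1},
  {"tx": 0, "ty": 0, "tz": 0, "ax": 0, "ay": 0, "az": -1},
  {"tx": 0, "ty": 0, "tz": 0, "ax": 0, "ay": 0, "az": -1},
  {"tx": 0, "ty": 0, "tz": 0, "ax": 0, "ay": 0, "az": -1},
  {"tx": 0, "ty": 0, "tz": 0, "ax": 0, "ay": 0, "az": -1},
  {"tx": 0, "ty": 0, "tz": 0, "ax": 0, "ay": 0, "az": -1},
  {"tx": 0, "ty": 0, "tz": 0, "ax": 0, "ay": 0, "az": -1},
  {"tx": 0, "ty": 0, "tz": 0, "ax": 0, "ay": 0, "az": -1},
  {"tx": 0, "ty": 0, "tz": 0, "ax": 0, "ay": 0, "az": -1},
  {"tx": 0, "ty": 0, "tz": 0, "ax": 0, "ay": 0, "az": -1},
  {"tx": 0, "ty": 0, "tz": 0, "ax": 0, "ay": 0, "az": -1},
  {"tx": 0, "ty": 0, "tz": 0, "ax": 0, "ay": 0, "az": -1},
])

```text
time_s: 28.98
ee_pos: [0.4203, 0.3381, 0.4176]
eef_rot: [-3.14, 0.002, 1.248]
force: [0.4, -0.1, 0.4]
grip_width: 0.094
grip_force: 0.0
```

Request:
apply_moves([
  {"tx": 0, "ty": 0, "tz": 0, "ax": 0, "ay": 0, "az": -1},
  {"tx": 0, "ty": 0, "tz": 0, "ax": 0, "ay": 0, "az": -1},
  {"tx": 0, "ty": 0, "tz": 0, "ax": 0, "ay": 0, "az": -1},
  {"tx": 0, "ty": 0, "tz": 0, "ax": 0, "ay": 0, "az": -1},
  {"tx": 0, "ty": 0, "tz": 0, "ax": 0, "ay": 0, "az": -1},
  {"tx": 0, "ty": 0, "tz": 0, "ax": 0, "ay": 0, "az": -1},
  {"tx": 0, "ty": 0, "tz": 0, "ax": 0, "ay": 0, "az": -1},
  {"tx": 0, "ty": 0, "tz": 0, "ax": 0, "ay": 0, "az": -1},
  {"tx": 0, "ty": 0, "tz": 0, "ax": 0, "ay": 0, "az": -1},
  {"tx": 0, "ty": 0, "tz": 0, "ax": 0, "ay": 0, "az": -1},
  {"tx": 0, "ty": 0, "tz": 0, "ax": 0, "ay": 0, "az": -1},
  {"tx": 0, "ty": 0, "tz": 0, "ax": 0, "ay": 0, "az": -1},
])

```text
time_s: 30.48
ee_pos: [0.4203, 0.3382, 0.4176]
eef_rot: [-3.14, -0.0, 2.296]
force: [-0.3, -0.1, 0.0]
grip_width: 0.094
grip_force: 0.0
```

Request:
apply_moves([
  {"tx": 0, "ty": 0, "tz": 0, "ax": 0, "ay": 0, "az": -1},
  {"tx": 0, "ty": 0, "tz": 0, "ax": 0, "ay": 0, "az": -1},
  {"tx": 0, "ty": 0, "tz": 0, "ax": 0, "ay": 0, "az": -1},
  {"tx": 0, "ty": 0, "tz": 0, "ax": 0, "ay": 0, "az": -1},
  {"tx": 0, "ty": 0, "tz": 0, "ax": 0, "ay": 0, "az": -1},
  {"tx": 0, "ty": 0, "tz": 0, "ax": 0, "ay": 0, "az": -1},
  {"tx": 0, "ty": 0, "tz": 0, "ax": 0, "ay": 0, "az": -1},
  {"tx": 0, "ty": 0, "tz": 0, "ax": 0, "ay": 0, "az": -1},
  {"tx": 0, "ty": 0, "tz": 0, "ax": 0, "ay": 0, "az": -1},
  {"tx": 0, "ty": 0, "tz": 0, "ax": 0, "ay": 0, "az": -1},
  {"tx": 0, "ty": 0, "tz": 0, "ax": 0, "ay": 0, "az": 0},
  {"tx": 0, "ty": 0, "tz": 0, "ax": 0, "ay": 0, "az": 0},
])

```text
time_s: 31.98
ee_pos: [0.4203, 0.3381, 0.4182]
eef_rot: [-3.141, -0.001, -3.12]
force: [-0.7, 0.3, 0.2]
grip_width: 0.0939
grip_force: 0.0
```

```bash
python3 - <<'E'
from h import *
T,c=wrist("w12"); o=get_obs(); print(T[:3,3].round(4), o["eef_rot"],o["qpos"])
E
```

```text
[0.4203 0.3381 0.4182] [-3.14120601e+00 -5.68788056e-04 -3.11948883e+00] [ 6.09565993e-01  2.65853559e-01  1.53226169e+00 -6.74500095e-06
  1.34416514e+00 -9.83332746e-01]
```

View pics/w12.png

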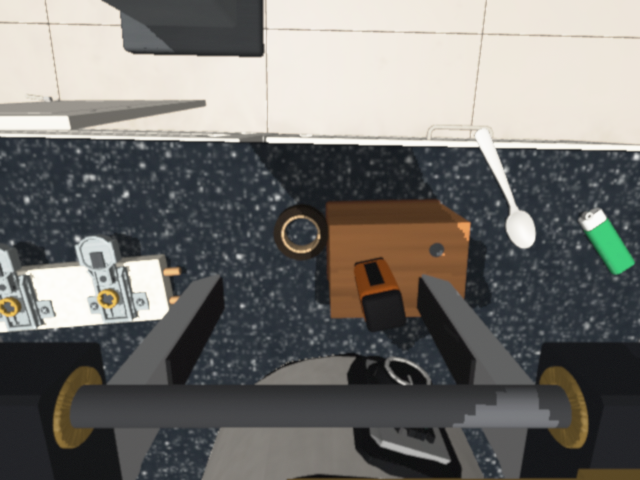

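The wrist view shows the driver in the block with its dark cap at about (382,310), turned roughly 9° anticlockwise to the tool, and both hinges seated on the left. I've used all 14 pictures, so the rest is numeric.

```bash
python3 - <<'E'
from h import *
d=dict(np.load("pics/w12.npz")); T=d["T"]
h=cv2.cvtColor(d["pixels"],cv2.COLOR_RGB2HSV); 
print("   "+"".join("%d"%(u//10%10) for u in range(344,420,2)))
for v in range(250,346,3):
    r=""
    for u in range(344,420,2):
        H,S,V=map(int,h[v,u]); r+=("#" if V<60 else "O" if S>190 and V>150 else "w" if S>110 and V>90 else "b" if S>110 else ".")
    print(v,r)
t=dict(np.load("pics/t11.npz"))
print("top cap",ray(t,(136.7,279.7),.168), "wrist cap",ray(d,(382,310),.168,T))
E
```

```text
44455555666667777788888999990000011111
250 wwwwwwwwwwwwwwwwwwwwwwwwwwwwwwwwwwwwww
253 wwwwwwwwwwwwwwwwwwwwwwwwwwwwwwwwwwwwww
256 wwwwwwwwwwwwwwwwwwwwwwwwwwwwwwwwwwwwww
259 wwwwwwwwwwwwwbb#bbbbwwwwwwwwwwwwwwwwww
262 wwwwwwbb#bbbbb##bwwwwwwwwwwwwwwwwwwwww
265 wwwwwwwwww#######wwwwwwwwwwwwwwwwwwwww
268 wwwwwwwwwww#######wwwwwwwwwwwwwwwwwwww
271 wwwwwwwwwww#######bwwwwwwwwwwwwwwwwwww
274 wwwwwwwwwwwb#######wwwwwwwwwwwwwwwwwww
277 wwwwwwwwwwww#######bwwwwwwwwwwwwwwwwww
280 wwwwwwwwwwwwb#######wwwwwwwwwwwwwwwwww
283 wwwwwwwwwwwww######bwwwwwwwwwwwwwwwwwb
286 wwwwwwwwwwwwwwwwwwwwwwwwwwwwwwwwwwwwwb
289 wwwwwwwwwwwwwwwwwwwOOOwwwbbwwwwwwwwwwb
292 wwwwwwwwwwwwOOwwwwb#########bwwwwwwww#
295 wwwwwwwwwwwb#################wwwwwwww#
298 wwwwwwwwwb###################bwwwwwww#
301 wwwwwwwwb#####################wwwwwww#
304 wwwwwwwww#####################wwwwwww#
307 wwwwwwwwwb####################bwwwwwb#
310 wwwwwwwwwb####################bwwwwwwb
313 wwwwwwwwww#####################wwwwwww
316 wwwwwwwwwwb####################wwwwwww
319 ...........###########################
322 ...####....########################.##
325 ....###....###########################
328 ....####...####################.##..##
331 ..################..##################
334 ##...#.########.....#############..###
337 ##......####........##################
340 ........#..#####.......###############
343 .......##..###..........##############
top cap [0.45311089 0.3747206  0.168     ] wrist cap [0.45444645 0.37797938 0.168     ]
```

```bash
python3 - <<'E'
from h import *
d=dict(np.load("pics/w12.npz")); T=d["T"]
f=lambda uv:ray(d,uv,.168,T)[:2]
for a,b in [((363,298),(398,290)),((361,301),(366,328)),((400,292),(406,316))]:
    w=f(b)-f(a); print(np.linalg.norm(w).round(4),(np.degrees(np.arctan2(w[1],w[0]))%90).round(1))
print(f((384.5,314)),to(f((384.5,314)),.40,np.pi+.2))
E
```

```text
0.0224 15.3
0.0192 12.4
0.0172 17.1
[0.45719103 0.37974265] shift [-1.261  1.36   0.611] az -2.04
```

Request:
apply_moves([
  {"tx": -0.6, "ty": 0.65, "tz": 0.15, "ax": 0, "ay": 0, "az": 0},
  {"tx": -0.6, "ty": 0.65, "tz": 0.15, "ax": 0, "ay": 0, "az": 0},
  {"tx": 0, "ty": 0, "tz": 0.15, "ax": 0, "ay": 0, "az": -0.9},
  {"tx": 0, "ty": 0, "tz": 0, "ax": 0, "ay": 0, "az": -0.9},
  {"tx": 0, "ty": 0, "tz": 0, "ax": 0, "ay": 0, "az": -0.9},
  {"tx": 0, "ty": 0, "tz": 0, "ax": 0, "ay": 0, "az": 0},
  {"tx": 0, "ty": 0, "tz": 0, "ax": 0, "ay": 0, "az": 0},
])

```text
time_s: 32.9
ee_pos: [0.4553, 0.378, 0.4052]
eef_rot: [-3.142, -0.0, -2.884]
force: [-0.2, 0.0, -0.9]
grip_width: 0.0936
grip_force: 0.0
```

```bash
python3 - <<'E'
from h import *
T,d=wrist("w13"); print(T[:3,3].round(4), get_obs()["eef_rot"][2])
h=cv2.cvtColor(d["pixels"],cv2.COLOR_RGB2HSV); u0,v0=proj(d,[.455,.377,.168],T); print(u0,v0)
u0=int(u0);v0=int(v0)
for v in range(v0-52,v0+48,3):
    r=""
    for u in range(u0-44,u0+44,2):
        H,S,V=map(int,h[v,u]); r+=("#" if V<60 else "O" if S>190 and V>150 else "w" if S>110 and V>90 else "b" if S>110 else ".")
    print(v,r)
print("u from",u0-44)
E
```

```text
[0.4553 0.378  0.4052] -2.884004935002433
318.77216742781076 263.59498674491243
211 ##.#wwwwwwwwwwwwwwwwwwwwwwwwwwwwwwwwwwwwwwww
214 ##..wwwwwwwwwwwwwwwwwwwwwwwwwwwwwwwwwwwwwwww
217 ....wwwwwwwwwwwwwwwwwwwwwwwwwwwwwwwwwwwwwwww
220 ....wwwwwwwwwwwwwbwwwb###bbbwwwbwwwwwwwwwwww
223 ...wwwwwwwwwwwwwwwwww#######wwwwwwwwwwwwwwww
226 #..wwwwwwwwwwwwwwwwww#######bwwwwwwwwwwwwwww
229 #..wwwwwwwwwwwwwwwwww#######bwwwwwwwwwwwwwww
232 #.wwwwwwwwwwwwwwwwwww#######bwwwwwwwwwwwwwww
235 #.wwwwwwwwwwwwwwwwwww########wwwwwwwwwwwwwww
238 #wwwwwwwwwwwwwwwwwwwwwwwwwwwwwwwwwwwwwwwwwww
241 #wwwwwwwwwwwwwwwwwwwwwwwwwwwwwwwwwwwwwwwwwww
244 .wwwwwwwwwwwwwwwbbbbbbbbbbbbbbbbbbwwwwwwwwww
247 .wwwwwwwwwwwww#####################bwwwwwwww
250 wwwwwwwwwwwwwb######################wwwwwwww
253 wwwwwwwwwwwwwb######################wwwwwwww
256 wwwwwwwwwwwwwb######################wwwwwwww
259 wwwwwwwwwwwwwb######################wwwwwwww
262 wwwwwwwwwwwwww######################wwwwwwww
265 wwwwwwwwwwwwww######################wwwwwwww
268 wwwwwwwwwwwwww#####################bwwwwwwww
271 wwwwwwwwwwwwww#####################bwwwwwwww
274 wwwwwwwwwwwwww######################wwwwwwww
277 .......wwwwwww#####################bwwwwwwww
280 .........###..#####################bwwwwwwww
283 ###.###.###########################wwwwwwwww
286 ...#####..####################.bbwwwwwwwwwww
289 ...##......########################.bwwwwwww
292 ..........##################...###########.b
295 ....#.....################.....#############
298 ..........##################################
301 ####..#..###################################
304 ..#####.###############.##############..####
307 ######....################################.#
310 ...........#################################
u from 274
```

Request:
apply_moves([
  {"tx": -0.03, "ty": 0.06, "tz": 0.5, "ax": 0, "ay": 0, "az": 0},
  {"tx": 0, "ty": 0, "tz": 0.9, "ax": 0, "ay": 0, "az": 0},
  {"tx": 0, "ty": 0, "tz": 0.9, "ax": 0, "ay": 0, "az": 0},
  {"tx": 0, "ty": 0, "tz": 0.67, "ax": 0, "ay": 0, "az": 0},
  {"tx": 0, "ty": 0, "tz": 0, "ax": 0, "ay": 0, "az": 0},
])

```text
time_s: 33.58
ee_pos: [0.4555, 0.3798, 0.314]
eef_rot: [-3.14, -0.003, -2.883]
force: [-0.3, 0.6, 0.0]
grip_width: 0.094
grip_force: 0.0
```

Request:
apply_moves([
  {"tx": 0, "ty": 0, "tz": 0, "ax": 0, "ay": 0, "az": 0},
  {"tx": 0, "ty": 0, "tz": 0, "ax": 0, "ay": 0, "az": 0},
  {"tx": 0, "ty": 0, "tz": 0, "ax": 0, "ay": 0, "az": 0},
  {"tx": 0, "ty": 0, "tz": 0, "ax": 0, "ay": 0, "az": 0},
  {"tx": 0, "ty": 0, "tz": 0, "ax": 0, "ay": 0, "az": 0},
  {"tx": 0, "ty": 0, "tz": 0, "ax": 0, "ay": 0, "az": 0},
  {"tx": 0, "ty": 0, "tz": 0, "ax": 0, "ay": 0, "az": 0},
], jaw=1, force=45)

```text
time_s: 34.45
ee_pos: [0.4557, 0.3799, 0.3161]
eef_rot: [-3.142, -0.0, -2.882]
force: [0.6, -1.2, 1.4]
grip_width: 0.0271
grip_force: 1.1
```

Request:
apply_moves([
  {"tx": 0, "ty": 0, "tz": -0.6, "ax": 0, "ay": 0, "az": 0},
  {"tx": 0, "ty": 0, "tz": -1, "ax": 0, "ay": 0, "az": 0},
  {"tx": 0, "ty": 0, "tz": -1, "ax": 0, "ay": 0, "az": 0},
  {"tx": 0, "ty": 0, "tz": -1, "ax": 0, "ay": 0, "az": 0},
  {"tx": 0, "ty": 0, "tz": 0, "ax": 0, "ay": 0, "az": 0},
])

```text
time_s: 35.08
ee_pos: [0.4556, 0.3798, 0.4271]
eef_rot: [3.14, 0.004, -2.882]
force: [-0.1, 0.1, -1.5]
grip_width: 0.0268
grip_force: 45.0
```

```bash
python3 - <<'E'
from h import *
T,d=wrist("w14"); o=get_obs(); print(T[:3,3].round(4), o["eef_rot"],o["qpos"],o["grip_width"])
P=lambda p:proj(d,(T@np.r_[p,1])[:3],T).round(1)
print("nominal tip",P([0,0,.306]),P([.006,0,.306]),P([0,.006,.306]),"collar",P([0,0,.221]))
h=cv2.cvtColor(d["pixels"],cv2.COLOR_RGB2HSV)
for v in range(205,300,3):
    r=""
    for u in range(280,362,2):
        H,S,V=map(int,h[v,u]); r+=("#" if V<60 else "O" if S>190 and V>150 else "w" if S>110 and V>60 else "." if V<110 else "+" if V<170 else "@")
    print(v,r)
E
```

```text
[0.4556 0.3798 0.4271] [ 3.14096422e+00  1.51618329e-03 -2.88222853e+00] [ 6.33210730e-01  3.82606952e-01  1.36349448e+00  3.18120772e-05
  1.39385026e+00 -1.19695577e+00] 0.02687540987131788
nominal tip [320.2 233.3] [320.2 225.5] [328.3 233.3] collar [320.2 274.6]
205 .wwwwwwwwwwwwwwwwwwwwwwwwwwwwwwwwwwwwwwww
208 .wwwwwwwwwwwwwwwwwwwwwwwwwwwwwwwwwwwwwwww
211 wwwwwwwwwwwwwwwwwwwwwwwwwwwwwwwwwwwwwwwww
214 wwwwwwwwwwwwwwwwwwwwwwwwwwwwwwwwwwwwwwwww
217 wwwwwwwwwwwwwwwwwwwwwwwwwwwwwwwwwwwwwwwww
220 wwwwwwwwwwwwwwwwwwwwwwwwwwwwwwwwwwwwwwwww
223 wwwwwwwwwwwwwwwwwwwwwwwwwwwwwwwwwwwwwwwww
226 wwwwwwwwwwwwwwwwwwwwwwwwwwwwwwwwwwwwwwwww
229 wwwwwwwwwwwwwwwwwww.#.wwwwwwwwwwwwwwwwwww
232 wwwwwwwwwwwwwwwww.......wwwwwwwwwwwwwwwww
235 wwwwwwwwwwwwwwwww.......wwwwwwwwwwwwwwwww
238 wwwwwwwwwwwwwwww.........wwwwwwwwwwwwwwww
241 wwwwwwwwwwwwwwwww.......wwwwwwwwwwwwwwwww
244 wwwwwwwwwwwwwwwww.......wwwwwwwwwwwwwwwww
247 wwwwwwwwwwwwwwwww.......wwwwwwwwwwwwwwwww
250 wwwwwwwwwwwwwwwww........wwwwwwwwwwwwwwww
253 wwwwwwwwwwwwwwww.........wwwwwwwwwwwwwwww
256 wwwwwwwwwwwwwwww########.wwwwwwwwwwwwwwww
259 wwwwwwwwww#wwwwwwwwwwwwwwwwwww##wwwwwwwww
262 wwwwwwwwwwwwwwww#########wwwwwwwwwwwwwwww
265 ##..wwwwwwwwwwww##########wwwwwwwwwwwwwww
268 ....###wwwwwwww###########wwwwwwwwwwwwwww
271 .....##wwwwwwww###########wwwwwwwwwwwwwww
274 #......wwwwwwww###########wwwwwwwwww+++ww
277 .....#wwwwwwwww###########wwwwwwwwww.....
280 .....#wwwwwwwww###########wwwwwwwww#.....
283 .....#wwwwwwwww###########wwwwwwwwww#....
286 ....#wwwwwwwwww###########wwwwwwwwww#....
289 ....#wwwwwwwwww###########wwwwwwwwww#....
292 ....#wwwwwwwwww############wwwwwwwww##...
295 ...#.wwwwwwwwww############wwwwwwwwww#...
298 ...#wwwwwwwwwwwwwwwwwwwwwwwwwwwwwwwww#...
```

```bash
python3 - <<'E'
from h import *
d=dict(np.load("pics/w14.npz")); T=d["T"]
h=cv2.cvtColor(d["pixels"],cv2.COLOR_RGB2HSV)
for v in range(223,262):
    w=np.where(h[v,295:350,1]<100)[0]+295
    print(v,(w.min(),w.max()) if len(w) else "",end=" ")
P=lambda p:proj(d,(T@np.r_[p,1])[:3],T).round(1)
print()
for z in (.306,.294): print(z,P([.006,0,z]),P([0,-.006,z]),P([0,.006,z]),P([0.005,0,z]),P([-.006,0,z]))
E
```

```text
223  224  225  226  227 (np.int64(320), np.int64(321)) 228 (np.int64(319), np.int64(321)) 229 (np.int64(317), np.int64(323)) 230 (np.int64(316), np.int64(324)) 231 (np.int64(315), np.int64(325)) 232 (np.int64(314), np.int64(326)) 233 (np.int64(313), np.int64(327)) 234 (np.int64(313), np.int64(327)) 235 (np.int64(313), np.int64(327)) 236 (np.int64(313), np.int64(327)) 237 (np.int64(313), np.int64(328)) 238 (np.int64(312), np.int64(328)) 239 (np.int64(312), np.int64(328)) 240 (np.int64(313), np.int64(327)) 241 (np.int64(313), np.int64(327)) 242 (np.int64(313), np.int64(327)) 243 (np.int64(313), np.int64(327)) 244 (np.int64(313), np.int64(327)) 245 (np.int64(313), np.int64(327)) 246 (np.int64(313), np.int64(327)) 247 (np.int64(313), np.int64(327)) 248 (np.int64(313), np.int64(327)) 249 (np.int64(313), np.int64(327)) 250 (np.int64(313), np.int64(327)) 251 (np.int64(313), np.int64(327)) 252 (np.int64(313), np.int64(328)) 253 (np.int64(313), np.int64(328)) 254 (np.int64(313), np.int64(328)) 255 (np.int64(312), np.int64(328)) 256 (np.int64(312), np.int64(328)) 257 (np.int64(302), np.int64(327)) 258 (np.int64(300), np.int64(340)) 259  260  261  
0.306 [320.2 225.5] [312.1 233.3] [328.3 233.3] [320.2 226.8] [320.2 241. ]
0.294 [320.2 229.6] [311.8 237.7] [328.6 237.7] [320.2 230.9] [320.2 245.7]
```

```bash
python3 - <<'E'
from h import *
print(to([.5122-.0008,.1298-.0004],.36,3.688))
E
```

```text
shift [ 0.345 -8.547  2.16 ] az -3.29
```

Request:
apply_moves([
  {"tx": 0.038, "ty": -0.95, "tz": 0, "ax": 0, "ay": 0, "az": 0},
  {"tx": 0.038, "ty": -0.95, "tz": 0, "ax": 0, "ay": 0, "az": 0},
  {"tx": 0.038, "ty": -0.95, "tz": 0, "ax": 0, "ay": 0, "az": 0},
  {"tx": 0.038, "ty": -0.95, "tz": 0, "ax": 0, "ay": 0, "az": 0},
  {"tx": 0.038, "ty": -0.95, "tz": 0, "ax": 0, "ay": 0, "az": 0},
  {"tx": 0.038, "ty": -0.95, "tz": 0.3, "ax": 0, "ay": 0, "az": 0},
  {"tx": 0.038, "ty": -0.95, "tz": 0.6, "ax": 0, "ay": 0, "az": 0},
  {"tx": 0.038, "ty": -0.95, "tz": 0.6, "ax": 0, "ay": 0, "az": 0},
  {"tx": 0.038, "ty": -0.95, "tz": 0.4, "ax": 0, "ay": 0, "az": 0},
  {"tx": 0, "ty": 0, "tz": 0, "ax": 0, "ay": 0, "az": -1},
  {"tx": 0, "ty": 0, "tz": 0, "ax": 0, "ay": 0, "az": -1},
  {"tx": 0, "ty": 0, "tz": 0, "ax": 0, "ay": 0, "az": -1},
])

```text
time_s: 36.62
ee_pos: [0.5114, 0.1292, 0.3658]
eef_rot: [3.141, -0.002, -2.618]
force: [-1.2, 1.2, -1.9]
grip_width: 0.0266
grip_force: 45.0
```

Request:
apply_moves([
  {"tx": 0, "ty": 0, "tz": 0, "ax": 0, "ay": 0, "az": -0.29},
  {"tx": 0, "ty": 0, "tz": 0, "ax": 0, "ay": 0, "az": 0},
  {"tx": 0, "ty": 0, "tz": 0, "ax": 0, "ay": 0, "az": 0},
])

```text
time_s: 37.0
ee_pos: [0.5115, 0.1294, 0.3669]
eef_rot: [3.141, -0.0, -2.596]
force: [0.4, -0.3, -1.5]
grip_width: 0.0265
grip_force: 45.0
```

```bash
python3 - <<'E'
from h import *
T,d=wrist("w15"); o=get_obs(); print(T[:3,3].round(4), o["eef_rot"],o["qpos"].round(3) if hasattr(o["qpos"],"round") else o["qpos"])
print("proj screw", proj(d,[.5122,.1298,.0377],T), "tip",proj(d,(T@[-.0008,0,.306,1])[:3],T))
for p,r,w in screws(d,T): print(p,r,w,(T[:2,:2].T@(w-T[:2,3])).round(4),slot(d,T,p))
h=cv2.cvtColor(d["pixels"],cv2.COLOR_RGB2HSV)
for v in range(205,260,2):
    r=""
    for u in range(285,357,2):
        H,S,V=map(int,h[v,u]); r+=("O" if 10<H<35 and S>110 and V>80 else "#" if V<60 else "." if V<110 else "+" if V<170 else "@")
    print(v,r)
E
```

```text
[0.5115 0.1294 0.3669] [ 3.14151701e+00 -2.28922501e-04 -2.59610423e+00] [ 0.178  0.285  1.631 -0.     1.226 -1.938]
proj screw [320.2553957 226.745613 ] tip [320.34568983 234.31337508]
[302.  279.5] 20.7 [0.5588 0.1403] [-0.0461 -0.0152] (np.float64(0.44), np.float64(0.019))
[388.1 233. ] 7.2 [0.4884 0.1792] [-0.006   0.0546] (np.float64(-0.672), np.float64(0.017))
[320.2 226.2] 11.9 [0.5118 0.1295] [-0.0003 -0.    ] (np.float64(0.547), np.float64(0.052))
[203.5 173. ] 13.1 [0.5223 0.0305] [ 0.0421 -0.0901] (np.float64(-0.247), np.float64(0.05))
[ 78. 116.] 14.4 [ 0.5329 -0.0683] [ 0.0843 -0.1801] (np.float64(-0.014), np.float64(0.037))
[ 15.2 105.7] 7.8 [ 0.5502 -0.1107] [ 0.0915 -0.2253] (np.float64(0.227), np.float64(0.009))
[24.7 66.7] 8.2 [ 0.5209 -0.1141] [ 0.1183 -0.213 ] (np.float64(0.402), np.float64(0.023))
205 @@@@@@@@@@@@@@@@@@@@@@...+@+@@@+@@@@
207 @@@@@@@@@@@@@@@@@@+@@@@++@@@+@+@@@@@
209 @@@@@@@@@@@@@++@@@@@@@@@@@++++@@@@@@
211 @@@@@@@@@@@@@++@@@@@@+@@@@@++@@@@@@@
213 @@@@@@@@@@@@@+@@@@@@@@@@@+@++@@+@@@@
215 @@@@@@@@@@@@+@@+OOOO++@@@@@+@@+@@@@@
217 @@@@@@@@@+@@++OOOOOO
[... 177 characters left out ...]
@@@
227 ++++@@@@@@@@OO........OO++@@@@@@@@@@
229 @@@@@@+@@+@@@O....#...OO+@@@@@@@@@@@
231 @@@@@@@@++@@@OO+.....OOO+@@@@@@@@@@@
233 @@@@@+@@+@@@@@O......OO+@@++@@@@@@@@
235 @@@@@@@++@@@@@.......#.+@++@@@@@@@@+
237 @@@@@@@+@@@@@@.........+@+@@@@@@@@@+
239 @@@@@@@@@@@@@@.........+++@@@@@@@+++
241 @@@@@@@@@@@@@@+.......+++@@++@@@@+++
243 @@@+@@@@@@@@@@+.......+.++++.+@@++++
245 @@@@@+++@@@@@@+.......+.++.++++@++++
247 @@@@@@@+++@@@@+.........+.+@++++++++
249 .+@@@@@@@++++@+........+++++++++++++
251 ##.+@@@@@@@@++.........+++++++++++++
253 ####.+@@@@@@@@........++++++++++++++
255 #######.+@@+++........++....++++++++
257 ##########.#################.+++++++
259 ########.OOOOOOOOOO.OOO....##+++++++
```

Request:
apply_moves([
  {"tx": 0, "ty": 0, "tz": 0.5, "ax": 0, "ay": 0, "az": 0},
  {"tx": 0, "ty": 0, "tz": 0.2, "ax": 0, "ay": 0, "az": 0},
  {"tx": 0, "ty": 0, "tz": 0.1, "ax": 0, "ay": 0, "az": 0},
  {"tx": 0, "ty": 0, "tz": 0.06, "ax": 0, "ay": 0, "az": 0},
  {"tx": 0, "ty": 0, "tz": 0, "ax": 0, "ay": 0, "az": 0},
  {"tx": 0, "ty": 0, "tz": 0, "ax": 0, "ay": 0, "az": 0},
])

```text
time_s: 37.8
ee_pos: [0.5116, 0.1294, 0.3416]
eef_rot: [-3.141, 0.0, -2.595]
force: [-0.4, -0.1, -1.4]
grip_width: 0.027
grip_force: 45.0
```

Request:
apply_moves([
  {"tx": 0, "ty": 0, "tz": 0.03, "ax": 0, "ay": 0, "az": 0},
  {"tx": 0, "ty": 0, "tz": 0.03, "ax": 0, "ay": 0, "az": 0},
  {"tx": 0, "ty": 0, "tz": 0, "ax": 0, "ay": 0, "az": 0},
])

```text
time_s: 38.17
ee_pos: [0.5116, 0.1294, 0.3395]
eef_rot: [-3.142, 0.0, -2.595]
force: [0.2, -0.4, -1.3]
grip_width: 0.0266
grip_force: 45.0
```

Request:
apply_moves([
  {"tx": 0, "ty": 0, "tz": 0, "ax": 0, "ay": 0, "az": 1},
  {"tx": 0, "ty": 0, "tz": 0, "ax": 0, "ay": 0, "az": 1},
  {"tx": 0, "ty": 0, "tz": 0, "ax": 0, "ay": 0, "az": 1},
  {"tx": 0, "ty": 0, "tz": 0, "ax": 0, "ay": 0, "az": 1},
  {"tx": 0, "ty": 0, "tz": 0.001, "ax": 0, "ay": 0, "az": 1},
  {"tx": 0, "ty": 0, "tz": 0.002, "ax": 0, "ay": 0, "az": 1},
  {"tx": 0, "ty": 0, "tz": 0.002, "ax": 0, "ay": 0, "az": 1},
  {"tx": 0, "ty": 0, "tz": 0.002, "ax": 0, "ay": 0, "az": 1},
  {"tx": 0, "ty": 0, "tz": 0.002, "ax": 0, "ay": 0, "az": 1},
  {"tx": 0, "ty": 0, "tz": 0.002, "ax": 0, "ay": 0, "az": 1},
  {"tx": 0, "ty": 0, "tz": 0.002, "ax": 0, "ay": 0, "az": 1},
  {"tx": 0, "ty": 0, "tz": 0.002, "ax": 0, "ay": 0, "az": 1},
])

```text
time_s: 39.67
ee_pos: [0.5117, 0.1295, 0.3393]
eef_rot: [3.141, 0.0, 2.638]
force: [0.4, 0.4, -1.0]
grip_width: 0.0265
grip_force: 45.0
```

```bash
python3 - <<'E'
from h import *
o=get_obs(); print({k:np.round(o[k],4).tolist() for k in("ee_pos","eef_rot","moment","force","qpos","grip_width")})
E
```

```text
{'ee_pos': [0.5117, 0.1295, 0.3393], 'eef_rot': [3.141, 0.0004, 2.6381], 'moment': [0.2732, -0.1895, 0.0569], 'force': [0.4119, 0.4438, -0.9561], 'qpos': [0.1784, 0.3146, 1.6611, 0.0002, 1.1652, -0.889], 'grip_width': 0.0265}
```

Request:
apply_moves([
  {"tx": 0, "ty": 0, "tz": 0.0016, "ax": 0, "ay": 0, "az": 1},
  {"tx": 0, "ty": 0, "tz": 0.0016, "ax": 0, "ay": 0, "az": 1},
  {"tx": 0, "ty": 0, "tz": 0.0016, "ax": 0, "ay": 0, "az": 1},
  {"tx": 0, "ty": 0, "tz": 0.0016, "ax": 0, "ay": 0, "az": 1},
  {"tx": 0, "ty": 0, "tz": 0.0016, "ax": 0, "ay": 0, "az": 1},
  {"tx": 0, "ty": 0, "tz": 0.0016, "ax": 0, "ay": 0, "az": 1},
  {"tx": 0, "ty": 0, "tz": 0.0016, "ax": 0, "ay": 0, "az": 1},
  {"tx": 0, "ty": 0, "tz": 0.0016, "ax": 0, "ay": 0, "az": 1},
  {"tx": 0, "ty": 0, "tz": 0.0016, "ax": 0, "ay": 0, "az": 1},
  {"tx": 0, "ty": 0, "tz": 0.0016, "ax": 0, "ay": 0, "az": 1},
  {"tx": 0, "ty": 0, "tz": 0.0016, "ax": 0, "ay": 0, "az": 1},
  {"tx": 0, "ty": 0, "tz": 0.0016, "ax": 0, "ay": 0, "az": 1},
])

```text
time_s: 41.18
ee_pos: [0.5117, 0.1294, 0.3387]
eef_rot: [3.141, -0.0, 1.591]
force: [1.3, 0.8, -0.6]
grip_width: 0.0269
grip_force: 45.0
```

Request:
apply_moves([
  {"tx": 0, "ty": 0, "tz": 0.0016, "ax": 0, "ay": 0, "az": 1},
  {"tx": 0, "ty": 0, "tz": 0.0016, "ax": 0, "ay": 0, "az": 1},
  {"tx": 0, "ty": 0, "tz": 0.0016, "ax": 0, "ay": 0, "az": 1},
  {"tx": 0, "ty": 0, "tz": 0.0016, "ax": 0, "ay": 0, "az": 1},
  {"tx": 0, "ty": 0, "tz": 0.0016, "ax": 0, "ay": 0, "az": 1},
  {"tx": 0, "ty": 0, "tz": 0.0016, "ax": 0, "ay": 0, "az": 1},
  {"tx": 0, "ty": 0, "tz": 0.0016, "ax": 0, "ay": 0, "az": 1},
  {"tx": 0, "ty": 0, "tz": 0.0016, "ax": 0, "ay": 0, "az": 1},
  {"tx": 0, "ty": 0, "tz": 0.0016, "ax": 0, "ay": 0, "az": 1},
  {"tx": 0, "ty": 0, "tz": 0.0016, "ax": 0, "ay": 0, "az": 1},
  {"tx": 0, "ty": 0, "tz": 0.0016, "ax": 0, "ay": 0, "az": 1},
  {"tx": 0, "ty": 0, "tz": 0.0016, "ax": 0, "ay": 0, "az": 1},
])

```text
time_s: 42.68
ee_pos: [0.5117, 0.1294, 0.3381]
eef_rot: [3.141, -0.0, 0.544]
force: [1.2, -0.3, -0.7]
grip_width: 0.0266
grip_force: 45.0
```

Request:
apply_moves([
  {"tx": 0, "ty": 0, "tz": 0.0016, "ax": 0, "ay": 0, "az": 1},
  {"tx": 0, "ty": 0, "tz": 0.0016, "ax": 0, "ay": 0, "az": 1},
  {"tx": 0, "ty": 0, "tz": 0.0016, "ax": 0, "ay": 0, "az": 1},
  {"tx": 0, "ty": 0, "tz": 0.0016, "ax": 0, "ay": 0, "az": 1},
  {"tx": 0, "ty": 0, "tz": 0.0016, "ax": 0, "ay": 0, "az": 1},
  {"tx": 0, "ty": 0, "tz": 0.0016, "ax": 0, "ay": 0, "az": 1},
  {"tx": 0, "ty": 0, "tz": 0.0016, "ax": 0, "ay": 0, "az": 1},
  {"tx": 0, "ty": 0, "tz": 0.0016, "ax": 0, "ay": 0, "az": 1},
  {"tx": 0, "ty": 0, "tz": 0.0016, "ax": 0, "ay": 0, "az": 1},
  {"tx": 0, "ty": 0, "tz": 0.0016, "ax": 0, "ay": 0, "az": 1},
  {"tx": 0, "ty": 0, "tz": 0.0016, "ax": 0, "ay": 0, "az": 1},
  {"tx": 0, "ty": 0, "tz": 0.0016, "ax": 0, "ay": 0, "az": 1},
])

```text
time_s: 44.18
ee_pos: [0.5116, 0.1294, 0.3375]
eef_rot: [-3.141, -0.0, -0.504]
force: [0.2, 1.0, -0.8]
grip_width: 0.0267
grip_force: 45.0
```

```bash
python3 - <<'E'
from h import *
o=get_obs(); print({k:np.round(o[k],4).tolist() for k in("ee_pos","eef_rot","moment","force","qpos","grip_width")})
E
```

```text
{'ee_pos': [0.5116, 0.1294, 0.3375], 'eef_rot': [-3.1413, -0.0003, -0.5035], 'moment': [0.0828, 0.1351, 0.0813], 'force': [0.1796, 0.9797, -0.7573], 'qpos': [0.1783, 0.3166, 1.663, 0.0, 1.1617, 2.2526], 'grip_width': 0.0267}
```

Request:
apply_moves([
  {"tx": 0, "ty": 0, "tz": -0.35, "ax": 0, "ay": 0, "az": 0},
  {"tx": 0, "ty": 0, "tz": 0, "ax": 0, "ay": 0, "az": -1},
  {"tx": 0, "ty": 0, "tz": 0, "ax": 0, "ay": 0, "az": -1},
  {"tx": 0, "ty": 0, "tz": 0, "ax": 0, "ay": 0, "az": -1},
  {"tx": 0, "ty": 0, "tz": 0, "ax": 0, "ay": 0, "az": -1},
  {"tx": 0, "ty": 0, "tz": 0, "ax": 0, "ay": 0, "az": -1},
  {"tx": 0, "ty": 0, "tz": 0, "ax": 0, "ay": 0, "az": -1},
  {"tx": 0, "ty": 0, "tz": 0, "ax": 0, "ay": 0, "az": -1},
  {"tx": 0, "ty": 0, "tz": 0, "ax": 0, "ay": 0, "az": -1},
  {"tx": 0, "ty": 0, "tz": 0, "ax": 0, "ay": 0, "az": -1},
  {"tx": 0, "ty": 0, "tz": 0, "ax": 0, "ay": 0, "az": -1},
  {"tx": 0, "ty": 0, "tz": 0, "ax": 0, "ay": 0, "az": -1},
])

```text
time_s: 45.68
ee_pos: [0.5116, 0.1294, 0.3487]
eef_rot: [3.141, -0.0, 0.465]
force: [-1.1, -0.1, -1.0]
grip_width: 0.0269
grip_force: 45.0
```

Request:
apply_moves([
  {"tx": 0, "ty": 0, "tz": 0, "ax": 0, "ay": 0, "az": -1},
  {"tx": 0, "ty": 0, "tz": 0, "ax": 0, "ay": 0, "az": -1},
  {"tx": 0, "ty": 0, "tz": 0, "ax": 0, "ay": 0, "az": -1},
  {"tx": 0, "ty": 0, "tz": 0, "ax": 0, "ay": 0, "az": -1},
  {"tx": 0, "ty": 0, "tz": 0, "ax": 0, "ay": 0, "az": -1},
  {"tx": 0, "ty": 0, "tz": 0, "ax": 0, "ay": 0, "az": -1},
  {"tx": 0, "ty": 0, "tz": 0, "ax": 0, "ay": 0, "az": -1},
  {"tx": 0, "ty": 0, "tz": 0, "ax": 0, "ay": 0, "az": -1},
  {"tx": 0, "ty": 0, "tz": 0, "ax": 0, "ay": 0, "az": -1},
  {"tx": 0, "ty": 0, "tz": 0, "ax": 0, "ay": 0, "az": -1},
  {"tx": 0, "ty": 0, "tz": 0, "ax": 0, "ay": 0, "az": -1},
  {"tx": 0, "ty": 0, "tz": 0, "ax": 0, "ay": 0, "az": -1},
])

```text
time_s: 47.18
ee_pos: [0.5116, 0.1294, 0.3486]
eef_rot: [3.141, -0.0, 1.512]
force: [-0.9, 1.1, -0.3]
grip_width: 0.0268
grip_force: 45.0
```

Request:
apply_moves([
  {"tx": 0, "ty": 0, "tz": 0, "ax": 0, "ay": 0, "az": -1},
  {"tx": 0, "ty": 0, "tz": 0, "ax": 0, "ay": 0, "az": -1},
  {"tx": 0, "ty": 0, "tz": 0, "ax": 0, "ay": 0, "az": -1},
  {"tx": 0, "ty": 0, "tz": 0, "ax": 0, "ay": 0, "az": -1},
  {"tx": 0, "ty": 0, "tz": 0, "ax": 0, "ay": 0, "az": -1},
  {"tx": 0, "ty": 0, "tz": 0, "ax": 0, "ay": 0, "az": -1},
  {"tx": 0, "ty": 0, "tz": 0, "ax": 0, "ay": 0, "az": -1},
  {"tx": 0, "ty": 0, "tz": 0, "ax": 0, "ay": 0, "az": -1},
  {"tx": 0, "ty": 0, "tz": 0, "ax": 0, "ay": 0, "az": -1},
  {"tx": 0, "ty": 0, "tz": 0, "ax": 0, "ay": 0, "az": -1},
  {"tx": 0, "ty": 0, "tz": 0, "ax": 0, "ay": 0, "az": -1},
  {"tx": 0, "ty": 0, "tz": 0, "ax": 0, "ay": 0, "az": -1},
])

```text
time_s: 48.68
ee_pos: [0.5116, 0.1294, 0.3487]
eef_rot: [3.141, 0.0, 2.559]
force: [0.4, 0.4, -1.0]
grip_width: 0.0269
grip_force: 45.0
```

Request:
apply_moves([
  {"tx": 0, "ty": 0, "tz": 0, "ax": 0, "ay": 0, "az": -1},
  {"tx": 0, "ty": 0, "tz": 0, "ax": 0, "ay": 0, "az": -1},
  {"tx": 0, "ty": 0, "tz": 0, "ax": 0, "ay": 0, "az": -1},
  {"tx": 0, "ty": 0, "tz": 0, "ax": 0, "ay": 0, "az": -1},
  {"tx": 0, "ty": 0, "tz": 0, "ax": 0, "ay": 0, "az": 0},
  {"tx": 0, "ty": 0, "tz": 0, "ax": 0, "ay": 0, "az": 0},
])

```text
time_s: 49.42
ee_pos: [0.5116, 0.1294, 0.3482]
eef_rot: [3.142, 0.0, 2.902]
force: [1.0, 0.1, -2.0]
grip_width: 0.0267
grip_force: 45.0
```

```bash
python3 - <<'E'
from h import *
T,d=wrist("w16"); o=get_obs(); print({k:np.round(o[k],4).tolist() for k in("ee_pos","eef_rot","moment","qpos")})
for p,r,w in screws(d,T,.0355): 
    if abs(p[0]-320)<30: print(p,r,w,slot(d,T,p,z=.0355))
E
```

```text
{'ee_pos': [0.5116, 0.1294, 0.3481], 'eef_rot': [-3.1416, 0.0002, 2.9017], 'moment': [-0.0019, -0.0168, 0.0097], 'qpos': [0.1783, 0.3046, 1.6521, -0.0001, 1.1848, -1.1527]}
[320.5 286. ] 33.1 [0.5555 0.119 ] (np.float64(0.648), np.float64(0.003))
[320.5 230.1] 12.6 [0.511  0.1299] (np.float64(0.282), np.float64(0.019))
```

Request:
apply_moves([
  {"tx": 0, "ty": 0, "tz": 0.2, "ax": 0, "ay": 0, "az": 0},
  {"tx": 0, "ty": 0, "tz": 0.1, "ax": 0, "ay": 0, "az": 0},
  {"tx": 0, "ty": 0, "tz": 0.07, "ax": 0, "ay": 0, "az": 0},
  {"tx": 0, "ty": 0, "tz": 0, "ax": 0, "ay": 0, "az": 0},
  {"tx": 0, "ty": 0, "tz": 0, "ax": 0, "ay": 0, "az": 0},
])

```text
time_s: 50.1
ee_pos: [0.5116, 0.1294, 0.337]
eef_rot: [-3.142, -0.0, 2.903]
force: [-2.6, -0.3, 3.5]
grip_width: 0.0269
grip_force: 45.0
```

Request:
apply_moves([
  {"tx": 0, "ty": 0, "tz": 0, "ax": 0, "ay": 0, "az": 1},
  {"tx": 0, "ty": 0, "tz": 0, "ax": 0, "ay": 0, "az": 1},
  {"tx": 0, "ty": 0, "tz": 0, "ax": 0, "ay": 0, "az": 1},
  {"tx": 0, "ty": 0, "tz": 0.0016, "ax": 0, "ay": 0, "az": 1},
  {"tx": 0, "ty": 0, "tz": 0.0016, "ax": 0, "ay": 0, "az": 1},
  {"tx": 0, "ty": 0, "tz": 0.0016, "ax": 0, "ay": 0, "az": 1},
  {"tx": 0, "ty": 0, "tz": 0.0016, "ax": 0, "ay": 0, "az": 1},
  {"tx": 0, "ty": 0, "tz": 0.0016, "ax": 0, "ay": 0, "az": 1},
  {"tx": 0, "ty": 0, "tz": 0.0016, "ax": 0, "ay": 0, "az": 1},
  {"tx": 0, "ty": 0, "tz": 0.0016, "ax": 0, "ay": 0, "az": 1},
  {"tx": 0, "ty": 0, "tz": 0.0016, "ax": 0, "ay": 0, "az": 1},
  {"tx": 0, "ty": 0, "tz": 0.0016, "ax": 0, "ay": 0, "az": 1},
])

```text
time_s: 51.6
ee_pos: [0.5117, 0.1294, 0.3366]
eef_rot: [3.141, 0.0, 1.853]
force: [0.2, -0.3, 2.2]
grip_width: 0.0267
grip_force: 45.0
```

```bash
python3 - <<'E'
from h import *
o=get_obs(); print({k:np.round(o[k],4).tolist() for k in("ee_pos","eef_rot","moment","force","qpos")})
E
```

```text
{'ee_pos': [0.5117, 0.1294, 0.3366], 'eef_rot': [3.1406, 0.0, 1.8526], 'moment': [-0.0193, 0.1043, 0.053], 'force': [0.2303, -0.3052, 2.2482], 'qpos': [0.1783, 0.3177, 1.6637, 0.0001, 1.1591, -0.1035]}
```

Request:
apply_moves([
  {"tx": 0, "ty": 0, "tz": 0.0016, "ax": 0, "ay": 0, "az": 1},
  {"tx": 0, "ty": 0, "tz": 0.0016, "ax": 0, "ay": 0, "az": 1},
  {"tx": 0, "ty": 0, "tz": 0.0016, "ax": 0, "ay": 0, "az": 1},
  {"tx": 0, "ty": 0, "tz": 0.0016, "ax": 0, "ay": 0, "az": 1},
  {"tx": 0, "ty": 0, "tz": 0.0016, "ax": 0, "ay": 0, "az": 1},
  {"tx": 0, "ty": 0, "tz": 0.0016, "ax": 0, "ay": 0, "az": 1},
  {"tx": 0, "ty": 0, "tz": 0.0016, "ax": 0, "ay": 0, "az": 1},
  {"tx": 0, "ty": 0, "tz": 0.0016, "ax": 0, "ay": 0, "az": 1},
  {"tx": 0, "ty": 0, "tz": 0.0016, "ax": 0, "ay": 0, "az": 0.6},
  {"tx": 0, "ty": 0, "tz": 0, "ax": 0, "ay": 0, "az": 0},
])

```text
time_s: 52.85
ee_pos: [0.5117, 0.1294, 0.3361]
eef_rot: [3.141, -0.0, 1.105]
force: [1.5, -0.6, 3.5]
grip_width: 0.0268
grip_force: 45.0
```

```bash
python3 - <<'E'
from h import *
o=get_obs(); print({k:np.round(o[k],4).tolist() for k in("ee_pos","eef_rot","moment","force","qpos")})
E
```

```text
{'ee_pos': [0.5117, 0.1294, 0.3361], 'eef_rot': [3.1409, -0.0005, 1.1054], 'moment': [-0.0882, 0.131, 0.0392], 'force': [1.5336, -0.631, 3.539], 'qpos': [0.1783, 0.3182, 1.6642, -0.0, 1.1583, 0.6437]}
```

Request:
apply_moves([
  {"tx": 0, "ty": 0, "tz": 0, "ax": 0, "ay": 0, "az": 0.8},
  {"tx": 0, "ty": 0, "tz": 0, "ax": 0, "ay": 0, "az": 0.8},
  {"tx": 0, "ty": 0, "tz": 0, "ax": 0, "ay": 0, "az": 0.8},
  {"tx": 0, "ty": 0, "tz": 0, "ax": 0, "ay": 0, "az": 0},
])

```text
time_s: 53.35
ee_pos: [0.5117, 0.1294, 0.3361]
eef_rot: [3.141, -0.0, 0.897]
force: [1.5, -0.0, 3.4]
grip_width: 0.0269
grip_force: 45.0
```

```bash
python3 - <<'E'
from h import *
o=get_obs(); print({k:np.round(o[k],4).tolist() for k in("ee_pos","eef_rot","moment","force","qpos")})
E
```

```text
{'ee_pos': [0.5117, 0.1294, 0.3361], 'eef_rot': [3.1412, -0.0005, 0.8971], 'moment': [-0.1123, 0.0532, 0.0893], 'force': [1.4765, -0.017, 3.3968], 'qpos': [0.1782, 0.3183, 1.6643, -0.0, 1.1584, 0.852]}
```

Request:
apply_moves([
  {"tx": 0, "ty": 0, "tz": 0, "ax": 0, "ay": 0, "az": 0.8},
  {"tx": 0, "ty": 0, "tz": 0.002, "ax": 0, "ay": 0, "az": 0.8},
  {"tx": 0, "ty": 0, "tz": 0.002, "ax": 0, "ay": 0, "az": 0.8},
  {"tx": 0, "ty": 0, "tz": 0, "ax": 0, "ay": 0, "az": 0},
])

```text
time_s: 53.85
ee_pos: [0.5117, 0.1294, 0.336]
eef_rot: [3.141, -0.001, 0.689]
force: [0.1, 0.6, 4.3]
grip_width: 0.027
grip_force: 45.0
```

```bash
python3 - <<'E'
from h import *
o=get_obs(); print({k:np.round(o[k],4).tolist() for k in("ee_pos","eef_rot","moment","force","qpos")})
E
```

```text
{'ee_pos': [0.5117, 0.1294, 0.336], 'eef_rot': [3.1412, -0.0005, 0.6886], 'moment': [-0.1185, 0.0938, 0.0846], 'force': [0.0898, 0.6078, 4.2948], 'qpos': [0.1783, 0.3183, 1.6644, -0.0001, 1.1583, 1.0605]}
```

Request:
apply_moves([
  {"tx": 0, "ty": 0, "tz": 0, "ax": 0, "ay": 0, "az": 0.8},
  {"tx": 0, "ty": 0, "tz": 0, "ax": 0, "ay": 0, "az": 0.8},
  {"tx": 0, "ty": 0, "tz": 0, "ax": 0, "ay": 0, "az": 0},
])

```text
time_s: 54.22
ee_pos: [0.5117, 0.1294, 0.336]
eef_rot: [3.141, -0.001, 0.549]
force: [-0.0, -0.5, 3.7]
grip_width: 0.0268
grip_force: 45.0
```

```bash
python3 - <<'E'
from h import *
o=get_obs(); print({k:np.round(o[k],4).tolist() for k in("ee_pos","eef_rot","moment","force","qpos","grip_width")})
E
```

```text
{'ee_pos': [0.5117, 0.1294, 0.336], 'eef_rot': [3.1414, -0.0005, 0.5494], 'moment': [-0.1686, 0.0721, 0.0515], 'force': [-0.0405, -0.471, 3.6848], 'qpos': [0.1783, 0.3184, 1.6644, -0.0, 1.1582, 1.1996], 'grip_width': 0.0268}
```

Request:
apply_moves([
  {"tx": 0, "ty": 0, "tz": 0, "ax": 0, "ay": 0, "az": 0.8},
  {"tx": 0, "ty": 0, "tz": 0, "ax": 0, "ay": 0, "az": 0.8},
  {"tx": 0, "ty": 0, "tz": 0, "ax": 0, "ay": 0, "az": 0},
])

```text
time_s: 54.6
ee_pos: [0.5117, 0.1294, 0.336]
eef_rot: [3.141, -0.001, 0.41]
force: [0.4, -0.4, 5.7]
grip_width: 0.0264
grip_force: 45.0
```

```bash
python3 - <<'E'
from h import *
o=get_obs(); print({k:np.round(o[k],4).tolist() for k in("ee_pos","eef_rot","moment","force","qpos","grip_width")})
E
```

```text
{'ee_pos': [0.5117, 0.1294, 0.336], 'eef_rot': [3.1414, -0.0006, 0.4101], 'moment': [-0.0959, -0.0236, 0.0824], 'force': [0.429, -0.4279, 5.6653], 'qpos': [0.1782, 0.3183, 1.6644, -0.0, 1.1583, 1.339], 'grip_width': 0.0264}
```

Request:
apply_moves([
  {"tx": 0, "ty": 0, "tz": 0, "ax": 0, "ay": 0, "az": 0.8},
  {"tx": 0, "ty": 0, "tz": 0, "ax": 0, "ay": 0, "az": 0.8},
  {"tx": 0, "ty": 0, "tz": 0, "ax": 0, "ay": 0, "az": 0},
])

```text
time_s: 54.98
ee_pos: [0.5116, 0.1294, 0.336]
eef_rot: [3.142, -0.0, 0.27]
force: [-0.1, -0.2, 6.2]
grip_width: 0.0267
grip_force: 45.0
```

```bash
python3 - <<'E'
from h import *
o=get_obs(); print({k:np.round(o[k],4).tolist() for k in("ee_pos","eef_rot","moment","force","qpos","grip_width")})
E
```

```text
{'ee_pos': [0.5116, 0.1294, 0.336], 'eef_rot': [3.1415, -0.0005, 0.2704], 'moment': [-0.0588, 0.0721, 0.1039], 'force': [-0.109, -0.2437, 6.1544], 'qpos': [0.1783, 0.3183, 1.6645, -0.0, 1.1583, 1.4787], 'grip_width': 0.0267}
```

Request:
apply_moves([
  {"tx": 0, "ty": 0, "tz": -0.5, "ax": 0, "ay": 0, "az": 0},
  {"tx": 0, "ty": 0, "tz": -0.5, "ax": 0, "ay": 0, "az": 0},
  {"tx": 0, "ty": 0, "tz": 0, "ax": 0, "ay": 0, "az": 0},
  {"tx": 0, "ty": 0, "tz": 0, "ax": 0, "ay": 0, "az": 0},
])

```text
time_s: 55.48
ee_pos: [0.5115, 0.1294, 0.3656]
eef_rot: [-3.142, 0.0, 0.268]
force: [-0.1, -0.2, -0.3]
grip_width: 0.0265
grip_force: 45.0
```

```bash
python3 - <<'E'
from h import *
T,d=wrist("w17"); o=get_obs(); print({k:np.round(o[k],4).tolist() for k in("ee_pos","eef_rot","moment","qpos")})
for z in (.0345,): 
  for p,r,w in screws(d,T,z): 
    if abs(p[0]-320)<30 and p[1]<250 or 1: print(p,r,w,(T[:2,:2].T@(w-T[:2,3])).round(4),slot(d,T,p,z=z))
h=cv2.cvtColor(d["pixels"],cv2.COLOR_RGB2HSV)
for v in range(199,262,2):
    r=""
    for u in range(280,362,2):
        H,S,V=map(int,h[v,u]); r+=("O" if 10<H<35 and S>110 and V>80 else "#" if V<60 else "." if V<110 else "+" if V<170 else "@")
    print(v,r)
E
```

```text
{'ee_pos': [0.5115, 0.1294, 0.3654], 'eef_rot': [-3.1415, 0.0007, 0.2676], 'moment': [-0.0467, 0.1058, 0.0246], 'qpos': [0.1783, 0.2862, 1.6332, -0.0, 1.2229, 1.4815]}
[320.5 286.2] 33.1 [0.4608 0.1154] [-0.0525  0.0001] (np.float64(0.078), np.float64(0.002))
[560.1 261.6] 12.5 [ 0.5343 -0.0699] [-0.0307  0.1982] (np.float64(0.068), np.float64(0.029))
[442.1 243.9] 12.3 [0.523  0.0295] [-0.0153  0.0994] (np.float64(-0.199), np.float64(0.048))
[250.5 223.5] 7.9 [0.4984 0.1841] [ 0.0019 -0.0562] (np.float64(-0.666), np.float64(0.019))
[320.5 224. ] 11.9 [0.5129 0.1297] [0.0015 0.0001] (np.float64(0.658), np.float64(0.037))
[254.8 187. ] 8.3 [0.5281 0.1873] [ 0.0314 -0.0515] (np.float64(-0.762), np.float64(0.028))
199 +@+++@+++++++++++@@@@@@@@@@@@@@@@@@@@@@@@
201 @@@+@+@++++++++++@@@@@@@@@@@@+@@@@@@@@@@@
203 @@++@+@@+++++++++@@@@@@@@@@@@+@@@@@@@@@@@
205 +@++@+@@++@+++++++@@@@@@@@@@@+@@@@@@@@@@@
207 ++++@@++@@@++++++++@@@@@@@@@+@@@@@@+@@@@@
209 +++@@@@@@@@++++++++++@@@+@@@+@@@@@++++@@@
211 +@+@@@@@@@@++++++++++++++@@@+@@@@++@@@@@@
213 +@++@@@@@@@+++++++.OOO+++@@@+@@@@@+@@+@@@
215 +++@@@@
[... 392 characters left out ...]
@@@@@@@@@@
233 @@@@@@@@@++@@@@@++......@@+@@@@@@@@@@@@@@
235 @@@@@@@@@+@@@@@@+.......+@@@@@@@@@@@@@@@@
237 @@@@@@@@@@@@@@@@+.......+@@@@@@@@@@@@@@@@
239 @@@@@@@@@@@@+++.........+@@@@@@@@@@@@@@@@
241 @@@@@@@@@@@@++.+@.......@@@@@@@@@@@@@@@@@
243 @@@@@@@@+@@@@+@@@.......@@@@@@@@@@@@@@@@@
245 @@@@@@@@++@@@+@@@.......@+@@@@@@@@@@@@@@@
247 @@@@@@@@+@@@@+@@@.......++@@@@@@@@@@@@@@@
249 @@@@@@@@@@@@@+@@@.......@@@@@@@@@@@@@@@@@
251 ...+++@@@@++++@@@.......@@@@@@@@@@@@@@@@@
253 #..###.@@...+@@@@.......@@@@@@@@@@@@@@@@@
255 #..####..###.++@+.......+@@@@@@@@@@@@@@@@
257 #..######################..##.+@@@@@@@@@@
259 #..########OOOOOOOOOOOOOOOOOOO..@@@@@@@@@
261 #######..OOOOOOO#########OOOOOOO.#...++@@
```

Request:
apply_moves([
  {"tx": 0, "ty": 0, "tz": 0, "ax": 0, "ay": 0, "az": -1},
  {"tx": 0, "ty": 0, "tz": 0, "ax": 0, "ay": 0, "az": -1},
  {"tx": 0, "ty": 0, "tz": 0, "ax": 0, "ay": 0, "az": -1},
  {"tx": 0, "ty": 0, "tz": 0, "ax": 0, "ay": 0, "az": -0.5},
  {"tx": 0, "ty": 0, "tz": 0.5, "ax": 0, "ay": 0, "az": 0},
  {"tx": 0, "ty": 0, "tz": 0.3, "ax": 0, "ay": 0, "az": 0},
  {"tx": 0, "ty": 0, "tz": 0.1, "ax": 0, "ay": 0, "az": 0},
  {"tx": 0, "ty": 0, "tz": 0.05, "ax": 0, "ay": 0, "az": 0},
  {"tx": 0, "ty": 0, "tz": 0, "ax": 0, "ay": 0, "az": 0},
  {"tx": 0, "ty": 0, "tz": 0, "ax": 0, "ay": 0, "az": 0},
])

```text
time_s: 56.78
ee_pos: [0.5116, 0.1294, 0.3375]
eef_rot: [3.141, -0.0, 0.573]
force: [-0.0, 0.2, -1.0]
grip_width: 0.0268
grip_force: 45.0
```

Request:
apply_moves([
  {"tx": 0, "ty": 0, "tz": 0.02, "ax": 0, "ay": 0, "az": 0},
  {"tx": 0, "ty": 0, "tz": 0.02, "ax": 0, "ay": 0, "az": 0},
  {"tx": 0, "ty": 0, "tz": 0, "ax": 0, "ay": 0, "az": 0},
])

```text
time_s: 57.15
ee_pos: [0.5116, 0.1294, 0.3361]
eef_rot: [3.142, -0.0, 0.573]
force: [-0.0, -0.4, -2.0]
grip_width: 0.0265
grip_force: 45.0
```

Request:
apply_moves([
  {"tx": 0, "ty": 0, "tz": 0, "ax": 0, "ay": 0, "az": 1},
  {"tx": 0, "ty": 0, "tz": 0, "ax": 0, "ay": 0, "az": 1},
  {"tx": 0, "ty": 0, "tz": 0, "ax": 0, "ay": 0, "az": 1},
  {"tx": 0, "ty": 0, "tz": 0, "ax": 0, "ay": 0, "az": 0.5},
  {"tx": 0, "ty": 0, "tz": 0, "ax": 0, "ay": 0, "az": 0},
])

```text
time_s: 57.78
ee_pos: [0.5116, 0.1294, 0.3362]
eef_rot: [3.142, -0.0, 0.268]
force: [1.0, -0.5, -2.2]
grip_width: 0.0266
grip_force: 45.0
```

```bash
python3 - <<'E'
from h import *
o=get_obs(); print({k:np.round(o[k],4).tolist() for k in("ee_pos","eef_rot","moment","force","qpos","grip_width")})
E
```

```text
{'ee_pos': [0.5116, 0.1294, 0.3362], 'eef_rot': [3.1416, -0.0002, 0.2676], 'moment': [0.0162, 0.0401, 0.0535], 'force': [1.0297, -0.5193, -2.1791], 'qpos': [0.1783, 0.3181, 1.6643, -0.0, 1.159, 1.4815], 'grip_width': 0.0266}
```

Request:
apply_moves([
  {"tx": 0, "ty": 0, "tz": 0, "ax": 0, "ay": 0, "az": 1},
  {"tx": 0, "ty": 0, "tz": 0, "ax": 0, "ay": 0, "az": 1},
  {"tx": 0, "ty": 0, "tz": 0, "ax": 0, "ay": 0, "az": 1},
  {"tx": 0, "ty": 0, "tz": 0, "ax": 0, "ay": 0, "az": 0},
])

```text
time_s: 58.28
ee_pos: [0.5116, 0.1294, 0.3361]
eef_rot: [-3.142, -0.0, 0.007]
force: [0.5, 0.3, -1.2]
grip_width: 0.0268
grip_force: 45.0
```

```bash
python3 - <<'E'
from h import *
o=get_obs(); print({k:np.round(o[k],4).tolist() for k in("ee_pos","eef_rot","moment","force","qpos","grip_width")})
E
```

```text
{'ee_pos': [0.5116, 0.1294, 0.3361], 'eef_rot': [-3.1416, -0.0002, 0.0069], 'moment': [0.0642, 0.0329, 0.1617], 'force': [0.5113, 0.3102, -1.2246], 'qpos': [0.1783, 0.3181, 1.6643, 0.0, 1.159, 1.7422], 'grip_width': 0.0268}
```

Request:
apply_moves([
  {"tx": 0, "ty": 0, "tz": 0, "ax": 0, "ay": 0, "az": 1},
  {"tx": 0, "ty": 0, "tz": 0, "ax": 0, "ay": 0, "az": 1},
  {"tx": 0, "ty": 0, "tz": 0, "ax": 0, "ay": 0, "az": 0},
])

```text
time_s: 58.65
ee_pos: [0.5116, 0.1294, 0.3361]
eef_rot: [-3.142, -0.0, -0.166]
force: [-0.2, 0.2, -0.4]
grip_width: 0.0271
grip_force: 45.0
```

```bash
python3 - <<'E'
from h import *
o=get_obs(); print({k:np.round(o[k],4).tolist() for k in("ee_pos","eef_rot","moment","force","qpos","grip_width")})
E
```

```text
{'ee_pos': [0.5116, 0.1294, 0.3361], 'eef_rot': [-3.1415, -0.0001, -0.1661], 'moment': [0.1902, 0.2498, 0.2551], 'force': [-0.1954, 0.1769, -0.3979], 'qpos': [0.1783, 0.3181, 1.6643, 0.0001, 1.1591, 1.9153], 'grip_width': 0.0271}
```

Request:
apply_moves([
  {"tx": 0, "ty": 0, "tz": 0, "ax": 0, "ay": 0, "az": -1},
  {"tx": 0, "ty": 0, "tz": 0, "ax": 0, "ay": 0, "az": -1},
  {"tx": 0, "ty": 0, "tz": 0, "ax": 0, "ay": 0, "az": -1},
  {"tx": 0, "ty": 0, "tz": 0, "ax": 0, "ay": 0, "az": -1},
  {"tx": 0, "ty": 0, "tz": -0.5, "ax": 0, "ay": 0, "az": 0},
  {"tx": 0, "ty": 0, "tz": -0.5, "ax": 0, "ay": 0, "az": 0},
  {"tx": 0, "ty": 0, "tz": -0.1, "ax": 0, "ay": 0, "az": 0},
  {"tx": 0, "ty": 0, "tz": 0, "ax": 0, "ay": 0, "az": 0},
  {"tx": 0, "ty": 0, "tz": 0, "ax": 0, "ay": 0, "az": 0},
])

```text
time_s: 59.78
ee_pos: [0.5115, 0.1293, 0.3687]
eef_rot: [-3.142, 0.001, 0.18]
force: [0.7, 0.1, -0.8]
grip_width: 0.0268
grip_force: 45.0
```

```bash
python3 - <<'E'
from h import *
T,d=wrist("w18"); o=get_obs(); print({k:np.round(o[k],4).tolist() for k in("ee_pos","eef_rot","moment","qpos")})
for p,r,w in screws(d,T,.0343): print(p,r,w,(T[:2,:2].T@(w-T[:2,3])).round(4),slot(d,T,p,z=.0343))
h=cv2.cvtColor(d["pixels"],cv2.COLOR_RGB2HSV)
for v in range(209,257,2):
    r=""
    for u in range(290,352,2):
        H,S,V=map(int,h[v,u]); r+=("O" if 10<H<35 and S>110 and V>80 else "#" if V<60 else "." if V<110 else "+" if V<170 else "@")
    print(v,r)
print(to([.5233,.0303],.367,2.92))
E
```

```text
{'ee_pos': [0.5115, 0.1293, 0.3687], 'eef_rot': [-3.1416, 0.0008, 0.1798], 'moment': [-0.0591, 0.1621, 0.005], 'qpos': [0.1782, 0.283, 1.6293, 0.0, 1.23, 1.5692]}
[320.5 286.2] 33.1 [0.4584 0.1196] [-0.054   0.0001] (np.float64(-0.152), np.float64(0.002))
[563.6 240.2] 12.6 [ 0.5343 -0.0699] [-0.0132  0.2001] (np.float64(0.091), np.float64(0.032))
[252.  228.5] 7.8 [0.4983 0.1837] [-0.0033 -0.0558] (np.float64(-0.738), np.float64(0.017))
[442.8 232.2] 12.4 [0.5231 0.0297] [-0.0064  0.1001] (np.float64(-0.18), np.float64(0.046))
[622.  218.5] 6.2 [ 0.5602 -0.1102] [0.005  0.2444] (np.float64(0.379), np.float64(0.004))
[320.3 223.4] 11.8 [0.5125 0.1296] [ 0.001  -0.0001] (np.float64(0.401), np.float64(0.062))
[252.7 192.5] 8.1 [0.5278 0.1871] [ 0.0263 -0.0539] (np.float64(0.783), np.float64(0.024))
209 @+@@@@+++++++++++@@@@@+@@@@@+@@
211 @@@@@@+++++++++++++@@@@@@@@@+@+
213 @@@@@++++++++OOOOO+@@@@@@@@@@@+
215 @@@@@++@@++OOOOOOOO@@@@@@@@@@@@
217 @@@@@@@@@++OO+..OOOO@@@@@@@@@@@
219 @@@@@@@@@+OOO...+++OO@+@@@@@@@@
221 @@@@@@@@@+OOO......OO@+@@@@@@@@
223 @@@@@@@@@+O+.......+O@+@@@@@@@@
225 @@@@@@@@@@OO.......OOO+@@@@@@@@
227 @@@@@+@@@@OO...#..OOO@+@@@@@@@@
229 @@@@@+@@@@@OOO.#..OOO++@@@@@@@@
231 @@@@@+@@@@@OO+....OO@+@@@@@@@@@
233 @@@@@+@@@@@+......+@@@@@@@@@@@@
235 @@@@@+@@@@@+.......+@@@@@@@@@@@
237 @@@@@@@@@@++.......+@@@@@@@@@@@
239 @@@@@@@@+++........+@@@@@@@@@@@
241 @@@@@@@@++++.......+@@@@@@@@@@@
243 @@@@@@@@@+@@.......+@+@@@@@@@@@
245 @@@@++@@@+@@.......+@@@@@@@@@@@
247 @@@@+@@@@+@@.......+@@@@@@@@@@@
249 @@@@@@@@@+@@.......+@@@@@@@@@@@
251 @@@@@@++++@@.......@@@@@@@@@@@@
253 ...+@+...+@@.......+@@@@@@@@@@@
255 ###.+.##.+++.......++++@@@@@@@@
shift [-0.205  3.318  0.055] az -31.40
```

Request:
apply_moves([
  {"tx": -0.06, "ty": 0.826, "tz": 0, "ax": 0, "ay": 0, "az": 0},
  {"tx": -0.06, "ty": 0.826, "tz": 0, "ax": 0, "ay": 0, "az": 0},
  {"tx": -0.06, "ty": 0.827, "tz": 0, "ax": 0, "ay": 0, "az": 0},
  {"tx": -0.05, "ty": 0.827, "tz": 0, "ax": 0, "ay": 0, "az": 0},
  {"tx": 0, "ty": 0, "tz": 0, "ax": 0, "ay": 0, "az": -1},
  {"tx": 0, "ty": 0, "tz": 0, "ax": 0, "ay": 0, "az": -1},
  {"tx": 0, "ty": 0, "tz": 0, "ax": 0, "ay": 0, "az": -1},
  {"tx": 0, "ty": 0, "tz": 0, "ax": 0, "ay": 0, "az": -1},
  {"tx": 0, "ty": 0, "tz": 0, "ax": 0, "ay": 0, "az": -1},
  {"tx": 0, "ty": 0, "tz": 0, "ax": 0, "ay": 0, "az": -1},
  {"tx": 0, "ty": 0, "tz": 0, "ax": 0, "ay": 0, "az": -1},
  {"tx": 0, "ty": 0, "tz": 0, "ax": 0, "ay": 0, "az": -1},
])

```text
time_s: 61.32
ee_pos: [0.5225, 0.0305, 0.3687]
eef_rot: [-3.141, 0.0, 0.881]
force: [0.4, 0.5, -1.6]
grip_width: 0.0265
grip_force: 45.0
```

Request:
apply_moves([
  {"tx": 0, "ty": 0, "tz": 0, "ax": 0, "ay": 0, "az": -1},
  {"tx": 0, "ty": 0, "tz": 0, "ax": 0, "ay": 0, "az": -1},
  {"tx": 0, "ty": 0, "tz": 0, "ax": 0, "ay": 0, "az": -1},
  {"tx": 0, "ty": 0, "tz": 0, "ax": 0, "ay": 0, "az": -1},
  {"tx": 0, "ty": 0, "tz": 0, "ax": 0, "ay": 0, "az": -1},
  {"tx": 0, "ty": 0, "tz": 0, "ax": 0, "ay": 0, "az": -1},
  {"tx": 0, "ty": 0, "tz": 0, "ax": 0, "ay": 0, "az": -1},
  {"tx": 0, "ty": 0, "tz": 0, "ax": 0, "ay": 0, "az": -1},
  {"tx": 0, "ty": 0, "tz": 0, "ax": 0, "ay": 0, "az": -1},
  {"tx": 0, "ty": 0, "tz": 0, "ax": 0, "ay": 0, "az": -1},
  {"tx": 0, "ty": 0, "tz": 0, "ax": 0, "ay": 0, "az": -1},
  {"tx": 0, "ty": 0, "tz": 0, "ax": 0, "ay": 0, "az": -1},
])

```text
time_s: 62.82
ee_pos: [0.5226, 0.0306, 0.3687]
eef_rot: [-3.141, -0.0, 1.928]
force: [0.4, -0.1, -2.2]
grip_width: 0.0269
grip_force: 45.0
```

Request:
apply_moves([
  {"tx": 0, "ty": 0, "tz": 0, "ax": 0, "ay": 0, "az": -1},
  {"tx": 0, "ty": 0, "tz": 0, "ax": 0, "ay": 0, "az": -1},
  {"tx": 0, "ty": 0, "tz": 0, "ax": 0, "ay": 0, "az": -1},
  {"tx": 0, "ty": 0, "tz": 0, "ax": 0, "ay": 0, "az": -1},
  {"tx": 0, "ty": 0, "tz": 0, "ax": 0, "ay": 0, "az": -1},
  {"tx": 0, "ty": 0, "tz": 0, "ax": 0, "ay": 0, "az": -1},
  {"tx": 0, "ty": 0, "tz": 0, "ax": 0, "ay": 0, "az": -1},
  {"tx": 0, "ty": 0, "tz": 0, "ax": 0, "ay": 0, "az": -1},
  {"tx": 0, "ty": 0, "tz": 0, "ax": 0, "ay": 0, "az": -1},
  {"tx": 0, "ty": 0, "tz": 0, "ax": 0, "ay": 0, "az": -1},
  {"tx": 0, "ty": 0, "tz": 0, "ax": 0, "ay": 0, "az": -1},
  {"tx": 0, "ty": 0, "tz": 0, "ax": 0, "ay": 0, "az": -0.4},
])

```text
time_s: 64.32
ee_pos: [0.5226, 0.0306, 0.3688]
eef_rot: [-3.141, -0.001, 2.921]
force: [0.7, -0.5, -1.2]
grip_width: 0.0266
grip_force: 45.0
```

Request:
apply_moves([
  {"tx": 0, "ty": 0, "tz": 0, "ax": 0, "ay": 0, "az": 0},
  {"tx": 0, "ty": 0, "tz": 0, "ax": 0, "ay": 0, "az": 0},
])

```text
time_s: 64.58
ee_pos: [0.5226, 0.0305, 0.369]
eef_rot: [3.142, -0.0, 2.919]
force: [-0.1, 0.2, -2.2]
grip_width: 0.0264
grip_force: 45.0
```

```bash
python3 - <<'E'
from h import *
T,d=wrist("w19"); o=get_obs(); print({k:np.round(o[k],4).tolist() for k in("ee_pos","eef_rot","moment","qpos")})
for p,r,w in screws(d,T): 
    if p[1]<270: print(p,r,w,(T[:2,:2].T@(w-T[:2,3])).round(4),slot(d,T,p))
for v in range(224,240,2):
    w=np.where(cv2.cvtColor(d["pixels"],cv2.COLOR_RGB2HSV)[v,300:342,2]<110)[0]+300; print(v,w.min(),w.max(),end="; ")
E
```

```text
{'ee_pos': [0.5226, 0.0305, 0.369], 'eef_rot': [-3.1416, -0.0001, 2.9191], 'moment': [0.0653, 0.0053, -0.0356], 'qpos': [-0.0116, 0.2735, 1.6407, -0.0, 1.2275, -1.3599]}
[206.3 262.9] 11.9 [ 0.5331 -0.0683] [-0.0321 -0.0941] (np.float64(-0.009), np.float64(0.033))
[319.6 224.7] 11.9 [0.5221 0.0303] [ 0.0004 -0.0003] (np.float64(-0.229), np.float64(0.048))
[505. 178.] 7.8 [0.5175 0.1797] [0.0379 0.1444] (np.float64(0.722), np.float64(0.021))
[438.7 184.4] 12.5 [0.511  0.1285] [0.0329 0.093 ] (np.float64(0.501), np.float64(0.043))
[497.5 142. ] 8.2 [0.4888 0.1769] [0.0653 0.1353] (np.float64(-0.569), np.float64(0.008))
224 313 326; 226 312 328; 228 307 327; 230 316 325; 232 316 325; 234 312 328; 236 312 328; 238 311 328;
```

Request:
apply_moves([
  {"tx": 0, "ty": 0, "tz": 0.5, "ax": 0, "ay": 0, "az": 0},
  {"tx": 0, "ty": 0, "tz": 0.3, "ax": 0, "ay": 0, "az": 0},
  {"tx": 0, "ty": 0, "tz": 0.1, "ax": 0, "ay": 0, "az": 0},
  {"tx": 0, "ty": 0, "tz": 0.04, "ax": 0, "ay": 0, "az": 0},
  {"tx": 0, "ty": 0, "tz": 0.04, "ax": 0, "ay": 0, "az": 0},
  {"tx": 0, "ty": 0, "tz": 0, "ax": 0, "ay": 0, "az": 0},
  {"tx": 0, "ty": 0, "tz": 0, "ax": 0, "ay": 0, "az": 0},
])

```text
time_s: 65.5
ee_pos: [0.5226, 0.0306, 0.3398]
eef_rot: [3.142, 0.0, 2.92]
force: [-0.6, 0.1, -1.2]
grip_width: 0.0267
grip_force: 45.0
```

Request:
apply_moves([
  {"tx": 0, "ty": 0, "tz": 0, "ax": 0, "ay": 0, "az": 1},
  {"tx": 0, "ty": 0, "tz": 0, "ax": 0, "ay": 0, "az": 1},
  {"tx": 0, "ty": 0, "tz": 0, "ax": 0, "ay": 0, "az": 1},
  {"tx": 0, "ty": 0, "tz": 0, "ax": 0, "ay": 0, "az": 1},
  {"tx": 0, "ty": 0, "tz": 0.0016, "ax": 0, "ay": 0, "az": 1},
  {"tx": 0, "ty": 0, "tz": 0.0016, "ax": 0, "ay": 0, "az": 1},
  {"tx": 0, "ty": 0, "tz": 0.0016, "ax": 0, "ay": 0, "az": 1},
  {"tx": 0, "ty": 0, "tz": 0.0016, "ax": 0, "ay": 0, "az": 1},
  {"tx": 0, "ty": 0, "tz": 0.0016, "ax": 0, "ay": 0, "az": 1},
  {"tx": 0, "ty": 0, "tz": 0.0016, "ax": 0, "ay": 0, "az": 1},
  {"tx": 0, "ty": 0, "tz": 0.0016, "ax": 0, "ay": 0, "az": 1},
  {"tx": 0, "ty": 0, "tz": 0.0016, "ax": 0, "ay": 0, "az": 1},
])

```text
time_s: 67.0
ee_pos: [0.5226, 0.0304, 0.3395]
eef_rot: [3.141, 0.001, 1.87]
force: [0.1, -2.0, -1.2]
grip_width: 0.0269
grip_force: 45.0
```

```bash
python3 - <<'E'
from h import *
o=get_obs(); print({k:np.round(o[k],4).tolist() for k in("ee_pos","eef_rot","moment","force","qpos","grip_width")})
E
```

```text
{'ee_pos': [0.5226, 0.0304, 0.3395], 'eef_rot': [3.1412, 0.0007, 1.8702], 'moment': [-0.5483, -0.1938, 0.0399], 'force': [0.0531, -1.9612, -1.2], 'qpos': [-0.0118, 0.3053, 1.6729, -0.0006, 1.1628, -0.3109], 'grip_width': 0.0269}
```

Request:
apply_moves([
  {"tx": 0, "ty": 0, "tz": 0.0016, "ax": 0, "ay": 0, "az": 1},
  {"tx": 0, "ty": 0, "tz": 0.0016, "ax": 0, "ay": 0, "az": 1},
  {"tx": 0, "ty": 0, "tz": 0.0016, "ax": 0, "ay": 0, "az": 1},
  {"tx": 0, "ty": 0, "tz": 0.0016, "ax": 0, "ay": 0, "az": 1},
  {"tx": 0, "ty": 0, "tz": 0.0016, "ax": 0, "ay": 0, "az": 1},
  {"tx": 0, "ty": 0, "tz": 0.0016, "ax": 0, "ay": 0, "az": 1},
  {"tx": 0, "ty": 0, "tz": 0.0016, "ax": 0, "ay": 0, "az": 1},
  {"tx": 0, "ty": 0, "tz": 0.0016, "ax": 0, "ay": 0, "az": 1},
  {"tx": 0, "ty": 0, "tz": 0.0016, "ax": 0, "ay": 0, "az": 1},
  {"tx": 0, "ty": 0, "tz": 0.0016, "ax": 0, "ay": 0, "az": 1},
  {"tx": 0, "ty": 0, "tz": 0.0016, "ax": 0, "ay": 0, "az": 1},
  {"tx": 0, "ty": 0, "tz": 0.0016, "ax": 0, "ay": 0, "az": 1},
])

```text
time_s: 68.5
ee_pos: [0.5226, 0.0304, 0.3389]
eef_rot: [3.141, 0.0, 0.823]
force: [0.1, -1.7, -1.8]
grip_width: 0.0265
grip_force: 45.0
```

Request:
apply_moves([
  {"tx": 0, "ty": 0, "tz": 0.0016, "ax": 0, "ay": 0, "az": 1},
  {"tx": 0, "ty": 0, "tz": 0.0016, "ax": 0, "ay": 0, "az": 1},
  {"tx": 0, "ty": 0, "tz": 0.0016, "ax": 0, "ay": 0, "az": 1},
  {"tx": 0, "ty": 0, "tz": 0.0016, "ax": 0, "ay": 0, "az": 1},
  {"tx": 0, "ty": 0, "tz": 0.0016, "ax": 0, "ay": 0, "az": 1},
  {"tx": 0, "ty": 0, "tz": 0.0016, "ax": 0, "ay": 0, "az": 1},
  {"tx": 0, "ty": 0, "tz": 0.0016, "ax": 0, "ay": 0, "az": 1},
  {"tx": 0, "ty": 0, "tz": 0.0016, "ax": 0, "ay": 0, "az": 1},
  {"tx": 0, "ty": 0, "tz": 0.0016, "ax": 0, "ay": 0, "az": 1},
  {"tx": 0, "ty": 0, "tz": 0.0016, "ax": 0, "ay": 0, "az": 1},
  {"tx": 0, "ty": 0, "tz": 0.0016, "ax": 0, "ay": 0, "az": 1},
  {"tx": 0, "ty": 0, "tz": 0.0016, "ax": 0, "ay": 0, "az": 1},
])

```text
time_s: 70.0
ee_pos: [0.5226, 0.0304, 0.3383]
eef_rot: [3.141, -0.0, -0.224]
force: [-0.1, -1.5, -1.4]
grip_width: 0.0267
grip_force: 45.0
```

Request:
apply_moves([
  {"tx": 0, "ty": 0, "tz": 0.0016, "ax": 0, "ay": 0, "az": 1},
  {"tx": 0, "ty": 0, "tz": 0.0016, "ax": 0, "ay": 0, "az": 1},
  {"tx": 0, "ty": 0, "tz": 0.0016, "ax": 0, "ay": 0, "az": 1},
  {"tx": 0, "ty": 0, "tz": 0.0016, "ax": 0, "ay": 0, "az": 1},
  {"tx": 0, "ty": 0, "tz": 0.0016, "ax": 0, "ay": 0, "az": 1},
  {"tx": 0, "ty": 0, "tz": 0.0016, "ax": 0, "ay": 0, "az": 1},
  {"tx": 0, "ty": 0, "tz": 0, "ax": 0, "ay": 0, "az": 0},
])

```text
time_s: 70.88
ee_pos: [0.5226, 0.0305, 0.338]
eef_rot: [3.142, -0.001, -0.745]
force: [0.1, -1.3, -0.7]
grip_width: 0.0264
grip_force: 45.0
```

```bash
python3 - <<'E'
from h import *
o=get_obs(); print({k:np.round(o[k],4).tolist() for k in("ee_pos","eef_rot","moment","force","qpos","grip_width")})
E
```

```text
{'ee_pos': [0.5226, 0.0305, 0.338], 'eef_rot': [3.1416, -0.0005, -0.7445], 'moment': [-0.4217, 0.2033, 0.0746], 'force': [0.059, -1.3074, -0.6917], 'qpos': [-0.0117, 0.3069, 1.6744, -0.0004, 1.1599, 2.3038], 'grip_width': 0.0264}
```

Request:
apply_moves([
  {"tx": 0, "ty": 0, "tz": -0.35, "ax": 0, "ay": 0, "az": 0},
  {"tx": 0, "ty": 0, "tz": 0, "ax": 0, "ay": 0, "az": -1},
  {"tx": 0, "ty": 0, "tz": 0, "ax": 0, "ay": 0, "az": -1},
  {"tx": 0, "ty": 0, "tz": 0, "ax": 0, "ay": 0, "az": -1},
  {"tx": 0, "ty": 0, "tz": 0, "ax": 0, "ay": 0, "az": -1},
  {"tx": 0, "ty": 0, "tz": 0, "ax": 0, "ay": 0, "az": -1},
  {"tx": 0, "ty": 0, "tz": 0, "ax": 0, "ay": 0, "az": -1},
  {"tx": 0, "ty": 0, "tz": 0, "ax": 0, "ay": 0, "az": -1},
  {"tx": 0, "ty": 0, "tz": 0, "ax": 0, "ay": 0, "az": -1},
  {"tx": 0, "ty": 0, "tz": 0, "ax": 0, "ay": 0, "az": -1},
  {"tx": 0, "ty": 0, "tz": 0, "ax": 0, "ay": 0, "az": -1},
  {"tx": 0, "ty": 0, "tz": 0, "ax": 0, "ay": 0, "az": -1},
])

```text
time_s: 72.38
ee_pos: [0.5226, 0.0306, 0.3492]
eef_rot: [-3.141, -0.001, 0.219]
force: [-0.5, -0.4, -2.1]
grip_width: 0.0267
grip_force: 45.0
```

Request:
apply_moves([
  {"tx": 0, "ty": 0, "tz": 0, "ax": 0, "ay": 0, "az": -1},
  {"tx": 0, "ty": 0, "tz": 0, "ax": 0, "ay": 0, "az": -1},
  {"tx": 0, "ty": 0, "tz": 0, "ax": 0, "ay": 0, "az": -1},
  {"tx": 0, "ty": 0, "tz": 0, "ax": 0, "ay": 0, "az": -1},
  {"tx": 0, "ty": 0, "tz": 0, "ax": 0, "ay": 0, "az": -1},
  {"tx": 0, "ty": 0, "tz": 0, "ax": 0, "ay": 0, "az": -1},
  {"tx": 0, "ty": 0, "tz": 0, "ax": 0, "ay": 0, "az": -1},
  {"tx": 0, "ty": 0, "tz": 0, "ax": 0, "ay": 0, "az": -1},
  {"tx": 0, "ty": 0, "tz": 0, "ax": 0, "ay": 0, "az": -1},
  {"tx": 0, "ty": 0, "tz": 0, "ax": 0, "ay": 0, "az": -1},
  {"tx": 0, "ty": 0, "tz": 0, "ax": 0, "ay": 0, "az": -1},
  {"tx": 0, "ty": 0, "tz": 0, "ax": 0, "ay": 0, "az": -1},
])

```text
time_s: 73.88
ee_pos: [0.5226, 0.0307, 0.3491]
eef_rot: [3.141, -0.0, 1.267]
force: [-0.7, 0.2, -1.8]
grip_width: 0.0265
grip_force: 45.0
```

Request:
apply_moves([
  {"tx": 0, "ty": 0, "tz": 0, "ax": 0, "ay": 0, "az": -1},
  {"tx": 0, "ty": 0, "tz": 0, "ax": 0, "ay": 0, "az": -1},
  {"tx": 0, "ty": 0, "tz": 0, "ax": 0, "ay": 0, "az": -1},
  {"tx": 0, "ty": 0, "tz": 0, "ax": 0, "ay": 0, "az": -1},
  {"tx": 0, "ty": 0, "tz": 0, "ax": 0, "ay": 0, "az": -1},
  {"tx": 0, "ty": 0, "tz": 0, "ax": 0, "ay": 0, "az": -1},
  {"tx": 0, "ty": 0, "tz": 0, "ax": 0, "ay": 0, "az": -1},
  {"tx": 0, "ty": 0, "tz": 0, "ax": 0, "ay": 0, "az": -1},
  {"tx": 0, "ty": 0, "tz": 0, "ax": 0, "ay": 0, "az": -1},
  {"tx": 0, "ty": 0, "tz": 0, "ax": 0, "ay": 0, "az": -1},
  {"tx": 0, "ty": 0, "tz": 0, "ax": 0, "ay": 0, "az": -1},
  {"tx": 0, "ty": 0, "tz": 0, "ax": 0, "ay": 0, "az": -1},
])

```text
time_s: 75.38
ee_pos: [0.5226, 0.0307, 0.3492]
eef_rot: [3.141, 0.0, 2.314]
force: [-0.2, 0.5, -1.2]
grip_width: 0.0268
grip_force: 45.0
```

Request:
apply_moves([
  {"tx": 0, "ty": 0, "tz": 0, "ax": 0, "ay": 0, "az": -1},
  {"tx": 0, "ty": 0, "tz": 0, "ax": 0, "ay": 0, "az": -1},
  {"tx": 0, "ty": 0, "tz": 0, "ax": 0, "ay": 0, "az": -1},
  {"tx": 0, "ty": 0, "tz": 0, "ax": 0, "ay": 0, "az": -1},
  {"tx": 0, "ty": 0, "tz": 0, "ax": 0, "ay": 0, "az": 0},
  {"tx": 0, "ty": 0, "tz": 0.2, "ax": 0, "ay": 0, "az": 0},
  {"tx": 0, "ty": 0, "tz": 0.1, "ax": 0, "ay": 0, "az": 0},
  {"tx": 0, "ty": 0, "tz": 0.06, "ax": 0, "ay": 0, "az": 0},
  {"tx": 0, "ty": 0, "tz": 0, "ax": 0, "ay": 0, "az": 0},
  {"tx": 0, "ty": 0, "tz": 0, "ax": 0, "ay": 0, "az": 0},
])

```text
time_s: 76.62
ee_pos: [0.5226, 0.0306, 0.3376]
eef_rot: [3.142, 0.0, 2.658]
force: [-1.6, 1.2, -1.3]
grip_width: 0.0268
grip_force: 45.0
```

Request:
apply_moves([
  {"tx": 0, "ty": 0, "tz": 0, "ax": 0, "ay": 0, "az": 1},
  {"tx": 0, "ty": 0, "tz": 0, "ax": 0, "ay": 0, "az": 1},
  {"tx": 0, "ty": 0, "tz": 0, "ax": 0, "ay": 0, "az": 1},
  {"tx": 0, "ty": 0, "tz": 0.0016, "ax": 0, "ay": 0, "az": 1},
  {"tx": 0, "ty": 0, "tz": 0.0016, "ax": 0, "ay": 0, "az": 1},
  {"tx": 0, "ty": 0, "tz": 0.0016, "ax": 0, "ay": 0, "az": 1},
  {"tx": 0, "ty": 0, "tz": 0.0016, "ax": 0, "ay": 0, "az": 1},
  {"tx": 0, "ty": 0, "tz": 0.0016, "ax": 0, "ay": 0, "az": 1},
  {"tx": 0, "ty": 0, "tz": 0.0016, "ax": 0, "ay": 0, "az": 1},
  {"tx": 0, "ty": 0, "tz": 0.0016, "ax": 0, "ay": 0, "az": 1},
  {"tx": 0, "ty": 0, "tz": 0.0016, "ax": 0, "ay": 0, "az": 1},
  {"tx": 0, "ty": 0, "tz": 0.0016, "ax": 0, "ay": 0, "az": 1},
])

```text
time_s: 78.12
ee_pos: [0.5226, 0.0304, 0.3372]
eef_rot: [3.141, 0.001, 1.608]
force: [1.5, -1.0, -0.7]
grip_width: 0.0269
grip_force: 45.0
```

Request:
apply_moves([
  {"tx": 0, "ty": 0, "tz": 0.0016, "ax": 0, "ay": 0, "az": 1},
  {"tx": 0, "ty": 0, "tz": 0.0016, "ax": 0, "ay": 0, "az": 1},
  {"tx": 0, "ty": 0, "tz": 0.0016, "ax": 0, "ay": 0, "az": 1},
  {"tx": 0, "ty": 0, "tz": 0.0016, "ax": 0, "ay": 0, "az": 1},
  {"tx": 0, "ty": 0, "tz": 0.0016, "ax": 0, "ay": 0, "az": 1},
  {"tx": 0, "ty": 0, "tz": 0.0016, "ax": 0, "ay": 0, "az": 1},
  {"tx": 0, "ty": 0, "tz": 0.0016, "ax": 0, "ay": 0, "az": 1},
  {"tx": 0, "ty": 0, "tz": 0.0016, "ax": 0, "ay": 0, "az": 1},
  {"tx": 0, "ty": 0, "tz": 0.0016, "ax": 0, "ay": 0, "az": 1},
  {"tx": 0, "ty": 0, "tz": 0.0016, "ax": 0, "ay": 0, "az": 1},
  {"tx": 0, "ty": 0, "tz": 0.0016, "ax": 0, "ay": 0, "az": 1},
  {"tx": 0, "ty": 0, "tz": 0.0016, "ax": 0, "ay": 0, "az": 1},
])

```text
time_s: 79.62
ee_pos: [0.5226, 0.0304, 0.3367]
eef_rot: [3.141, -0.0, 0.561]
force: [-0.1, -2.5, -0.8]
grip_width: 0.0269
grip_force: 45.0
```

Request:
apply_moves([
  {"tx": 0, "ty": 0, "tz": 0.0016, "ax": 0, "ay": 0, "az": 1},
  {"tx": 0, "ty": 0, "tz": 0.0016, "ax": 0, "ay": 0, "az": 1},
  {"tx": 0, "ty": 0, "tz": 0.0016, "ax": 0, "ay": 0, "az": 1},
  {"tx": 0, "ty": 0, "tz": 0.0016, "ax": 0, "ay": 0, "az": 1},
  {"tx": 0, "ty": 0, "tz": 0.0016, "ax": 0, "ay": 0, "az": 1},
  {"tx": 0, "ty": 0, "tz": 0.0016, "ax": 0, "ay": 0, "az": 1},
  {"tx": 0, "ty": 0, "tz": 0, "ax": 0, "ay": 0, "az": 0},
])

```text
time_s: 80.5
ee_pos: [0.5226, 0.0304, 0.3363]
eef_rot: [3.141, -0.0, 0.041]
force: [0.3, -2.6, -0.7]
grip_width: 0.0266
grip_force: 45.0
```

```bash
python3 - <<'E'
from h import *
o=get_obs(); print({k:np.round(o[k],4).tolist() for k in("ee_pos","eef_rot","moment","force","qpos","grip_width")})
E
```

```text
{'ee_pos': [0.5226, 0.0304, 0.3363], 'eef_rot': [3.1411, -0.0002, 0.0408], 'moment': [-0.6977, 0.0578, 0.0534], 'force': [0.3373, -2.5657, -0.7007], 'qpos': [-0.0118, 0.309, 1.676, -0.0005, 1.1563, 1.5184], 'grip_width': 0.0266}
```

Request:
apply_moves([
  {"tx": 0, "ty": 0, "tz": 0, "ax": 0, "ay": 0, "az": 1},
  {"tx": 0, "ty": 0, "tz": 0, "ax": 0, "ay": 0, "az": 1},
  {"tx": 0, "ty": 0, "tz": 0, "ax": 0, "ay": 0, "az": 1},
  {"tx": 0, "ty": 0, "tz": 0, "ax": 0, "ay": 0, "az": 0},
])

```text
time_s: 81.0
ee_pos: [0.5226, 0.0304, 0.3363]
eef_rot: [3.141, -0.0, -0.219]
force: [0.7, -2.1, -1.5]
grip_width: 0.0267
grip_force: 45.0
```

```bash
python3 - <<'E'
from h import *
o=get_obs(); print({k:np.round(o[k],4).tolist() for k in("ee_pos","eef_rot","moment","force","qpos","grip_width")})
E
```

```text
{'ee_pos': [0.5226, 0.0304, 0.3363], 'eef_rot': [3.1412, -0.0002, -0.2192], 'moment': [-0.7861, 0.0308, 0.0759], 'force': [0.6918, -2.1303, -1.4898], 'qpos': [-0.0117, 0.3091, 1.6761, -0.0004, 1.1563, 1.7784], 'grip_width': 0.0267}
```

Request:
apply_moves([
  {"tx": 0, "ty": 0, "tz": 0, "ax": 0, "ay": 0, "az": 1},
  {"tx": 0, "ty": 0, "tz": 0, "ax": 0, "ay": 0, "az": 1},
  {"tx": 0, "ty": 0, "tz": 0, "ax": 0, "ay": 0, "az": 1},
  {"tx": 0, "ty": 0, "tz": 0, "ax": 0, "ay": 0, "az": 0},
])

```text
time_s: 81.5
ee_pos: [0.5226, 0.0305, 0.3362]
eef_rot: [3.141, -0.0, -0.48]
force: [0.0, -3.0, -1.3]
grip_width: 0.0265
grip_force: 45.0
```

```bash
python3 - <<'E'
from h import *
o=get_obs(); print({k:np.round(o[k],4).tolist() for k in("ee_pos","eef_rot","moment","force","qpos","grip_width")})
E
```

```text
{'ee_pos': [0.5226, 0.0305, 0.3362], 'eef_rot': [3.1413, -0.0001, -0.4801], 'moment': [-0.8633, 0.0645, 0.1053], 'force': [0.0351, -3.0342, -1.3423], 'qpos': [-0.0117, 0.3091, 1.6762, -0.0004, 1.1564, 2.0393], 'grip_width': 0.0265}
```

Request:
apply_moves([
  {"tx": 0, "ty": 0, "tz": 0, "ax": 0, "ay": 0, "az": 1},
  {"tx": 0, "ty": 0, "tz": 0, "ax": 0, "ay": 0, "az": 1},
  {"tx": 0, "ty": 0, "tz": 0, "ax": 0, "ay": 0, "az": 0},
])

```text
time_s: 81.88
ee_pos: [0.5226, 0.0305, 0.3362]
eef_rot: [3.141, -0.0, -0.654]
force: [0.9, -2.2, -1.8]
grip_width: 0.0268
grip_force: 45.0
```

```bash
python3 - <<'E'
from h import *
o=get_obs(); print({k:np.round(o[k],4).tolist() for k in("ee_pos","eef_rot","moment","force","qpos","grip_width")})
E
```

```text
{'ee_pos': [0.5226, 0.0305, 0.3362], 'eef_rot': [3.1414, -0.0002, -0.654], 'moment': [-0.8581, 0.0603, 0.0427], 'force': [0.9434, -2.2463, -1.7729], 'qpos': [-0.0117, 0.309, 1.6762, -0.0003, 1.1564, 2.2132], 'grip_width': 0.0268}
```

Request:
apply_moves([
  {"tx": 0, "ty": 0, "tz": -0.5, "ax": 0, "ay": 0, "az": 0},
  {"tx": 0, "ty": 0, "tz": -0.5, "ax": 0, "ay": 0, "az": 0},
  {"tx": 0, "ty": 0, "tz": -0.1, "ax": 0, "ay": 0, "az": 0},
  {"tx": 0, "ty": 0, "tz": 0, "ax": 0, "ay": 0, "az": 0},
  {"tx": 0, "ty": 0, "tz": 0, "ax": 0, "ay": 0, "az": 0},
])

```text
time_s: 82.5
ee_pos: [0.5225, 0.0306, 0.3689]
eef_rot: [3.141, 0.001, -0.658]
force: [-0.3, -0.2, -1.1]
grip_width: 0.0271
grip_force: 45.0
```

```bash
python3 - <<'E'
from h import *
T,d=wrist("w20"); o=get_obs(); print({k:np.round(o[k],4).tolist() for k in("ee_pos","eef_rot","moment","qpos")})
for p,r,w in screws(d,T,.0345): print(p,r,w,(T[:2,:2].T@(w-T[:2,3])).round(4),slot(d,T,p,z=.0345))
h=cv2.cvtColor(d["pixels"],cv2.COLOR_RGB2HSV)
for v in range(207,330,2 ):
    r=""
    for u in range(280,362,2):
        H,S,V=map(int,h[v,u]); r+=("O" if 10<H<35 and S>110 and V>80 else "#" if V<60 else "." if V<110 else "+" if V<170 else "@")
    print(v,r)
E
```

```text
{'ee_pos': [0.5225, 0.0306, 0.3689], 'eef_rot': [3.1411, 0.0006, -0.6576], 'moment': [0.0817, 0.1517, -0.0161], 'qpos': [-0.0116, 0.2736, 1.6409, 0.0, 1.2278, 2.2169]}
[237. 298.] 10.0 [0.5148 0.127 ] [-0.065  -0.0716] (np.float64(-0.076), np.float64(0.012))
[320.  286.7] 33.4 [0.4795 0.0643] [-0.0546 -0.0004] (np.float64(0.774), np.float64(0.005))
[320.1 223.2] 11.7 [0.5235 0.0302] [ 0.001  -0.0003] (np.float64(-0.355), np.float64(0.043))
[414.8 135.2] 13.3 [ 0.5341 -0.0696] [0.0704 0.0722] (np.float64(0.047), np.float64(0.061))
207 @@+++++++++++++++++++++@@@@@@@@@@@@@@@@@@
209 @+++++++++++++++++++++++@@@@@@@@@@@@@@@@@
211 @++++.+++++++++++++++++@+@@@@@@@@@@@@@@@@
213 @@++++.+++++++++++OOOOO+@+@@@@@@@@@@@@@@@
215 @@@++++.+++++++++OOOOOOO+@@@@@@@@@@@@@@@@
217 @@++++++.+++++++OO...OOOOO@@@@@@@@@@@@@@@
219 @++++++++.+++++OOO......OO@@@@@@@@@@@@@@@
221 @+++++++++.++++OOO......OO@@@@@@@@@@@@@@@
223 +++++++++++.+++OO.......+O@@@@+@@@@@@@@@@
225 ++++...+++++.++OO...#...OO@@@@@+@@@@@@@@@
227 +++.....+++++.+OO..###..OO@@@@@@+@@@@@@@@
229 +++..+..++++++.OOO..##.OO@@@+++@@@@@@@+@@
231 @++..+..
[... 1587 characters left out ...]
OOOOOO#...
301 ...#OOOOOOOOOOOOOOOOOOOOOOOOOOOOOOOOO#...
303 ...#OOOOOOOOOOOOOOOOOOOOOOOOOOOOOOOOO##..
305 ..##OOOOOOOOOOOOOOOOOOOOOOOOOOOOOOOOO.#..
307 ..#.OOOOOOOOOOOOOOOOOOOOOOOOOOOOOOOOOO#..
309 ..#OOOOOOOOOOOOOOOOOOOOOOOOOOOOOOOOOOO#..
311 ..#OOOOO.........................OOOOO#..
313 ..#OO.##############################OO##.
315 .##O#################################.##.
317 .#######################################.
319 .#######################################.
321 .#######################################.
323 .########################################
325 #########################################
327 #########################################
329 #########################################
```

Request:
apply_moves([
  {"tx": 0, "ty": 0, "tz": 0, "ax": 0, "ay": 0, "az": -1},
  {"tx": 0, "ty": 0, "tz": 0, "ax": 0, "ay": 0, "az": -1},
  {"tx": 0, "ty": 0, "tz": 0, "ax": 0, "ay": 0, "az": -1},
  {"tx": 0, "ty": 0, "tz": 0, "ax": 0, "ay": 0, "az": -1},
  {"tx": 0, "ty": 0, "tz": 0, "ax": 0, "ay": 0, "az": -1},
  {"tx": 0, "ty": 0, "tz": 0, "ax": 0, "ay": 0, "az": -1},
  {"tx": 0, "ty": 0, "tz": 0, "ax": 0, "ay": 0, "az": -1},
  {"tx": 0, "ty": 0, "tz": 0, "ax": 0, "ay": 0, "az": -1},
  {"tx": 0, "ty": 0, "tz": 0, "ax": 0, "ay": 0, "az": -1},
  {"tx": 0, "ty": 0, "tz": 0, "ax": 0, "ay": 0, "az": -1},
  {"tx": 0, "ty": 0, "tz": 0, "ax": 0, "ay": 0, "az": -1},
  {"tx": 0, "ty": 0, "tz": 0, "ax": 0, "ay": 0, "az": -1},
])

```text
time_s: 84.05
ee_pos: [0.5225, 0.0306, 0.3689]
eef_rot: [-3.141, 0.001, 0.392]
force: [-0.9, 0.6, -1.0]
grip_width: 0.0266
grip_force: 45.0
```

Request:
apply_moves([
  {"tx": 0, "ty": 0, "tz": 0, "ax": 0, "ay": 0, "az": -1},
  {"tx": 0, "ty": 0, "tz": 0, "ax": 0, "ay": 0, "az": -1},
  {"tx": 0, "ty": 0, "tz": 0, "ax": 0, "ay": 0, "az": -1},
  {"tx": 0, "ty": 0, "tz": 0, "ax": 0, "ay": 0, "az": -1},
  {"tx": 0, "ty": 0, "tz": 0, "ax": 0, "ay": 0, "az": -1},
  {"tx": 0, "ty": 0, "tz": 0, "ax": 0, "ay": 0, "az": -1},
  {"tx": 0, "ty": 0, "tz": 0, "ax": 0, "ay": 0, "az": -1},
  {"tx": 0, "ty": 0, "tz": 0, "ax": 0, "ay": 0, "az": -1},
  {"tx": 0, "ty": 0, "tz": 0.5, "ax": 0, "ay": 0, "az": -1},
  {"tx": 0, "ty": 0, "tz": 0, "ax": 0, "ay": 0, "az": 0},
  {"tx": 0, "ty": 0, "tz": 0.4, "ax": 0, "ay": 0, "az": 0},
  {"tx": 0, "ty": 0, "tz": 0.15, "ax": 0, "ay": 0, "az": 0},
])

```text
time_s: 85.55
ee_pos: [0.5225, 0.0305, 0.337]
eef_rot: [-3.141, 0.0, 1.174]
force: [0.4, -0.4, -1.6]
grip_width: 0.0271
grip_force: 45.0
```

Request:
apply_moves([
  {"tx": 0, "ty": 0, "tz": 0.05, "ax": 0, "ay": 0, "az": 0},
  {"tx": 0, "ty": 0, "tz": 0, "ax": 0, "ay": 0, "az": 0},
  {"tx": 0, "ty": 0, "tz": 0, "ax": 0, "ay": 0, "az": 1},
  {"tx": 0, "ty": 0, "tz": 0, "ax": 0, "ay": 0, "az": 1},
  {"tx": 0, "ty": 0, "tz": 0, "ax": 0, "ay": 0, "az": 1},
  {"tx": 0, "ty": 0, "tz": 0, "ax": 0, "ay": 0, "az": 1},
  {"tx": 0, "ty": 0, "tz": 0, "ax": 0, "ay": 0, "az": 1},
  {"tx": 0, "ty": 0, "tz": 0, "ax": 0, "ay": 0, "az": 0},
])

```text
time_s: 86.55
ee_pos: [0.5226, 0.0304, 0.3365]
eef_rot: [3.141, -0.0, 0.739]
force: [0.9, -2.7, -1.2]
grip_width: 0.0266
grip_force: 45.0
```

```bash
python3 - <<'E'
from h import *
o=get_obs(); print({k:np.round(o[k],4).tolist() for k in("ee_pos","eef_rot","moment","force","qpos","grip_width")})
E
```

```text
{'ee_pos': [0.5226, 0.0304, 0.3365], 'eef_rot': [3.1408, -0.0, 0.739], 'moment': [-0.8284, -0.0346, 0.0961], 'force': [0.896, -2.7325, -1.2138], 'qpos': [-0.0118, 0.3088, 1.6759, -0.0006, 1.1564, 0.8203], 'grip_width': 0.0266}
```

Request:
apply_moves([
  {"tx": 0, "ty": 0, "tz": 0, "ax": 0, "ay": 0, "az": 1},
  {"tx": 0, "ty": 0, "tz": 0, "ax": 0, "ay": 0, "az": 1},
  {"tx": 0, "ty": 0, "tz": 0, "ax": 0, "ay": 0, "az": 0},
])

```text
time_s: 86.92
ee_pos: [0.5225, 0.0305, 0.3365]
eef_rot: [3.141, 0.0, 0.566]
force: [-1.0, -2.6, 0.4]
grip_width: 0.0267
grip_force: 45.0
```

```bash
python3 - <<'E'
from h import *
o=get_obs(); print({k:np.round(o[k],4).tolist() for k in("ee_pos","eef_rot","moment","force","qpos","grip_width")})
E
```

```text
{'ee_pos': [0.5225, 0.0305, 0.3365], 'eef_rot': [3.1414, 0.0002, 0.5661], 'moment': [-0.7726, 0.5818, 0.013], 'force': [-0.9746, -2.5641, 0.4411], 'qpos': [-0.0117, 0.3087, 1.676, -0.0003, 1.157, 0.9931], 'grip_width': 0.0267}
```

Request:
apply_moves([
  {"tx": 0, "ty": 0, "tz": -0.5, "ax": 0, "ay": 0, "az": 0},
  {"tx": 0, "ty": 0, "tz": -0.5, "ax": 0, "ay": 0, "az": 0},
  {"tx": 0, "ty": 0, "tz": -0.1, "ax": 0, "ay": 0, "az": 0},
  {"tx": 0, "ty": 0, "tz": 0, "ax": 0, "ay": 0, "az": 0},
  {"tx": 0, "ty": 0, "tz": 0, "ax": 0, "ay": 0, "az": 0},
])

```text
time_s: 87.55
ee_pos: [0.5225, 0.0306, 0.3689]
eef_rot: [-3.141, 0.0, 0.564]
force: [-0.3, -0.6, -2.0]
grip_width: 0.0266
grip_force: 45.0
```

```bash
python3 - <<'E'
from h import *
T,d=wrist("w21"); o=get_obs(); print({k:np.round(o[k],4).tolist() for k in("ee_pos","eef_rot","moment","qpos")})
for p,r,w in screws(d,T,.0345): print(p,r,w,(T[:2,:2].T@(w-T[:2,3])).round(4),slot(d,T,p,z=.0345))
h=cv2.cvtColor(d["pixels"],cv2.COLOR_RGB2HSV)
for v in range(209,259,2 ):
    r=""
    for u in range(280,362,2):
        H,S,V=map(int,h[v,u]); r+=("O" if 10<H<35 and S>110 and V>80 else "#" if V<60 else "." if V<110 else "+" if V<170 else "@")
    print(v,r)
E
```

```text
{'ee_pos': [0.5225, 0.0306, 0.3689], 'eef_rot': [-3.1412, 0.0006, 0.564], 'moment': [0.0201, 0.1045, -0.0146], 'qpos': [-0.0116, 0.2737, 1.6409, 0.0, 1.2278, 0.9952]}
[489.1 276.3] 6.1 [ 0.5607 -0.1138] [-0.0449  0.1424] (np.float64(0.599), np.float64(0.012))
[428.5 275. ] 11.7 [ 0.5343 -0.0698] [-0.0437  0.0911] (np.float64(0.056), np.float64(0.046))
[321.5 286.4] 32.1 [0.4772 0.0009] [-0.0541  0.0009] (np.float64(-0.391), np.float64(0.003))
[321.1 223.7] 11.7 [0.5235 0.0305] [0.0008 0.0006] (np.float64(-0.379), np.float64(0.022))
[206.6 169.9] 12.4 [0.5122 0.1297] [ 0.0443 -0.0893] (np.float64(0.487), np.float64(0.05))
[140.8 150.6] 8.2 [0.4981 0.1797] [ 0.0591 -0.1391] (np.float64(-0.714), np.float64(0.019))
[153.9 114.5] 8.2 [0.5278 0.1828] [ 0.0859 -0.1258] (np.float64(0.755), np.float64(0.011))
209 @@@@@@@@@@@@@+++++++++++@@@@@@@++@@@@@@@@
211 @@@@@@@@@@@@++@++.+....++@@+@@@+@@@@@@@@@
213 @@@@@@@@@@@++@@++..OOOO++@@@@@@+@@@@@@@@@
215 @@@@@@@@@@@++@@+.OOOOOOOO++@@@+@@@@@@@@@@
217 @@@@@@@@@@++@@@+OOO.+OOOOO+@@@+@@@@++++@@
219 @@@@@@@@@@++@@@+OO...+..OO@@@+@@@@@+@++@@
221 @@@@@@@@
[... 161 characters left out ...]
@@@@@@@@@@
229 @@@@@@@@+@@@@@@@OO..#...OO@+@@@@@@@@@@@@@
231 @@@@@@@++@@@@@@@@O.....OOO+@@@@@@@@@@@@@@
233 @@@@@@@++@@@+@+@@.......+++@@@@@@@@@@@@@@
235 @@@@@+++@@@+++.++........+@@@@@@@@@@@@@@@
237 @@@@@+.+@@+..+++.........+@@@@@@@@@@@@@@@
239 +@@@@++@@++.+@@@+.......+@@@@@@@@@@@@@@@@
241 #.+@+@@@@+.+@@@@@.......+@@@@@@@@@@@@@@@@
243 ###.@@@@@+++@@@++.......@@@@@@@@@@@@@@@@@
245 ###.+..++++@@@+.........@@@@@@@@@@@@@@@@@
247 ########+++@@@..........+@@@@@@@@@@@@@@@@
249 ########++@@@@+.........+@@@@@@@@@@@@@@@@
251 #######..+@@@@@@+.......@@@@@@@@@@@@@@@@@
253 ##......+@@@@@@@@.......@@@@@@@@@@@@@@@@@
255 #.+.+++@@@@+++@@+.......+@@@@@@@@@@@@@@@@
257 #+@@@@@@@+.##############......@@@@@@@@@@
```

```bash
python3 - <<'E'
from h import *
print(to([.47,.12],.369,.3))
E
```

```text
shift [ 1.140e-01 -3.456e+00 -3.000e-03] az 3.03
```

Request:
apply_moves([
  {"tx": 0.03, "ty": -0.864, "tz": 0, "ax": 0, "ay": 0, "az": 0},
  {"tx": 0.03, "ty": -0.864, "tz": 0, "ax": 0, "ay": 0, "az": 0},
  {"tx": 0.03, "ty": -0.864, "tz": 0, "ax": 0, "ay": 0, "az": 0},
  {"tx": 0.02, "ty": -0.864, "tz": 0, "ax": 0, "ay": 0, "az": 0},
  {"tx": 0, "ty": 0, "tz": 0, "ax": 0, "ay": 0, "az": 0},
  {"tx": 0, "ty": 0, "tz": 0, "ax": 0, "ay": 0, "az": 0},
])

```text
time_s: 88.35
ee_pos: [0.4702, 0.1196, 0.3692]
eef_rot: [3.141, 0.0, 0.564]
force: [-0.4, -0.0, -2.0]
grip_width: 0.0269
grip_force: 45.0
```

```bash
python3 - <<'E'
from h import *
T,d=wrist("w22"); o=get_obs(); print({k:np.round(o[k],4).tolist() for k in("ee_pos","eef_rot","moment","qpos")})
h=cv2.cvtColor(d["pixels"],cv2.COLOR_RGB2HSV)
for z in (.0345,.0377):
  for p,r,w in screws(d,T,z): print(p,r,w,slot(d,T,p,z=z))
  print()
for p,r,w in screws(d,T,.0345):
    if 10.5<r<16:
        u0,v0=map(int,p); print(u0,v0)
        for v in range(v0-17,v0+18): print("".join("O" if 10<h[v,u][0]<35 and h[v,u][1]>110 and h[v,u][2]>80 else "#" if h[v,u][2]<110 else "." for u in range(u0-17,u0+18)))
E
```

```text
{'ee_pos': [0.4703, 0.1195, 0.3691], 'eef_rot': [3.1415, 0.0002, 0.5635], 'moment': [-0.0924, 0.1261, -0.0246], 'qpos': [0.1733, 0.1899, 1.7441, -0.0001, 1.2078, 1.1806]}
[550.  278.5] 12.3 [ 0.5345 -0.0698] (np.float64(0.099), np.float64(0.03))
[320.5 287. ] 33.7 [0.4242 0.0902] (np.float64(0.038), np.float64(0.001))
[446.9 227.6] 12.2 [0.5235 0.0309] (np.float64(-0.275), np.float64(0.04))
[338. 174.] 12.2 [0.5125 0.1298] (np.float64(0.446), np.float64(0.065))
[266.5 155. ] 8.8 [0.4951 0.1847] (np.float64(-0.678), np.float64(0.026))
[282.3 119.2] 8.9 [0.5246 0.188 ] (np.float64(-0.747), np.float64(0.033))
[ 1. 11.] 11.0 [0.4813 0.3943] (np.float64(0.631), np.float64(0.006))

[550.  278.5] 12.3 [ 0.5346 -0.0674] (np.float64(0.099), np.float64(0.028))
[320.5 287. ] 33.7 [0.4253 0.091 ] (np.float64(0.204), np.float64(0.001))
[446.9 227.6] 12.2 [0.5236 0.0323] (np.float64(-0.275), np.float64(0.037))
[338. 174.] 12.2 [0.5127 0.1301] (np.float64(0.444), np.float64(0.061))
[266.5 155. ] 8.8 [0.4956 0.1845] (np.float64(-0.678), np.float64(0.027))
[282.3 119.2] 8.9 [0.5248 0.1878] (np.float6
[... 4469 characters left out ...]
OOO######OOOOOOO
################OOOOOO#####OOOOOOOO
################OOOOOO#####OOOOOOOO
################OOOOO#####OOOOOOOOO
################OOOOO#####OOOOOOOOO
################OOOOO####OOOOOOOOOO
################OOOOO####OOOOOOOOOO
#######.########OOOO####OOOOOOOOOOO
######..########OOOO####OOOOOOOOOOO
#######.########OOO####OOOOOOOOOOOO
################OOO####OOOOOOOOOOOO
################OOO###OOOOOOOOOOOOO
################OOO###OOOOOOOOOOOOO
################OO###OOOOOOOOOOOOOO
################OO##OOOOOOOOOOOOOOO
################O###OOOOOOOOOOOOOOO
################O##OOOOOOOOOOOOOOOO
################O##OOOOOOOOOOOOOOOO
###################OOOOOOOOOOOOOOOO
##################OOOOOOOOOOOOOOOOO
```

```bash
python3 - <<'E'
from h import *
print(to([.4571,.3809],.43,.26))
T=pose(); d=np.linalg.norm
E
```

```text
shift [ 4.283 -7.602 -2.03 ] az 3.48
```

Request:
apply_moves([
  {"tx": 0.2, "ty": -0.35, "tz": -0.7, "ax": 0, "ay": 0, "az": 0},
  {"tx": 0.533, "ty": -0.95, "tz": -0.7, "ax": 0, "ay": 0, "az": 0},
  {"tx": 0.55, "ty": -0.95, "tz": -0.63, "ax": 0, "ay": 0, "az": 0},
  {"tx": 0.5, "ty": -0.892, "tz": 0, "ax": 0, "ay": 0, "az": 0},
  {"tx": 0.5, "ty": -0.892, "tz": 0, "ax": 0, "ay": 0, "az": 0},
  {"tx": 0.5, "ty": -0.892, "tz": 0, "ax": 0, "ay": 0, "az": 0},
  {"tx": 0.5, "ty": -0.892, "tz": 0, "ax": 0, "ay": 0, "az": 0},
  {"tx": 0.5, "ty": -0.892, "tz": 0, "ax": 0, "ay": 0, "az": 0.5},
  {"tx": 0.5, "ty": -0.892, "tz": 0, "ax": 0, "ay": 0, "az": 0.98},
  {"tx": 0, "ty": 0, "tz": 0, "ax": 0, "ay": 0, "az": 1},
  {"tx": 0, "ty": 0, "tz": 0, "ax": 0, "ay": 0, "az": 1},
  {"tx": 0, "ty": 0, "tz": 0, "ax": 0, "ay": 0, "az": 0},
])

```text
time_s: 89.9
ee_pos: [0.4586, 0.381, 0.4298]
eef_rot: [3.141, 0.0, 0.26]
force: [0.3, -1.3, -1.5]
grip_width: 0.0266
grip_force: 45.0
```

Request:
apply_moves([
  {"tx": 0, "ty": 0, "tz": 0, "ax": 0, "ay": 0, "az": 0},
  {"tx": 0, "ty": 0, "tz": 0, "ax": 0, "ay": 0, "az": 0},
])

```text
time_s: 90.15
ee_pos: [0.4581, 0.3812, 0.4302]
eef_rot: [-3.142, -0.0, 0.261]
force: [-0.4, -0.7, -1.8]
grip_width: 0.0268
grip_force: 45.0
```

```bash
python3 - <<'E'
from h import *
T,d=wrist("w23"); o=get_obs(); print({k:np.round(o[k],4).tolist() for k in("ee_pos","eef_rot","force")})
print(to([.4571,.3809],.3165,.26))
h=cv2.cvtColor(d["pixels"],cv2.COLOR_RGB2HSV)
print("hole proj",proj(d,[.4565,.3801,.095],T),"tip",proj(d,(T@[0,0,.306,1])[:3],T))
for v in range(195,262,2):
    print(v,"".join("#" if h[v,u][2]<60 else "w" if h[v,u][1]>110 else "." if h[v,u][2]<110 else "+" for u in range(270,372,2)))
E
```

```text
{'ee_pos': [0.4581, 0.3813, 0.4301], 'eef_rot': [3.1416, 0.0, 0.2609], 'force': [0.025, -0.272, -1.3091]}
shift [-0.035  0.004  3.788] az 0.01
hole proj [321.22043938 226.89215048] tip [320.38707704 234.18760288]
195 .wwwwwwwwwwwwwwwwwwwwwwwwwwwwwwwwwwwwwwwwwwwwwwwwww
197 wwwwwwwwwwwwwwwwwwwwwwwwwwwwwwwwwwwwwwwwwwwwwwwwwww
199 wwwwwwwwwwwwwwwwwwwwwwwwwwwwwwwwwwwwwwwwwwwwwwwwwww
201 wwwwwwwwwwwwwwwwwwwwwwwwwwwwwwwwwwwwwwwwwwwwwwwwwww
203 wwwwwwwwwwwwwwwwwwwwwwwwwwwwwwwwwwwwwwwwwwwwwwwwwww
205 wwwwwwwwwwwwwwwwwwwwwwwwwwwwwwwwwwwwwwwwwwwwwwwwwww
207 wwwwwwwwwwwwwwwwwwwwwwwwwwwwwwwwwwwwwwwwwwwwwwwwww#
209 wwwwwwwwwwwwwwwwwwwwwwwwwwwwwwwwwwwwwwwwwwwwwwwwww#
211 wwwwwwwwwwwwwwwwwwwwwwwwwwwwwwwwwwwwwwwwwwwwwwwwww#
213 wwwwwwwwwwwwwwwwwwwwwwwwwwwwwwwwwwwwwwwwwwwwwwwwww#
215 wwwwwwwwwwwwwwwwwwwwwwwwwwwwwwwwwwwwwwwwwwwwwwwww.+
217 wwwwwwwwwwwwwwwwwwwwwwwwwwwwwwwwwwwwwwwwwwwwwwwww++
219 wwwwwwwwwwwwwwwwwwwwwwwwwwwwwwwwwwwwwwwwwwwwwwww++.
221 wwwwwwwwwwwwwwwwwwwwwwwwwwwwwwwwwwwwwwwwwwwwwwww+.#
223 wwwwwwwwwwwwwwwwwwwwwwwwwwwwwwwwwwwwwwwwwwwwwwww###
225 wwwwwwwwwwwwwwwwwwwwwwwwwwwwwwwwwwwwwwwwwww
[... 316 characters left out ...]
.......wwwwwwwwwwwwwwww.....
239 wwwwwwwwwwwwwwwwwwwwww........wwwwwwwwwwwwwwww.###.
241 wwwwwwwwwwwwwwwwwwwwww.......wwwwwwwwwwwwwwwww+.###
243 wwwwwwwwwwwwwwwwwwwwww.......wwwwwwwwwwwwwwwww++...
245 wwwwwwwwwwwwwwwwwwwwww.......+wwwwwwwwwwwwwww#.+++.
247 wwwwwwwwwwwwwwwwwwwwww.......+wwwwwwwwwwwwwww##.+++
249 wwwwwwwwwwwwwwwwwwwwww.......+wwwwwwwwwwwwwww###.++
251 wwwwwwwwwwwwwwwwwwwwww.......+wwwwwwwwwwwwwww#####.
253 wwwwwwwwwwwwwwwwwwwwww.......+wwwwwwwwwwwwww#######
255 wwwwwwwwwwwwwwwwwwwwww........wwwwwwwwwwwwww#######
257 wwwwwwwwwwwwwww#####################wwwwwww.#######
259 wwwwwwwwwwwwwwwwwwwwwwwwwwwwwwwwwwwwwwwwwww########
261 wwwwwwwwwwwwwwwwwwwww#########wwwwwwwwwwwww########
```

```bash
python3 - <<'E'
from h import *
for n in("w14","w23"):
    d=dict(np.load(f"pics/{n}.npz")); T=d["T"]; V=d["pixels"].max(2)
    print(n,proj(d,[.4565,.3801,.095],T))
    for v in range(196,244,2): print(v," ".join("%3d"%V[v,u] for u in range(288,354,3)))
    for c in [(-8,-8),(-8,8),(8,8),(8,-8)]: print(proj(d,[.4565+c[0]/1e3,.3801+c[1]/1e3,.095],T).round())
E
```

```text
w14 [319.50501001 224.14097392]
196 143 142 142 142 142 141 141 141 140 140 140 140 141 141 141 140 141 141 141 141 140 139
198 142 142 142 142 142 142 141 142 139 140 139 139 139 140 140 140 140 140 141 141 141 140
200 140 140 142 142 142 141 141 140 140 140 139 139 137 137 138 138 138 139 138 140 139 141
202 139 139 140 141 141 142 141 141 141 141 139 139 140 138 137 136 135 136 137 138 138 138
204 137 138 138 139 139 140 140 140 141 141 141 141 140 140 139 137 137 136 135 134 135 135
206 141 140 138 138 138 139 139 139 140 140 140 140 141 141 141 140 139 138 137 135 135 133
208 140 141 140 141 139 139 138 138 139 139 140 140 140 140 140 141 140 139 139 138 138 136
210 137 138 139 140 141 141 140 139 139 138 139 139 138 140 141 141 141 140 140 139 140 138
212 132 134 136 136 138 139 140 140 124 131 136 139 139 138 139 140 140 139 140 140 140 140
214 135 135 133 132 133 133 136 136  90  87 100 117 130 136 139 138 139 140 140 141 140 140
216 141 140 139 137 135 132 132 130  84  80  80  81  87 101 121 140 140 140 140 140 141 140
218 141 140 141 141 140 139 136 128  81  80  80  79  80 
[... 2775 characters left out ...]
 141 140
230 140 138 138 135 135 133 131 131 101  92  79  57  88  93  90 141 141 142 142 143 141 142
232 142 141 140 140 139 137 137 134  93  84  88  81  87  83  97 140 142 141 142 142 142 143
234 141 142 141 141 141 140 140 136  78  82  90  90  89  66 105 133 137 138 142 142 141 142
236 142 142 142 141 141 140 140 139  96  83  90  90  89  72 114 134 132 132 135 136 139 140
238 142 142 142 141 141 141 140 140  98  84  91  90  89  80 128 138 137 136 135 133 134 133
240 140 140 141 141 142 141 141 140 125  85  91  90  89  94 138 141 140 140 139 137 136 134
242 139 138 139 140 140 141 141 141 133  85  90  90  90 100 138 140 141 141 141 141 140 139
[328. 238.]
[309. 234.]
[314. 215.]
[333. 220.]
```

Request:
apply_moves([
  {"tx": -0.035, "ty": 0, "tz": 0.5, "ax": 0, "ay": 0, "az": 0},
  {"tx": 0, "ty": 0, "tz": 0.3, "ax": 0, "ay": 0, "az": 0},
  {"tx": 0, "ty": 0, "tz": 0.3, "ax": 0, "ay": 0, "az": 0},
  {"tx": 0, "ty": 0, "tz": 0.3, "ax": 0, "ay": 0, "az": 0},
  {"tx": 0, "ty": 0, "tz": 0, "ax": 0, "ay": 0, "az": 0},
])

```text
time_s: 90.82
ee_pos: [0.457, 0.3811, 0.3873]
eef_rot: [3.141, 0.001, 0.26]
force: [-0.1, 0.3, -1.6]
grip_width: 0.0264
grip_force: 45.0
```

Request:
apply_moves([
  {"tx": 0, "ty": 0, "tz": 0.5, "ax": 0, "ay": 0, "az": 0},
  {"tx": 0, "ty": 0, "tz": 0.5, "ax": 0, "ay": 0, "az": 0},
  {"tx": 0, "ty": 0, "tz": 0.5, "ax": 0, "ay": 0, "az": 0},
  {"tx": 0, "ty": 0, "tz": 0.5, "ax": 0, "ay": 0, "az": 0},
  {"tx": 0, "ty": 0, "tz": 0.25, "ax": 0, "ay": 0, "az": 0},
  {"tx": 0, "ty": 0, "tz": 0.1, "ax": 0, "ay": 0, "az": 0},
  {"tx": 0, "ty": 0, "tz": 0, "ax": 0, "ay": 0, "az": 0},
  {"tx": 0, "ty": 0, "tz": 0, "ax": 0, "ay": 0, "az": 0},
])

```text
time_s: 91.82
ee_pos: [0.457, 0.3812, 0.3182]
eef_rot: [-3.141, -0.001, 0.26]
force: [-0.4, 0.1, -0.7]
grip_width: 0.0264
grip_force: 45.0
```

Request:
apply_moves([
  {"tx": 0, "ty": 0, "tz": 0.04, "ax": 0, "ay": 0, "az": 0},
  {"tx": 0, "ty": 0, "tz": 0.03, "ax": 0, "ay": 0, "az": 0},
  {"tx": 0, "ty": 0, "tz": 0, "ax": 0, "ay": 0, "az": 0},
  {"tx": 0, "ty": 0, "tz": 0, "ax": 0, "ay": 0, "az": 0},
])

```text
time_s: 92.32
ee_pos: [0.4569, 0.3812, 0.3162]
eef_rot: [-3.141, -0.001, 0.26]
force: [-2.7, -1.5, 6.0]
grip_width: 0.027
grip_force: 45.0
```

Request:
apply_moves([
  {"tx": 0, "ty": 0, "tz": 0, "ax": 0, "ay": 0, "az": 0},
  {"tx": 0, "ty": 0, "tz": 0, "ax": 0, "ay": 0, "az": 0},
  {"tx": 0, "ty": 0, "tz": 0, "ax": 0, "ay": 0, "az": 0},
  {"tx": 0, "ty": 0, "tz": 0, "ax": 0, "ay": 0, "az": 0},
  {"tx": 0, "ty": 0, "tz": 0, "ax": 0, "ay": 0, "az": 0},
  {"tx": 0, "ty": 0, "tz": -0.5, "ax": 0, "ay": 0, "az": 0},
  {"tx": 0, "ty": 0, "tz": -1, "ax": 0, "ay": 0, "az": 0},
  {"tx": 0, "ty": 0, "tz": -1, "ax": 0, "ay": 0, "az": 0},
  {"tx": 0, "ty": 0, "tz": -1, "ax": 0, "ay": 0, "az": 0},
  {"tx": 0, "ty": 0, "tz": 0, "ax": 0, "ay": 0, "az": 0},
], jaw=0)

```text
time_s: 93.58
ee_pos: [0.4568, 0.3811, 0.4237]
eef_rot: [-3.14, -0.005, 0.26]
force: [-0.7, 0.3, -1.1]
grip_width: 0.0939
grip_force: 0.0
```

```bash
python3 - <<'E'
from h import *
T,d=wrist("w24"); o=get_obs(); print({k:np.round(o[k],4).tolist() for k in("ee_pos","eef_rot","force")})
h=cv2.cvtColor(d["pixels"],cv2.COLOR_RGB2HSV); print(proj(d,[.4565,.3801,.168],T))
u0,v0=map(int,proj(d,[.4565,.3801,.168],T))
for v in range(v0-45,v0+40,3):
    print(v,"".join("#" if h[v,u][2]<60 else "w" if h[v,u][1]>110 else "." if h[v,u][2]<110 else "+" for u in range(u0-44,u0+44,2)))
print(to([.489,.025],.3045,.111), to([.4658,.1244],.3045,.111))
E
```

```text
{'ee_pos': [0.4568, 0.381, 0.4217], 'eef_rot': [-3.1408, -0.002, 0.2602], 'force': [-0.1171, 0.3821, -0.9708]}
[322.4920348  258.31795442]
213 wwwwwwwwwwwwwwwwwwwwwwwwwwwwwwwwwwwwwwwwwwww
216 wwwwwwwwwwwwwwwwwww######wwwwwwwwwwwwwwwwwww
219 wwwwwwwwwwwwwwwwwww######wwwwwwwwwwwwwwwwwww
222 wwwwwwwwwwwwwwwwwww######wwwwwwwwwwwwwwwwwww
225 wwwwwwwwwwwwwwwwwww######wwwwwwwwwwwwwwwwwww
228 wwwwwwwwwwwwwwwwwww######wwwwwwwwwwwwwwwwwww
231 wwwwwwwwwwwwwwwwwwwwwwwwwwwwwwwwwwwwwwwwwwww
234 wwwwwwwwwwwwwwwwwwwwwwwwwwwwwwwwwwwwwwwwwwww
237 wwwwwwwwwwwww##################wwwwwwwwwwww+
240 wwwwwwwwwwww####################wwwwwwwwwww.
243 wwwwwwwwwwww####################wwwwwwwwww++
246 wwwwwwwwwwww####################wwwwwwwwww.+
249 wwwwwwwwwwww####################wwwwwwwwww##
252 wwwwwwwwwwww####################wwwwwwwwww##
255 wwwwwwwwwwww####################wwwwwwwww###
258 wwwwwwwwwwww####################wwwwwwwww###
261 wwwwwwwwwwww####################wwwwwwww####
264 wwwwwwwwwwww####################wwwwwwww####
267 wwwwwwwwwwww####################wwwwwww.####
270 #.wwwwwwwwww###################wwwwwwww#####
273 ########..www#################wwwwwwwww#####
276 #########.######.wwwwwwwwwwwwwwwwwwwww######
279 ####################.##.wwwwwwwwwwwwww######
282 ##############################..wwwww.######
285 ++++..######################################
288 ++++++++++..################################
291 ++++++++++++++++..##########################
294 ++++++++++++++++++++++..####################
297 ++++++++++++++++++++++++++++..##############
shift [-2.025 11.747  3.895] az 1.71 shift [-1.92   8.347  3.898] az 1.71
```

Request:
apply_moves([
  {"tx": -0.18, "ty": 0.914, "tz": 0, "ax": 0, "ay": 0, "az": 0},
  {"tx": -0.18, "ty": 0.914, "tz": 0, "ax": 0, "ay": 0, "az": 0},
  {"tx": -0.18, "ty": 0.914, "tz": 0, "ax": 0, "ay": 0, "az": 0},
  {"tx": -0.18, "ty": 0.914, "tz": 0, "ax": 0, "ay": 0, "az": 0},
  {"tx": -0.18, "ty": 0.914, "tz": 0, "ax": 0, "ay": 0, "az": 0},
  {"tx": -0.18, "ty": 0.914, "tz": 0.5, "ax": 0, "ay": 0, "az": 0},
  {"tx": -0.18, "ty": 0.914, "tz": 0.5, "ax": 0, "ay": 0, "az": 0},
  {"tx": -0.18, "ty": 0.914, "tz": 0.5, "ax": 0, "ay": 0, "az": 0},
  {"tx": -0.18, "ty": 0.914, "tz": 0.5, "ax": 0, "ay": 0, "az": 0.7},
  {"tx": -0.18, "ty": 0.914, "tz": 0.5, "ax": 0, "ay": 0, "az": 1},
  {"tx": -0.18, "ty": 0.914, "tz": 0.5, "ax": 0, "ay": 0, "az": 0},
  {"tx": 0, "ty": 0, "tz": 0, "ax": 0, "ay": 0, "az": 0},
])

```text
time_s: 95.12
ee_pos: [0.4709, 0.0733, 0.329]
eef_rot: [-3.142, 0.003, 0.11]
force: [-0.1, 0.1, 0.5]
grip_width: 0.094
grip_force: 0.0
```

Request:
apply_moves([
  {"tx": 0, "ty": 0, "tz": 0, "ax": 0, "ay": 0, "az": 0},
  {"tx": 0, "ty": 0, "tz": 0, "ax": 0, "ay": 0, "az": 0},
])

```text
time_s: 95.38
ee_pos: [0.4714, 0.0751, 0.3309]
eef_rot: [-3.142, -0.001, 0.113]
force: [-0.1, -0.5, 0.1]
grip_width: 0.0939
grip_force: 0.0
```

```bash
python3 - <<'E'
from h import *
T,d=wrist("w25"); o=get_obs(); print({k:np.round(o[k],4).tolist() for k in("ee_pos","eef_rot")})
g=cv2.cvtColor(d["pixels"],cv2.COLOR_RGB2GRAY)
y=.111;e=np.array([np.cos(y),np.sin(y)])
for p,r,w in screws(d,T,.0343):
    if not (9<r<20 and p[1]<300): continue
    s=slot(d,T,p,z=.0343); print("screw",p,r,w,s)
    m=w-.046*e; uv=proj(d,[*m,.038],T); rad=abs(proj(d,[*(m+[-e[1]*.018,e[0]*.018]),.038],T)[0]-uv[0])
    print(" expected cup",uv.round(1),"rad",rad.round(1))
    # cup extent: profile across and below
    u,v=map(int,uv.round())
    x=g[v,max(0,u-45):u+45]; yv=g[v-10:v+50,u]
    print(" row",x[::3].tolist()); print(" col",yv[::2].tolist())
w7=dict(np.load("pics/w7.npz")); 
E
```

```text
{'ee_pos': [0.4713, 0.075, 0.3309], 'eef_rot': [-3.1416, -0.0005, 0.1129]}
screw [538.5 172.5] 15.7 [ 0.535  -0.0693] (np.float64(0.078), np.float64(0.036))
 expected cup [531.6 237.9] rad 25.2
 row [56, 54, 50, 49, 53, 59, 55, 59, 72, 70, 75, 56, 46, 49, 53, 54, 54, 65, 66, 70, 69, 66, 52, 66, 82, 55, 47, 47, 47, 46]
 col [52, 69, 113, 108, 73, 54, 55, 56, 52, 65, 101, 139, 107, 68, 57, 48, 48, 47, 46, 48, 48, 47, 47, 51, 53, 48, 48, 48, 51, 50]
screw [393.  172.5] 14.4 [0.5237 0.0306] (np.float64(-0.287), np.float64(0.054))
 expected cup [390.6 237.9] rad 25.2
 row [64, 76, 63, 47, 47, 57, 80, 167, 225, 231, 236, 236, 211, 105, 108, 105, 105, 109, 192, 237, 237, 216, 205, 216, 56, 57, 46, 47, 49, 51]
 col [105, 104, 104, 104, 103, 105, 104, 167, 233, 236, 233, 235, 238, 233, 232, 197, 143, 204, 103, 63, 61, 56, 49, 47, 48, 50, 51, 50, 47, 46]
screw [249.  172.5] 14.0 [0.5125 0.1295] (np.float64(0.491), np.float64(0.057))
 expected cup [251.1 237.9] rad 25.2
 row [34, 30, 30, 29, 37, 37, 35, 116, 124, 125, 130, 131, 112, 60, 60, 58, 59, 59, 111, 130, 130, 122, 126, 111, 60, 67, 71, 74, 66, 83]
 col [59, 59, 59, 59, 59, 58, 59, 99, 129, 129, 128, 129, 131, 127, 126, 120, 113, 108, 45, 39, 49, 38, 44, 44, 34, 39, 38, 35, 29, 30]
screw [171.5 144.5] 9.2 [0.5255 0.1829] (np.float64(-0.781), np.float64(0.016))
 expected cup [176.1 212. ] rad 25.7
 row [31, 27, 28, 38, 35, 30, 31, 31, 31, 30, 30, 31, 33, 34, 44, 65, 53, 30, 41, 56, 79, 79, 81, 80, 79, 79, 81, 81, 80, 81]
 col [41, 36, 33, 43, 59, 65, 59, 59, 49, 32, 29, 29, 29, 29, 29, 29, 30, 31, 35, 36, 37, 33, 34, 50, 43, 29, 28, 28, 31, 33]
```

```bash
python3 -c "
from station import hand_in
print(hand_in())"
```

```text
the job is handed in; nothing more can be done
None
```

I fitted both hinges I found (no third was visible) fully home on plates 1 and 2, drove both clamp screws about 6.3 rad, past the 5.5 rad tight mark, and stood the screwdriver back upright in its block. Screw 1's torque clearly rose as it tightened; screw 2's did not, so I judged it tight because it stopped turning under the driver and from its slot angle.

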